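Turn the drying clay boxes over under the hood

ROBOT

A 7-joint arm with a two-finger parallel gripper is mounted at the origin on the work surface. World frame = base frame: x ahead of the robot, y to its left, z up, the work surface at z = 0. Lengths are in m, angles in rad, forces in N, time in s.
With the tool pointing down it reaches from about 0.4 to 0.9 m from the base axis. Payload 5.6 kg.
Tool frame: the origin (TCP) lies at the very end of the fingers, on their centre line; the grasp point (between the pads) lies behind it (manip.tcp_to_grasp is the z of the grasp point in the tool frame, in m); z points along the fingers, y is the line along which they close (so a half turn about z gives the same grasp; the last joint's range is limited). The gripper opens to 92 mm and grips with 3 to 60 N. Pads are 20 mm wide; open, the fingers measure 128 mm over their backs; the gripper's body (75 mm by 189 mm) begins 69 mm behind the grasp point.
Start: joints at [1.157, 0.468, -0.012, 1.603, 0.006, 1.071, -0.056], TCP at [0.235, -0.606, 0.192] pointing down, gripper open.
Joint ranges: [-2.53, 2.53], [-0.31, 2.02], [-1.57, 1.55], [0.28, 2.44], [-1.29, 4.43], [0.15, 1.84], [-2.92, 2.92]. Speed limits (rad/s): [2.57, 2.57, 3.14, 3.14, 3.14, 3.14, 3.14].

INTERFACE

Orientations are given as a unit quaternion [x, y, z, w].
In Python, from station import manip gives the robot as it stands.
- The arm moves only by the tool arm_command, never from a script. Its argument "steps" is a list of rows, each an object with "dp": the shift along the tool's x, y, z as a fraction of full scale, a list of three; "rot": the turn, a rotation vector about the tool's x, y, z as a fraction of full scale, a list of three; "gripper": the opening, from 0 (shut) to 1 (fully open). A call has exactly 5 rows; each row is the pose to reach, as a shift and turn from the pose commanded when the call began, along the tool's axes at that moment; what a row does not reach only later rows make up. Full scale, the value 1, is 15 cm for a shift and 1.5 rad for a turn. A row lasts 1/12 s, in which the tool goes at most 41.7 mm and 7.16 degrees, less where a joint would pass 70% of its speed; a pose out of reach is approached as far as the arm can. A call with a number of a shift or a turn outside -1 to 1 is refused whole. A call with a gripper value outside its range is refused whole. The fingers move at their own pace and stop on an object; the grip force is fixed at half the most. Time passes only in rows, so rows that repeat a pose let the fingers close, or fill a call up. It gives the time, the measured TCP pose, the force, the opening and the grip force at its end, in the units of the state.
- manip.read_state(): the state, without advancing time (a new reading comes with each control period).
- manip.grab_frame(name): name is "scene" or "top" or "wrist"; returns the picture (480x640x3 uint8, red, green, blue); there is no depth.
- manip.camera_info(name): a dict with "fx", "fy", "cx", "cy" (pixels), "xyz" and "attitude" of the camera in the world. Camera axes: x right, y down, z forward; pixel columns grow to the right and rows downward; lengths in m; the calibration is good to about 2 mm. A picture is of the moment at which its call begins: read the wrist's pose just before it. camera_info takes no time and is no camera call; for the wrist camera it gives the pose at the moment of the call.
- manip.finish_job(): hands the job in; it is judged then, once.
Trained networks look in the newest picture that a camera, given by its name, has taken for a name from the list of things; names that differ only in an ending like _2 or _b are one class to them, and where a whole thing is asked for, a point or a joint stands for the part that bears it (a point fixed in the world has none). Each returns a list of dicts, best first, with "confidence" (0 to 1); they miss things now and then, are a little off and sometimes report something else, mostly with a low value. They report only what shows in the picture. A call takes as long as a camera call. They do not tell look-alikes from the thing itself.
- manip.find_in(camera, target): "extent" ([left, top, right, bottom] in pixels, round what is visible of it).
The state is a dict: "time_s": time; "q": joint angles; "qvel": joint speeds; "effort": joint torques, N m; "ee_pos": TCP position; "tcp_rot": TCP orientation; "force": force on the tool from outside, world axes, zero at the start; "ft_torque": the same for the moment, N m; "opening": finger opening in m; "grasp_force": force on a finger pad.
Only numpy, scipy, OpenCV 4.12 (cv2) and the standard library are available. Lean on these libraries where they do the work, as an engineer would, in place of code of your own. Each camera call takes 0.05 s, during which the arm holds its last target. There are 200 camera calls.

TASK

Take the firebrick off the drying rack's clear hood and lay it flat on the round wooden bat, then lift the hood by its handle until it rests open on its stop. Turn over every clay box that has a lid, lid and base pinched together so that the lid never comes off, and lean it back in its own bay, lid against the rails; an open box just stays in its bay. Then shut the hood fully and lay the brick flat on top of it again; leave the other things on the bench alone.

Things in the scene. Friction and masses are not known exactly. Their poses are not given: they have to be found in the camera images.
- rack_origin (a point): drying rack: fixed wooden tray, 180 (x) x 392 (y) x 30 mm high, three sloping bays in a row under a clear hood; this is the centre of its underside. Its x points to the hood's hinge (ahead and to the robot's right, 31 to 49 degrees off straight ahead), y along the row, z up. Each bay has two rails that slope down towards +x, 50 degrees from level, and a ledge square to them at the low end
- bay0 (a point): bay 0, at rack y = 120 mm: where the centre of a seated box lies, either way up (87 mm above the bench; axes as the rack's). The rails are 62 mm apart with room for a finger between and under them (tray floor 12 mm high). Low fins part the bays; a box has 12 mm of play on either side. A box slides out up the slope, towards rack -x
- bay1 (a point): bay 1, at rack y = 0 mm: where the centre of a seated box lies, either way up (87 mm above the bench; axes as the rack's). The rails are 62 mm apart with room for a finger between and under them (tray floor 12 mm high). Low fins part the bays; a box has 12 mm of play on either side. A box slides out up the slope, towards rack -x
- bay2 (a point): bay 2, at rack y = -120 mm: where the centre of a seated box lies, either way up (87 mm above the bench; axes as the rack's). The rails are 62 mm apart with room for a finger between and under them (tray floor 12 mm high). Low fins part the bays; a box has 12 mm of play on either side. A box slides out up the slope, towards rack -x
- box_a_c (a point): terracotta square clay box, an open dish 28 mm high, mostly with a lid: 90 x 90 x 40 mm closed, 0.35 kg; centre of the closed box (20 mm above the underside). z points out through the lid, at first 50 degrees from vertical towards rack +x, x down the slope. Pinch it through its 40 mm thickness at its upper edge, fingers pointing down the slope, one on the lid, one under the base; half a turn about the fingers' direction turns it over
- lid_a_c (a point): loose flat lid of the terracotta box (None if it has none), 90 x 90 x 12 mm, with a white band and white square on its outer face and a 5 mm step beneath that fits into the dish with 2 mm of play; centre of the 12 mm plate, 14 mm along the box's z from the box's centre when seated; the lid just lies on the base
- box_b_c (a point): grey square clay box, an open dish 28 mm high, mostly with a lid: 90 x 90 x 40 mm closed, 0.35 kg; centre of the closed box (20 mm above the underside). z points out through the lid, at first 50 degrees from vertical towards rack +x, x down the slope. Pinch it through its 40 mm thickness at its upper edge, fingers pointing down the slope, one on the lid, one under the base; half a turn about the fingers' direction turns it over
- lid_b_c (a point): loose flat lid of the grey box (None if it has none), 90 x 90 x 12 mm, with a blue band and blue square on its outer face and a 5 mm step beneath that fits into the dish with 2 mm of play; centre of the 12 mm plate, 14 mm along the box's z from the box's centre when seated; the lid just lies on the base
- box_c_c (a point): dark brown square clay box, an open dish 28 mm high, mostly with a lid: 90 x 90 x 40 mm closed, 0.35 kg; centre of the closed box (20 mm above the underside). z points out through the lid, at first 50 degrees from vertical towards rack +x, x down the slope. Pinch it through its 40 mm thickness at its upper edge, fingers pointing down the slope, one on the lid, one under the base; half a turn about the fingers' direction turns it over
- lid_c_c (a point): loose flat lid of the dark brown box (None if it has none), 90 x 90 x 12 mm, with a yellow band and yellow square on its outer face and a 5 mm step beneath that fits into the dish with 2 mm of play; centre of the 12 mm plate, 14 mm along the box's z from the box's centre when seated; the lid just lies on the base
- hood (a joint): the clear hood's hinge, rad: 0 shut, 1.4 open on its stop. The hood weighs 0.45 kg and a damper slows its fall; let go beyond about 1.0 rad it falls open onto its stop and stays there, let go below about 0.7 rad it falls shut
- hood_handle (a point): middle of the hood's handle, a round steel bar 10 mm thick, 120 mm long along the rack's y, 42 mm clear of the outside of the hood's front wall (the rack's -x side). Shut, it is 115 mm above the bench at rack x = -127 mm; it swings with the hood, 227 mm from the hinge line, up to 258 mm above the bench when open. Pinched from above it can follow the whole swing, turning in a light grip
- hood_hinge (a point): middle of the hood's hinge line, which runs along the rack's y at rack x = 85 mm, 35 mm above the bench (fixed; axes as the rack's)
- roof (a point): middle of the top of the hood's flat roof when the hood is shut, 156 mm above the bench (fixed to the rack, does not swing); the roof is 169 (x) x 392 (y) mm; axes as the rack's
- brick_c (a point): cream firebrick used as a weight, 110 (its x) x 60 (its y) x 45 mm, about 0.4 kg, loose; its centre; z up. At the start it lies on the hood's roof
- bat_top (a point): round dark wooden bat, 190 mm across and 12 mm thick, fixed on the bench; centre of its top face
- jar: bystander: glaze jar with white lid, 76 mm across, 95 mm tall; origin under its centre
- puck: bystander: round wooden puck, 84 mm across, 32 mm tall; origin under its centre
- trimmer: bystander: wooden-handled trimming tool, 170 mm long, lying along its x; origin under its middle
- bristle: bystander: wooden brush, 180 mm long, lying along its x; origin under its middle
- slipjar: bystander: slip jar with red lid, 66 mm across, 110 mm tall; origin under its centre
There are look-alikes about, which are no part of the job. What is shaped like the part that bears bat_top but orange or purple is not meant.

How it is judged:
By the outcome, as a careful person would: the job done as asked, in the order asked, and still so for the second after the job is handed in, with the robot touching nothing.
Of lid_a, lid_b, lid_c only 2 to 3 are there at a start; the rules pass over those that are not, and their reading is None.
At some moment in a run one of brick may be knocked a few centimetres aside while the robot is not near it.
It also fails if it takes over 208 s, if anything falls off the work surface, if the arm or the gripper's body presses on something with over 40 N, if the wrist force passes 120 N, or if a joint passes its speed limit or range.

## Working session

There is one attempt and no reset: what is moved stays moved. The work goes in short steps, Python scripts to look and compute and a tool call to move; the robot and the scene stay as the last step left them, time stands still between calls to the robot, and variables do not carry over. Pictures are saved under pics/ and viewed, at most 14 in all, crops included, and the job is handed in when it is done.

Besides the shell and the picture viewer there is one more tool, called after "Call:" as name(argument=value, ...) on one line, values as JSON. arm_command: Moves the arm, as the interface text tells. Shift numbers are shares of 15 cm and turn numbers shares of 1.5 rad, none past 1 either way. Its arguments: {"type":"object","properties":{"steps":{"type":"array","items":{"type":"object","properties":{"dp":{"type":"array","items":{"type":"number","minimum":-1,"maximum":1}},"rot":{"type":"array","items":{"type":"number","minimum":-1,"maximum":1}},"gripper":{"type":"number"}}}}},"required":["steps"]}

```bash
mkdir -p pics; ls; python3 - <<'E'
from station import manip
import cv2,json
print(manip.read_state()); print(manip.tcp_to_grasp)
for c in ["scene","top"]:
    im=manip.grab_frame(c); cv2.imwrite(f"pics/{c}0.png",im[:,:,::-1]); print(c,manip.camera_info(c))
    for n in ["rack_origin","hood","hood_handle","brick_c","bat_top","box_a_c","box_b_c","box_c_c","lid_a_c","lid_b_c","lid_c_c"]:
        try: print(n,[( [round(v) for v in d["extent"]],round(d["confidence"],2)) for d in manip.find_in(c,n)][:3])
        except Exception as e: print(n,e)
print(manip.camera_info("wrist"))
E
```

```text
pics
{'time_s': 0.0, 'q': array([ 1.15697127,  0.46838302, -0.0115818 ,  1.60359285,  0.00598213,
        1.07138685, -0.05631396]), 'qvel': array([-0.00013752, -0.0010925 , -0.00042618,  0.00121362,  0.0004685 ,
       -0.00093744,  0.00066416]), 'effort': array([-7.27921633e-04, -5.20567453e+01, -1.29797062e-02, -2.43744564e+01,
       -5.67293318e-02,  1.72446360e-02,  1.11062045e-04]), 'ee_pos': array([ 0.2352563 , -0.60528424,  0.19134931]), 'tcp_rot': array([ 9.82869631e-01,  1.84300125e-01, -2.16458293e-04, -8.40398180e-04]), 'force': array([ 0.04888344, -0.09091847,  0.23675046]), 'ft_torque': array([ 0.0149334 , -0.00606205, -0.0085165 ]), 'grasp_force': 0.0, 'opening': 0.09187512734876159}
-0.0187
scene {'fx': 436.84469207579485, 'fy': 436.84469207579485, 'cx': 320.15133250552964, 'cy': 241.28394801828154, 'xyz': array([ 1.33630989, -0.56049006,  0.76568044]), 'attitude': array([ 0.75001981,  0.45398569, -0.24643283, -0.4130837 ])}
rack_origin [([311, 221, 481, 334], 0.95)]
hood [([309, 220, 479, 329], 0.84), ([313, 221, 482, 337], 0.28)]
hood_handle [([311, 221, 481, 327],
[... 468 characters left out ...]
rray([ 0.17962078, -0.0916249 ,  1.78457968]), 'attitude': array([-0.69927802,  0.70976464, -0.06145446,  0.0588876 ])}
rack_origin [([219, 158, 329, 273], 0.86)]
hood [([220, 154, 330, 273], 0.9)]
hood_handle [([217, 154, 333, 270], 0.84), ([156, 206, 182, 224], 0.5), ([215, 156, 335, 274], 0.45)]
brick_c [([248, 178, 283, 201], 0.89)]
bat_top [([451, 229, 506, 280], 0.93), ([370, 221, 427, 269], 0.61)]
box_a_c []
box_b_c []
box_c_c []
lid_a_c []
lid_b_c []
lid_c_c []
{'fx': 402.363635318042, 'fy': 402.363635318042, 'cx': 322.9349713468467, 'cy': 239.8066334539829, 'xyz': array([ 0.31067397, -0.57744407,  0.38440927]), 'attitude': array([ 0.81662771, -0.5587644 , -0.0814106 ,  0.11947318])}
```

View pics/scene0.png

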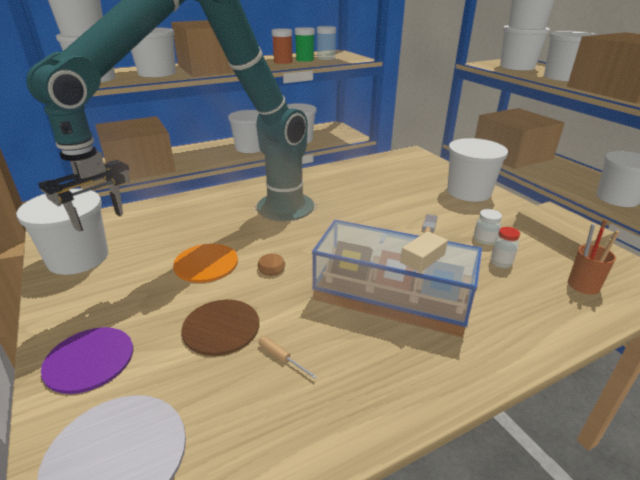

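View pics/top0.png

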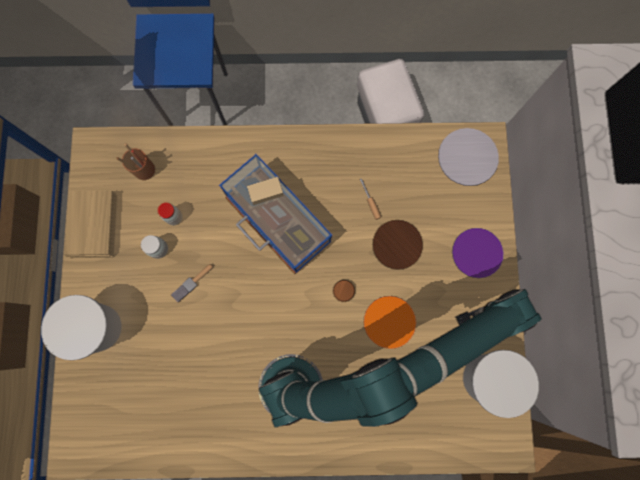

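```bash
python3 - <<'E'
import cv2,numpy as np
t=cv2.imread("pics/top0.png");s=cv2.imread("pics/scene0.png")
a=cv2.resize(t[145:280,210:340],None,fx=3,fy=3,interpolation=2)
b=cv2.resize(s[210:345,300:433+55],None,fx=2.15,fy=2.15,interpolation=2)
o=np.zeros((410,800,3),np.uint8);o[:405,:390]=a;o[:b.shape[0],392:392+b.shape[1]]=b[:,:408]
cv2.imwrite("pics/crop0.png",o)
E
```

```text
(no output)
```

View pics/crop0.png

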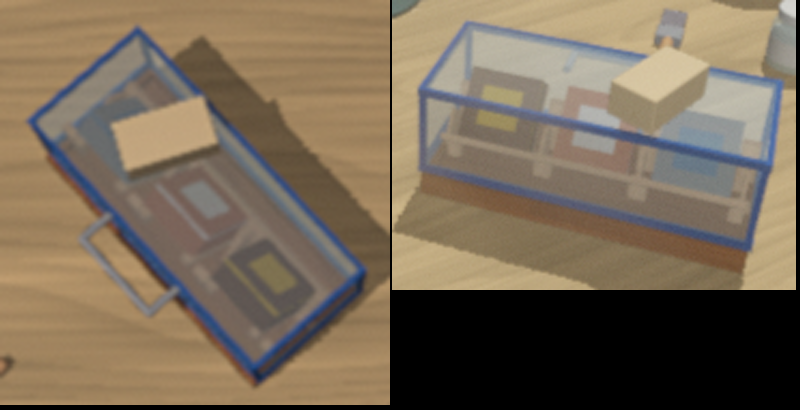

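```bash
cat > h.py <<'E'
import numpy as np, cv2
from station import manip
from scipy.spatial.transform import Rotation as R
from scipy.optimize import least_squares
def cam(c):
    i=manip.camera_info(c); K=np.array([[i["fx"],0,i["cx"]],[0,i["fy"],i["cy"]],[0,0,1]]); return K,R.from_quat(i["attitude"]).as_matrix(),np.array(i["xyz"])
def plane(c,uv,z,ci=None):
    K,A,p=ci or cam(c); uv=np.atleast_2d(uv).astype(float)
    d=(A@np.linalg.solve(K,np.c_[uv,np.ones(len(uv))].T)).T
    return p+d*((z-p[2])/d[:,2])[:,None]
def proj(c,P,ci=None):
    K,A,p=ci or cam(c); q=(K@A.T@(np.atleast_2d(P)-p).T).T; return q[:,:2]/q[:,2:]
def rack2w(P,pose):
    x,y,a=pose; return np.atleast_2d(P)@R.from_euler("z",a).as_matrix().T+[x,y,0]
E
python3 - <<'E'
from h import *
C=np.array([[138,30],[33,122],[256,378],[363,275]])/3+[210,145]
S=np.array([[468,24],[421,91],[770,163],[780,82]],float); S=(S-[392,0])/2.15+[300,210]
M=np.array([[.085,.196,.156],[-.085,.196,.156],[-.085,-.196,.156],[.085,-.196,.156]])
# top order: far-left corner(258,155) = +x+y ; (220,186) = -x,+y
ct,cs=cam("top"),cam("scene")
def f(v,full=False):
    P=rack2w(M,v)
    a=proj(0,P,ct)-C
    # scene order guess: from camera ahead-right: (468,24)=-x-y,(421,91)=+x-y,(770,163)=+x+y,(780,82)=-x+y
    b=proj(0,P[[2,3,0,1]],cs)-S
    return np.r_[a.ravel(),b.ravel()]
r=least_squares(f,[.55,.05,-.7],loss="soft_l1"); print(r.x,np.degrees(r.x[2])); print(r.fun.round(1).reshape(-1,2))
pose=r.x
for n,P in dict(handle=[-.127,0,.115],open=[.128,0,.258],bay0=[0,.12,.087],bay1=[0,0,.087],bay2=[0,-.12,.087]).items(): print(n,rack2w(P,pose).round(3))
B=np.array([[112,124],[206,98],[217,138],[123,176]])/3+[210,145]
print("brick top",plane(0,B,.201,ct).round(3))
print("bat",plane(0,[[398,244]],.012,ct).round(3), plane("scene",[[221,327]],.012,cs).round(3))
E
```

```text
[ 0.6132682   0.04440173 -0.84501286] -48.415670720355756
[[-0.1 -1. ]
 [-1.7 -0.5]
 [-1.1 -3.9]
 [-0.  -2.6]
 [-0.6 -1.4]
 [-0.8 -1.2]
 [-0.6  0.2]
 [-0.5 -0.9]]
handle [[0.529 0.139 0.115]]
open [[ 0.698 -0.051  0.258]]
bay0 [[0.703 0.124 0.087]]
bay1 [[0.613 0.044 0.087]]
bay2 [[ 0.524 -0.035  0.087]]
brick top [[0.684 0.134 0.201]
 [0.713 0.027 0.201]
 [0.665 0.015 0.201]
 [0.622 0.121 0.201]]
bat [[ 0.512 -0.404  0.012]] [[ 0.526 -0.403  0.012]]
```

```bash
cat >> h.py <<'E'
def down(yaw): # tool pointing down, tool x at world yaw (deg)
    return R.from_euler("z",yaw,degrees=True)*R.from_euler("x",180,degrees=True)
def plan(targets,start=None):
    """targets: list of (pos,R). prints dp/rot per call (same-row calls), chained with rounding"""
    if start is None:
        s=manip.read_state(); p,q=np.array(s["ee_pos"]),R.from_quat(s["tcp_rot"])
    else: p,q=np.array(start[0],float),start[1]
    for k,(tp,tq) in enumerate(targets):
        tp=np.array(tp,float); d=tp-p; rv=(q.inv()*tq).as_rotvec()
        n=int(np.ceil(max(np.abs(d).max()/.14,np.linalg.norm(d)/.2,np.linalg.norm(rv)/.6,1e-9)))
        p0,q0=p.copy(),q
        for i in range(1,n+1):
            gp=p0+d*i/n; gq=q0*R.from_rotvec(rv*i/n)
            dl=(q.inv().apply(gp-p)/.15).round(3); rl=((q.inv()*gq).as_rotvec()/1.5).round(3)
            print(k,i,"dp",(dl+0).tolist(),"rot",(rl+0).tolist())
            p=p+q.apply(dl*.15); q=q*R.from_rotvec(rl*1.5)
    return p,q
def st():
    s=manip.read_state(); print("t",round(s["time_s"],2),"p",s["ee_pos"].round(4),"zaxis",R.from_quat(s["tcp_rot"]).as_matrix()[:,2].round(3),"yaw_x",np.degrees(np.arctan2(*R.from_quat(s["tcp_rot"]).as_matrix()[[1,0],0])).round(1),"F",s["force"].round(1),"open",round(s["opening"],4),"gf",round(s["grasp_force"],1),"q",s["q"].round(2)); return s
E
python3 - <<'E'
from h import *
st(); plan([([.3,-.5,.33],down(35)),([.65,.06,.36],down(105))])
E
```

```text
t 1.2 p [ 0.2355 -0.6059  0.1923] zaxis [-0. -0. -1.] yaw_x 21.2 F [-0.5 -0.4  0. ] open 0.0918 gf 0.0 q [ 1.16  0.47 -0.01  1.6   0.01  1.07 -0.06]
0 1 dp [0.656, -0.502, -0.918] rot [0.0, 0.0, -0.16]
1 1 dp [0.811, -0.344, -0.04] rot [0.0, 0.0, -0.163]
1 2 dp [0.869, -0.138, -0.04] rot [0.0, 0.0, -0.163]
1 3 dp [0.877, 0.077, -0.04] rot [0.0, 0.0, -0.163]
1 4 dp [0.833, 0.288, -0.04] rot [0.0, 0.0, -0.163]
1 5 dp [0.738, 0.48, -0.04] rot [0.0, 0.0, -0.163]
```

Call:
arm_command(steps=[{"dp": [0.656,-0.502,-0.918],"rot": [0,0,-0.16],"gripper": 1},{"dp": [0.656,-0.502,-0.918],"rot": [0,0,-0.16],"gripper": 1},{"dp": [0.656,-0.502,-0.918],"rot": [0,0,-0.16],"gripper": 1},{"dp": [0.656,-0.502,-0.918],"rot": [0,0,-0.16],"gripper": 1},{"dp": [0.656,-0.502,-0.918],"rot": [0,0,-0.16],"gripper": 1}])

```text
time_s: 1.62
ee_pos: [0.3036, -0.498, 0.3349]
tcp_rot: [0.953, 0.303, 0.002, 0.003]
force: [0.9, -0.6, 0.5]
opening: 0.092
grasp_force: 0.0
```

Call:
arm_command(steps=[{"dp": [0.811,-0.344,-0.04],"rot": [0,0,-0.163],"gripper": 1},{"dp": [0.811,-0.344,-0.04],"rot": [0,0,-0.163],"gripper": 1},{"dp": [0.811,-0.344,-0.04],"rot": [0,0,-0.163],"gripper": 1},{"dp": [0.811,-0.344,-0.04],"rot": [0,0,-0.163],"gripper": 1},{"dp": [0.811,-0.344,-0.04],"rot": [0,0,-0.163],"gripper": 1}])

```text
time_s: 2.03
ee_pos: [0.3723, -0.385, 0.3368]
tcp_rot: [0.909, 0.418, 0.001, 0.0]
force: [0.2, -0.4, -1.1]
opening: 0.0918
grasp_force: 0.0
```

Call:
arm_command(steps=[{"dp": [0.869,-0.138,-0.04],"rot": [0,0,-0.163],"gripper": 1},{"dp": [0.869,-0.138,-0.04],"rot": [0,0,-0.163],"gripper": 1},{"dp": [0.869,-0.138,-0.04],"rot": [0,0,-0.163],"gripper": 1},{"dp": [0.869,-0.138,-0.04],"rot": [0,0,-0.163],"gripper": 1},{"dp": [0.869,-0.138,-0.04],"rot": [0,0,-0.163],"gripper": 1}])

```text
time_s: 2.45
ee_pos: [0.441, -0.2747, 0.3421]
tcp_rot: [0.852, 0.524, 0.0, 0.0]
force: [0.1, -0.6, 0.5]
opening: 0.0919
grasp_force: 0.0
```

Call:
arm_command(steps=[{"dp": [0.877,0.077,-0.04],"rot": [0,0,-0.163],"gripper": 1},{"dp": [0.877,0.077,-0.04],"rot": [0,0,-0.163],"gripper": 1},{"dp": [0.877,0.077,-0.04],"rot": [0,0,-0.163],"gripper": 1},{"dp": [0.877,0.077,-0.04],"rot": [0,0,-0.163],"gripper": 1},{"dp": [0.877,0.077,-0.04],"rot": [0,0,-0.163],"gripper": 1}])

```text
time_s: 2.87
ee_pos: [0.5105, -0.1639, 0.3477]
tcp_rot: [0.782, 0.623, -0.0, -0.0]
force: [-1.0, -0.7, 0.0]
opening: 0.0916
grasp_force: 0.0
```

Call:
arm_command(steps=[{"dp": [0.833,0.288,-0.04],"rot": [0,0,-0.163],"gripper": 1},{"dp": [0.833,0.288,-0.04],"rot": [0,0,-0.163],"gripper": 1},{"dp": [0.833,0.288,-0.04],"rot": [0,0,-0.163],"gripper": 1},{"dp": [0.833,0.288,-0.04],"rot": [0,0,-0.163],"gripper": 1},{"dp": [0.833,0.288,-0.04],"rot": [0,0,-0.163],"gripper": 1}])

```text
time_s: 3.28
ee_pos: [0.5806, -0.0527, 0.3531]
tcp_rot: [0.701, 0.713, -0.0, -0.0]
force: [-1.0, -0.4, -0.8]
opening: 0.0922
grasp_force: 0.0
```

Call:
arm_command(steps=[{"dp": [0.738,0.48,-0.04],"rot": [0,0,-0.163],"gripper": 1},{"dp": [0.738,0.48,-0.04],"rot": [0,0,-0.163],"gripper": 1},{"dp": [0.738,0.48,-0.04],"rot": [0,0,-0.163],"gripper": 1},{"dp": [0.738,0.48,-0.04],"rot": [0,0,-0.163],"gripper": 1},{"dp": [0.738,0.48,-0.04],"rot": [0,0,-0.163],"gripper": 1}])

```text
time_s: 3.7
ee_pos: [0.6505, 0.0587, 0.3586]
tcp_rot: [0.609, 0.793, -0.001, -0.001]
force: [-0.4, -0.6, 0.3]
opening: 0.0919
grasp_force: 0.0
```

```bash
python3 - <<'E'
from h import *
st(); print(manip.camera_info("wrist"))
im=manip.grab_frame("wrist"); cv2.imwrite("pics/w1.png",im[:,:,::-1])
for n in ["brick_c","box_b_c","lid_a_c"]: print(n,manip.find_in("wrist",n)[:2])
E
```

```text
t 3.7 p [0.6505 0.0587 0.3586] zaxis [-0.002 -0.001 -1.   ] yaw_x 105.0 F [-0.4 -0.6  0.3] open 0.0919 gf 0.0 q [ 0.27  0.44 -0.61  1.34  0.25  1.43 -0.06]
{'fx': 402.363635318042, 'fy': 402.363635318042, 'cx': 322.9349713468467, 'cy': 239.8066334539829, 'xyz': array([0.62948603, 0.13620606, 0.55069395]), 'attitude': array([0.98094697, 0.12931088, 0.01807787, 0.14385733])}
brick_c [{'extent': [319.7, 139.6, 388.3, 261.6], 'confidence': 0.71}]
box_b_c []
lid_a_c [{'extent': [72.4, 24.3, 501.2, 327.8], 'confidence': 0.46}]
```

View pics/w1.png

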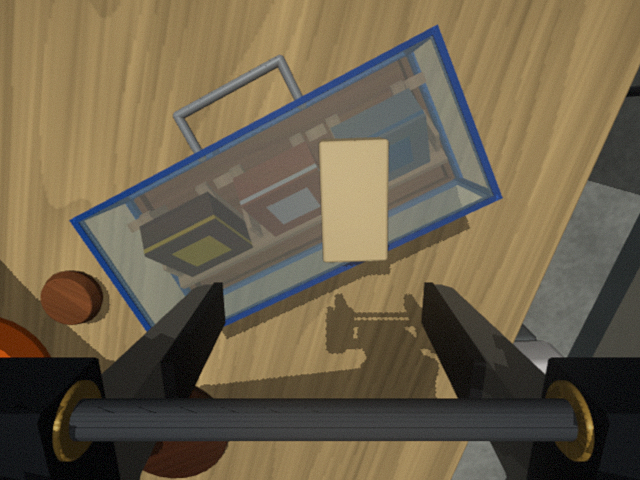

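```bash
python3 - <<'E'
from h import *
ci=cam("wrist")
C=np.array([[500,198],[437,27],[72,220]],float)
M=np.array([[.0845,.196,.156],[-.0845,.196,.156],[-.0845,-.196,.156]])
H=np.array([[180,117],[281,59]],float); HM=np.array([[-.127,-.055,.115],[-.127,.055,.115]])
f=lambda v:np.r_[(proj(0,rack2w(M,v),ci)-C).ravel(),(proj(0,rack2w(HM,v),ci)-H).ravel()]
r=least_squares(f,[.61,.044,-.8]); print(r.x.round(4),np.degrees(r.x[2]).round(2)); print(r.fun.reshape(-1,2).round(1))
B=plane(0,[[320,140],[387,139],[387,261],[322,262]],.201,ci); print(B.round(4),B.mean(0).round(4))
d=B[2]+B[3]-B[0]-B[1]; print("brick long",np.degrees(np.arctan2(d[1],d[0])),np.linalg.norm(d)/2, np.linalg.norm(B[1]-B[0]))
v=r.x
for n,P in dict(lidY=[.0257-.0,-.12,.1]).items(): print(proj(0,rack2w(P,v),ci))
c=B.mean(0)
s=plan([([c[0],c[1],.27],down(105)),([c[0],c[1],.160],down(105))])
plan([([c[0],c[1],.29],down(105)),([.6,-.18,.28],down(85)),([.52,-.404,.12],down(75)),([.52,-.404,.020],down(75))],s)
E
```

```text
[ 0.6132  0.0411 -0.8549] -48.98
[[-1.4 -1.5]
 [-1.3  0.5]
 [ 2.2 -2. ]
 [ 4.1 -2.8]
 [-3.3  4.3]]
[[0.6307 0.1159 0.201 ]
 [0.6853 0.1312 0.201 ]
 [0.7181 0.0264 0.201 ]
 [0.6602 0.0102 0.201 ]] [0.6736 0.0709 0.201 ]
brick long -73.52171741452707 0.10976222709785287 0.05672717735768133
[[209.96157876 260.06953423]]
0 1 dp [0.059, 0.179, 0.599] rot [-0.001, 0.002, -0.003]
1 1 dp [0.0, 0.0, 0.733] rot [0.0, 0.0, 0.0]
0 1 dp [0.0, 0.001, -0.866] rot [0.0, 0.0, 0.0]
1 1 dp [-0.744, -0.453, 0.032] rot [0.0, 0.0, 0.116]
1 2 dp [-0.812, -0.318, 0.033] rot [0.0, -0.001, 0.117]
2 1 dp [-0.767, -0.2, 0.534] rot [0.0, 0.0, 0.058]
2 2 dp [-0.781, -0.134, 0.533] rot [0.0, 0.0, 0.058]
3 1 dp [0.0, 0.0, 0.667] rot [0.0, 0.0, 0.0]
```

Call:
arm_command(steps=[{"dp": [0.059,0.179,0.599],"rot": [0,0.001,-0.017],"gripper": 1},{"dp": [0.059,0.179,0.599],"rot": [0,0.001,-0.017],"gripper": 1},{"dp": [0.059,0.179,0.599],"rot": [0,0.001,-0.017],"gripper": 1},{"dp": [0.059,0.179,0.599],"rot": [0,0.001,-0.017],"gripper": 1},{"dp": [0.059,0.179,0.599],"rot": [0,0.001,-0.017],"gripper": 1}])

```text
time_s: 4.32
ee_pos: [0.6737, 0.074, 0.2711]
tcp_rot: [0.599, 0.801, 0.0, -0.0]
force: [0.3, 0.3, 0.5]
opening: 0.0918
grasp_force: 0.0
```

Call:
arm_command(steps=[{"dp": [0,0,0.2],"rot": [0,0,0],"gripper": 1},{"dp": [0,0,0.4],"rot": [0,0,0],"gripper": 1},{"dp": [0,0,0.6],"rot": [0,0,0],"gripper": 1},{"dp": [0,0,0.68],"rot": [0,0,0],"gripper": 1},{"dp": [0,0,0.72],"rot": [0,0,0],"gripper": 1}])

```text
time_s: 4.73
ee_pos: [0.6737, 0.0747, 0.1624]
tcp_rot: [0.599, 0.801, 0.0, -0.0]
force: [-0.3, -0.3, 0.4]
opening: 0.0919
grasp_force: 0.0
```

Call:
arm_command(steps=[{"dp": [0,0,0],"rot": [0,0,0],"gripper": 0.5},{"dp": [0,0,0],"rot": [0,0,0],"gripper": 0.4},{"dp": [0,0,0],"rot": [0,0,0],"gripper": 0.3},{"dp": [0,0,0],"rot": [0,0,0],"gripper": 0.3},{"dp": [0,0,0],"rot": [0,0,0],"gripper": 0.3}])

```text
time_s: 5.15
ee_pos: [0.6743, 0.0758, 0.1635]
tcp_rot: [0.598, 0.801, 0.001, 0.0]
force: [0.2, -1.1, -0.0]
opening: 0.0609
grasp_force: 0.0
```

Call:
arm_command(steps=[{"dp": [0,0,0],"rot": [0,0,0],"gripper": 0.3},{"dp": [0,0,0],"rot": [0,0,0],"gripper": 0.3},{"dp": [0,0,0],"rot": [0,0,0],"gripper": 0.3},{"dp": [0,0,0],"rot": [0,0,0],"gripper": 0.3},{"dp": [0,0,0],"rot": [0,0,0],"gripper": 0.3}])

```text
time_s: 5.57
ee_pos: [0.6744, 0.0759, 0.1634]
tcp_rot: [0.598, 0.801, 0.001, 0.0]
force: [-0.6, -0.2, 6.4]
opening: 0.0596
grasp_force: 30.0
```

```bash
python3 - <<'E'
from h import *
st()
plan([([.674,.074,.28],down(106)),([.6,-.18,.27],down(85)),([.52,-.404,.12],down(75)),([.52,-.404,.0225],down(75))])
E
```

```text
t 5.57 p [0.6744 0.0759 0.1634] zaxis [ 0.002  0.002 -1.   ] yaw_x 106.5 F [-0.6 -0.2  6.4] open 0.0596 gf 30.0 q [ 0.22  0.62 -0.56  1.52  0.35  1.1  -0.13]
0 1 dp [-0.01, -0.004, -0.777] rot [0.001, -0.001, 0.006]
1 1 dp [-0.746, -0.471, 0.033] rot [0.0, 0.0, 0.122]
1 2 dp [-0.819, -0.327, 0.034] rot [0.0, 0.0, 0.122]
2 1 dp [-0.767, -0.201, 0.5] rot [0.0, 0.0, 0.058]
2 2 dp [-0.782, -0.134, 0.5] rot [0.0, 0.0, 0.059]
3 1 dp [0.001, 0.0, 0.65] rot [0.0, 0.0, 0.0]
```

Call:
arm_command(steps=[{"dp": [0,0,-0.2],"rot": [0,0,0],"gripper": 0.3},{"dp": [0,0,-0.4],"rot": [0,0,0],"gripper": 0.3},{"dp": [0,0,-0.6],"rot": [0,0,0],"gripper": 0.3},{"dp": [0,0,-0.777],"rot": [0,0,0.006],"gripper": 0.3},{"dp": [-0.01,0,-0.777],"rot": [0,0,0.006],"gripper": 0.3}])

```text
time_s: 5.98
ee_pos: [0.6761, 0.0754, 0.2839]
tcp_rot: [0.602, 0.799, 0.003, 0.002]
force: [0.6, 1.0, -3.1]
opening: 0.0597
grasp_force: 30.0
```

Call:
arm_command(steps=[{"dp": [-0.15,-0.1,0],"rot": [0,0,0.022],"gripper": 0.3},{"dp": [-0.3,-0.19,0.01],"rot": [0,0,0.044],"gripper": 0.3},{"dp": [-0.45,-0.28,0.02],"rot": [0,0,0.07],"gripper": 0.3},{"dp": [-0.6,-0.38,0.03],"rot": [0,0,0.1],"gripper": 0.3},{"dp": [-0.746,-0.471,0.033],"rot": [0,0,0.122],"gripper": 0.3}])

```text
time_s: 6.4
ee_pos: [0.6349, -0.0547, 0.2703]
tcp_rot: [0.673, 0.739, -0.001, -0.002]
force: [0.2, -0.7, -4.4]
opening: 0.0595
grasp_force: 30.0
```

Call:
arm_command(steps=[{"dp": [-0.16,-0.065,0],"rot": [0,0,0.022],"gripper": 0.3},{"dp": [-0.32,-0.13,0.01],"rot": [0,0,0.044],"gripper": 0.3},{"dp": [-0.48,-0.2,0.02],"rot": [0,0,0.07],"gripper": 0.3},{"dp": [-0.65,-0.26,0.03],"rot": [0,0,0.1],"gripper": 0.3},{"dp": [-0.819,-0.327,0.034],"rot": [0,0,0.122],"gripper": 0.3}])

```text
time_s: 6.82
ee_pos: [0.5979, -0.181, 0.2652]
tcp_rot: [0.738, 0.675, -0.001, -0.003]
force: [0.5, -0.6, -4.8]
opening: 0.0598
grasp_force: 30.0
```

Call:
arm_command(steps=[{"dp": [-0.15,-0.04,0.1],"rot": [0,0,0.01],"gripper": 0.3},{"dp": [-0.3,-0.08,0.2],"rot": [0,0,0.02],"gripper": 0.3},{"dp": [-0.45,-0.12,0.3],"rot": [0,0,0.03],"gripper": 0.3},{"dp": [-0.6,-0.16,0.4],"rot": [0,0,0.045],"gripper": 0.3},{"dp": [-0.767,-0.201,0.5],"rot": [0,0,0.058],"gripper": 0.3}])

```text
time_s: 7.23
ee_pos: [0.5578, -0.2918, 0.1898]
tcp_rot: [0.766, 0.643, -0.0, -0.003]
force: [0.8, 0.0, -4.2]
opening: 0.0598
grasp_force: 30.0
```

Call:
arm_command(steps=[{"dp": [-0.2,-0.03,0.12],"rot": [0,0,0.01],"gripper": 0.3},{"dp": [-0.4,-0.06,0.25],"rot": [0,0,0.03],"gripper": 0.3},{"dp": [-0.6,-0.1,0.38],"rot": [0,0,0.045],"gripper": 0.3},{"dp": [-0.7,-0.12,0.45],"rot": [0,0,0.055],"gripper": 0.3},{"dp": [-0.782,-0.134,0.5],"rot": [0,0,0.059],"gripper": 0.3}])

```text
time_s: 7.65
ee_pos: [0.5161, -0.4048, 0.114]
tcp_rot: [0.795, 0.607, -0.001, -0.004]
force: [-0.5, 0.8, -5.2]
opening: 0.0593
grasp_force: 30.0
```

```bash
python3 - <<'E'
from h import *
st()
im=manip.grab_frame("top"); cv2.imwrite("pics/t2.png",cv2.resize(im[150:330,300:540,::-1],None,fx=3,fy=3))
plan([([.52,-.404,.0225],down(75))])
E
```

```text
t 7.65 p [ 0.5161 -0.4048  0.114 ] zaxis [-0.006  0.004 -1.   ] yaw_x 74.8 F [-0.5  0.8 -5.2] open 0.0593 gf 30.0 q [ 0.86  0.6  -0.35  1.63  0.23  0.97  0.17]
0 1 dp [0.025, 0.028, 0.607] rot [-0.005, -0.001, -0.004]
```

View pics/t2.png

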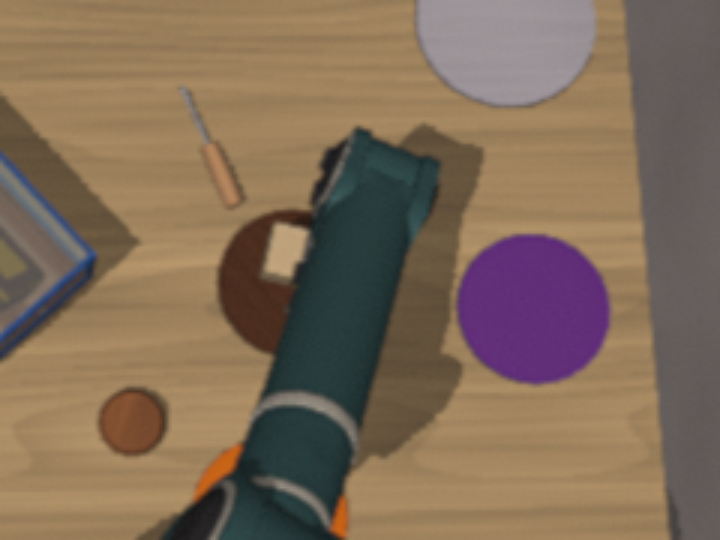

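Call:
arm_command(steps=[{"dp": [0.01,0.01,0.16],"rot": [-0.005,0,0],"gripper": 0.3},{"dp": [0.02,0.02,0.32],"rot": [-0.005,0,0],"gripper": 0.3},{"dp": [0.02,0.02,0.46],"rot": [-0.005,0,0],"gripper": 0.3},{"dp": [0.02,0.02,0.54],"rot": [-0.005,0,0],"gripper": 0.3},{"dp": [0.02,0.02,0.585],"rot": [-0.005,0,0],"gripper": 0.3}])

```text
time_s: 8.12
ee_pos: [0.5235, -0.3992, 0.0286]
tcp_rot: [0.793, 0.609, 0.003, 0.001]
force: [0.4, 0.2, -4.1]
opening: 0.0596
grasp_force: 30.0
```

Call:
arm_command(steps=[{"dp": [0,0,0.005],"rot": [0,0,0],"gripper": 0.3},{"dp": [0,0,0.01],"rot": [0,0,0],"gripper": 0.3},{"dp": [0,0,0.015],"rot": [0,0,0],"gripper": 0.3},{"dp": [0,0,0.02],"rot": [0,0,0],"gripper": 0.3},{"dp": [0,0,0.02],"rot": [0,0,0],"gripper": 0.3}])

```text
time_s: 8.53
ee_pos: [0.5239, -0.402, 0.0282]
tcp_rot: [0.794, 0.608, 0.003, 0.003]
force: [0.5, 0.0, -4.9]
opening: 0.0597
grasp_force: 30.0
```

Call:
arm_command(steps=[{"dp": [0,0,0.02],"rot": [0,0,0],"gripper": 0.3},{"dp": [0,0,0.03],"rot": [0,0,0],"gripper": 0.3},{"dp": [0,0,0.04],"rot": [0,0,0],"gripper": 0.3},{"dp": [0,0,0.045],"rot": [0,0,0],"gripper": 0.3},{"dp": [0,0,0.045],"rot": [0,0,0],"gripper": 0.3}])

```text
time_s: 8.95
ee_pos: [0.5232, -0.4014, 0.0201]
tcp_rot: [0.794, 0.608, 0.002, 0.002]
force: [0.1, -0.0, -5.0]
opening: 0.0596
grasp_force: 30.0
```

```bash
python3 - <<'E'
from h import *
st()
E
```

```text
t 8.95 p [ 0.5232 -0.4014  0.0201] zaxis [ 0.006 -0.    -1.   ] yaw_x 75.0 F [ 0.1 -0.  -5. ] open 0.0596 gf 30.0 q [ 0.83  0.71 -0.31  1.67  0.28  0.8   0.13]
```

Call:
arm_command(steps=[{"dp": [0,0,0.006],"rot": [0,0,0],"gripper": 0.3},{"dp": [0,0,0.012],"rot": [0,0,0],"gripper": 0.3},{"dp": [0,0,0.018],"rot": [0,0,0],"gripper": 0.3},{"dp": [0,0,0.018],"rot": [0,0,0],"gripper": 0.3},{"dp": [0,0,0.018],"rot": [0,0,0],"gripper": 0.3}])

```text
time_s: 9.37
ee_pos: [0.5236, -0.4016, 0.0195]
tcp_rot: [0.794, 0.608, 0.002, 0.002]
force: [-3.5, 1.3, 6.5]
opening: 0.0598
grasp_force: 30.0
```

```bash
python3 - <<'E'
from h import *
s=st()
P,a=np.array([.6132,.0411,0]),-48.9
# preliminary: waypoints for handle pinch: tool y along rack x -> yaw_x = a+90 = 41 (tool y = -49 deg)
h=rack2w([[-.127,0,.115]],(.6132,.0411,np.radians(a)))[0]; print(h)
plan([([.523,-.40,.13],down(75)),([.53,-.15,.27],down(60)),([h[0],h[1],.27],down(41))])
E
```

```text
t 9.37 p [ 0.5236 -0.4016  0.0195] zaxis [ 0.007 -0.001 -1.   ] yaw_x 75.0 F [-3.5  1.3  6.5] open 0.0598 gf 30.0 q [ 0.83  0.71 -0.31  1.67  0.28  0.8   0.12]
[0.52971334 0.13680255 0.115     ]
0 1 dp [0.01, -0.002, -0.737] rot [0.004, 0.0, -0.001]
1 1 dp [0.811, -0.192, -0.466] rot [0.0, 0.0, 0.088]
1 2 dp [0.78, -0.297, -0.466] rot [0.0, -0.001, 0.087]
2 1 dp [0.551, -0.319, -0.001] rot [0.0, 0.0, 0.074]
2 2 dp [0.513, -0.379, 0.0] rot [0.0, 0.0, 0.073]
2 3 dp [0.468, -0.432, -0.001] rot [0.0, 0.0, 0.074]
```

Call:
arm_command(steps=[{"dp": [0,0,0],"rot": [0,0,0],"gripper": 0.7},{"dp": [0,0,0],"rot": [0,0,0],"gripper": 0.85},{"dp": [0,0,0],"rot": [0,0,0],"gripper": 0.95},{"dp": [0,0,0],"rot": [0,0,0],"gripper": 0.95},{"dp": [0,0,0],"rot": [0,0,0],"gripper": 0.95}])

```text
time_s: 9.78
ee_pos: [0.5236, -0.4016, 0.0178]
tcp_rot: [0.794, 0.608, 0.003, 0.002]
force: [0.8, 0.5, -0.1]
opening: 0.0868
grasp_force: 0.0
```

Call:
arm_command(steps=[{"dp": [0,0,-0.1],"rot": [0,0,0],"gripper": 0.95},{"dp": [0,0,-0.25],"rot": [0,0,0],"gripper": 0.95},{"dp": [0,0,-0.5],"rot": [0,0,0],"gripper": 0.95},{"dp": [0,0,-0.737],"rot": [0,0,0],"gripper": 0.95},{"dp": [0.01,0,-0.737],"rot": [0.004,0,0],"gripper": 0.95}])

```text
time_s: 10.2
ee_pos: [0.5272, -0.4029, 0.1375]
tcp_rot: [0.794, 0.608, 0.003, 0.006]
force: [1.4, -0.9, 0.7]
opening: 0.0875
grasp_force: 0.0
```

Call:
arm_command(steps=[{"dp": [0.811,-0.192,-0.466],"rot": [0,0,0.088],"gripper": 0.6},{"dp": [0.811,-0.192,-0.466],"rot": [0,0,0.088],"gripper": 0.6},{"dp": [0.811,-0.192,-0.466],"rot": [0,0,0.088],"gripper": 0.6},{"dp": [0.811,-0.192,-0.466],"rot": [0,0,0.088],"gripper": 0.6},{"dp": [0.811,-0.192,-0.466],"rot": [0,0,0.088],"gripper": 0.6}])

```text
time_s: 10.62
ee_pos: [0.5296, -0.2704, 0.2025]
tcp_rot: [0.83, 0.558, 0.003, 0.002]
force: [1.0, -0.2, 0.1]
opening: 0.0566
grasp_force: 0.0
```

Call:
arm_command(steps=[{"dp": [0.78,-0.297,-0.466],"rot": [0,0,0.087],"gripper": 0.6},{"dp": [0.78,-0.297,-0.466],"rot": [0,0,0.087],"gripper": 0.6},{"dp": [0.78,-0.297,-0.466],"rot": [0,0,0.087],"gripper": 0.6},{"dp": [0.78,-0.297,-0.466],"rot": [0,0,0.087],"gripper": 0.6},{"dp": [0.78,-0.297,-0.466],"rot": [0,0,0.087],"gripper": 0.6}])

```text
time_s: 11.03
ee_pos: [0.5324, -0.1466, 0.2713]
tcp_rot: [0.865, 0.502, 0.003, 0.001]
force: [-0.0, 0.2, 0.2]
opening: 0.0555
grasp_force: 0.0
```

Call:
arm_command(steps=[{"dp": [0.551,-0.319,0],"rot": [0,0,0.074],"gripper": 0.4},{"dp": [0.551,-0.319,0],"rot": [0,0,0.074],"gripper": 0.4},{"dp": [0.551,-0.319,0],"rot": [0,0,0.074],"gripper": 0.4},{"dp": [0.551,-0.319,0],"rot": [0,0,0.074],"gripper": 0.4},{"dp": [0.551,-0.319,0],"rot": [0,0,0.074],"gripper": 0.4}])

```text
time_s: 11.45
ee_pos: [0.5305, -0.0564, 0.2678]
tcp_rot: [0.893, 0.45, 0.0, -0.0]
force: [-0.3, -0.3, -0.3]
opening: 0.0371
grasp_force: 0.0
```

Call:
arm_command(steps=[{"dp": [0.513,-0.379,0],"rot": [0,0,0.073],"gripper": 0.4},{"dp": [0.513,-0.379,0],"rot": [0,0,0.073],"gripper": 0.4},{"dp": [0.513,-0.379,0],"rot": [0,0,0.073],"gripper": 0.4},{"dp": [0.513,-0.379,0],"rot": [0,0,0.073],"gripper": 0.4},{"dp": [0.513,-0.379,0],"rot": [0,0,0.073],"gripper": 0.4}])

```text
time_s: 11.87
ee_pos: [0.531, 0.0387, 0.268]
tcp_rot: [0.916, 0.4, 0.0, 0.0]
force: [0.0, -0.7, 0.1]
opening: 0.037
grasp_force: 0.0
```

Call:
arm_command(steps=[{"dp": [0.468,-0.432,0],"rot": [0,0,0.074],"gripper": 0.4},{"dp": [0.468,-0.432,0],"rot": [0,0,0.074],"gripper": 0.4},{"dp": [0.468,-0.432,0],"rot": [0,0,0.074],"gripper": 0.4},{"dp": [0.468,-0.432,0],"rot": [0,0,0.074],"gripper": 0.4},{"dp": [0.468,-0.432,0],"rot": [0,0,0.074],"gripper": 0.4}])

```text
time_s: 12.28
ee_pos: [0.5314, 0.1339, 0.2681]
tcp_rot: [0.937, 0.348, 0.0, 0.0]
force: [-0.9, -0.7, 0.5]
opening: 0.0369
grasp_force: 0.0
```

```bash
python3 - <<'E'
from h import *
st()
im=manip.grab_frame("wrist"); cv2.imwrite("pics/w3.png",im[:,:,::-1])
E
```

```text
t 12.28 p [0.5314 0.1339 0.2681] zaxis [ 0. -0. -1.] yaw_x 40.8 F [-0.9 -0.7  0.5] open 0.0369 gf 0.0 q [ 0.13  0.28 -0.53  1.74  0.15  1.17 -1.3 ]
```

View pics/w3.png

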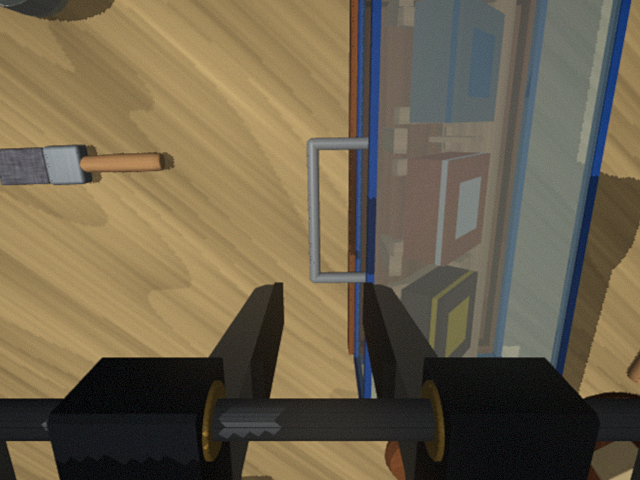

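```bash
python3 - <<'E'
from h import *
ci=cam("wrist")
b=plane(0,[[312.5,143],[316,278]],.115,ci); m=b.mean(0); d=b[0]-b[1]; print(b.round(4),m.round(4),"len",np.linalg.norm(d),"yaw",np.degrees(np.arctan2(d[1],d[0])))
# wall line: blue roof edge left at (376,5) & (371,330) z=.156
e=plane(0,[[376,5],[367,360]],.156,ci); d=e[0]-e[1];print("edge",e.round(4),np.degrees(np.arctan2(d[1],d[0])))
s=manip.read_state()
a=np.radians(-49.0); u=np.array([np.cos(a),np.sin(a),0]);print("rack origin est from bar",m[:2]+.127*u[:2])
print("edge rack x:",[(p-[.6132,.0411,0])@u for p in e], "bar",[(p-[.6132,.0411,0])@u for p in b])
plan([([m[0],m[1],.20],down(41)),([m[0],m[1],.097],down(41))])
E
```

```text
[[0.5728 0.179  0.115 ]
 [0.4825 0.0983 0.115 ]] [0.5277 0.1387 0.115 ] len 0.12117267266581606 yaw 41.77724741271135
edge [[0.6719 0.2057 0.156 ]
 [0.4662 0.0256 0.156 ]] 41.20771361314431
rack origin est from bar [0.61097725 0.04281823]
edge rack x: [np.float64(-0.08573497781181358), np.float64(-0.08474367680547149)] bar [np.float64(-0.13057687816057173), np.float64(-0.12893315747892747)]
0 1 dp [0.005, -0.045, 0.454] rot [0.001, 0.0, -0.004]
1 1 dp [0.001, 0.0, 0.687] rot [0.0, 0.0, 0.0]
```

Call:
arm_command(steps=[{"dp": [0,-0.045,0.1],"rot": [0,0,-0.005],"gripper": 0.4},{"dp": [0,-0.045,0.2],"rot": [0,0,-0.005],"gripper": 0.4},{"dp": [0,-0.045,0.3],"rot": [0,0,-0.005],"gripper": 0.4},{"dp": [0,-0.045,0.454],"rot": [0,0,-0.005],"gripper": 0.4},{"dp": [0,-0.045,0.454],"rot": [0,0,-0.005],"gripper": 0.4}])

```text
time_s: 12.75
ee_pos: [0.5245, 0.1371, 0.1967]
tcp_rot: [0.936, 0.351, -0.003, 0.0]
force: [-0.5, -0.3, -0.0]
opening: 0.037
grasp_force: 0.0
```

Call:
arm_command(steps=[{"dp": [0,0,0.15],"rot": [0,0,0],"gripper": 0.4},{"dp": [0,0,0.3],"rot": [0,0,0],"gripper": 0.4},{"dp": [0,0,0.45],"rot": [0,0,0],"gripper": 0.4},{"dp": [0,0,0.6],"rot": [0,0,0],"gripper": 0.4},{"dp": [0,0,0.69],"rot": [0,0,0],"gripper": 0.4}])

```text
time_s: 13.17
ee_pos: [0.5264, 0.1388, 0.0957]
tcp_rot: [0.936, 0.351, -0.0, 0.0]
force: [-0.2, 0.2, 0.7]
opening: 0.0366
grasp_force: 0.0
```

Call:
arm_command(steps=[{"dp": [0,0,0],"rot": [0,0,0],"gripper": 0.3},{"dp": [0,0,0],"rot": [0,0,0],"gripper": 0.1},{"dp": [0,0,0],"rot": [0,0,0],"gripper": 0.05},{"dp": [0,0,0],"rot": [0,0,0],"gripper": 0.05},{"dp": [0,0,0],"rot": [0,0,0],"gripper": 0.05}])

```text
time_s: 13.58
ee_pos: [0.5273, 0.1418, 0.0984]
tcp_rot: [0.936, 0.353, 0.002, 0.0]
force: [-0.3, 0.2, -0.3]
opening: 0.006
grasp_force: 0.0
```

```bash
python3 - <<'E'
from h import *
s=st()
p=np.array(s["ee_pos"]); th0=np.arctan2(.080,-.212)
# arc in tool frame: tool y = rack x, tool z=-up
L=[]
for th in np.arange(0,1.33,.11):
    a=th0-th; L.append((.227*np.cos(a)+.212,.227*np.sin(a)-.080))
L=np.array(L); D=np.diff(L,axis=0)/.15
print(np.c_[np.arange(.11,1.33,.11)[:len(D)],D[:,0],-D[:,1]].round(3))
E
```

```text
t 13.58 p [0.5273 0.1418 0.0984] zaxis [ 0.003  0.001 -1.   ] yaw_x 41.3 F [-0.3  0.2 -0.3] open 0.006 gf 0.0 q [ 0.06  0.47 -0.48  1.91  0.29  0.82 -1.42]
[[ 0.11   0.067 -0.152]
 [ 0.22   0.084 -0.144]
 [ 0.33   0.099 -0.134]
 [ 0.44   0.113 -0.122]
 [ 0.55   0.126 -0.109]
 [ 0.66   0.137 -0.095]
 [ 0.77   0.146 -0.079]
 [ 0.88   0.154 -0.062]
 [ 0.99   0.16  -0.045]
 [ 1.1    0.164 -0.027]
 [ 1.21   0.166 -0.009]
 [ 1.32   0.166  0.009]]
```

```bash
python3 - <<'E'
from h import *
im=manip.grab_frame("wrist"); cv2.imwrite("pics/w4.png",im[:,:,::-1]); ci=cam("wrist")
s=manip.read_state(); p=s["ee_pos"]; print(proj(0,[p,p+[0,0,.0187]],ci))
E
```

```text
[[321.82796362 282.13830623]
 [321.78657709 297.43119584]]
```

View pics/w4.png

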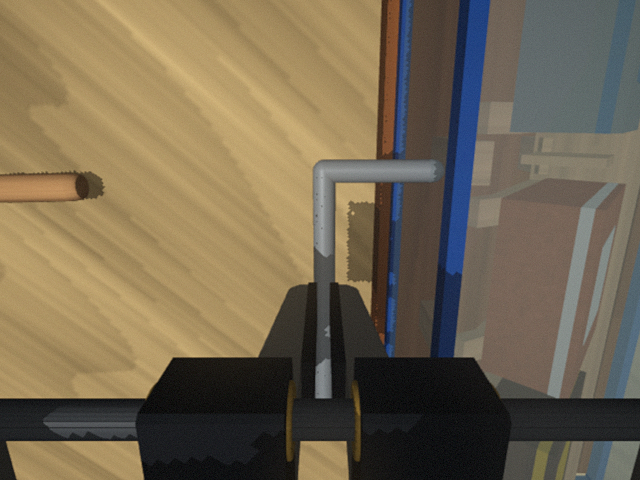

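```bash
python3 - <<'E'
from h import *
s=st(); K,A,p=cam("wrist"); T=R.from_quat(s["tcp_rot"])
off=T.inv().apply(p-s["ee_pos"]); rel=T.inv()*R.from_matrix(A)
T3=R.from_quat([.937,.348,0,0]); p3=np.array([.5314,.1339,.2681]); c3=(K,(T3*rel).as_matrix(),p3+T3.apply(off)); c4=(K,A,p)
for u,v in [((312.5,143),(323,170)),((372,330),(462,290))]:
  f=lambda X:np.r_[(proj(0,X,c3)-u).ravel(),(proj(0,X,c4)-v).ravel()]
  r=least_squares(f,[.55,.15,.1]);print(r.x.round(4),r.fun.round(1))
print(off)
E
```

```text
t 13.63 p [0.5271 0.1418 0.0982] zaxis [ 0.003  0.001 -1.   ] yaw_x 41.3 F [-0.9  0.  -1. ] open 0.0046 gf 0.0 q [ 0.06  0.47 -0.48  1.91  0.29  0.82 -1.42]
[0.572  0.1803 0.1138] [-0.7  0.3  0.4 -0.2]
[ 0.0773 -1.1364 -2.1693] [ 43.7 -27.6 -41.6  25.7]
[ 0.08012971  0.000466   -0.19212006]
```

Call:
arm_command(steps=[{"dp": [0,0,0],"rot": [0,0,0],"gripper": 0},{"dp": [0,0,0],"rot": [0,0,0],"gripper": 0},{"dp": [0,0,0],"rot": [0,0,0],"gripper": 0},{"dp": [0,0,0],"rot": [0,0,0],"gripper": 0},{"dp": [0,0,0],"rot": [0,0,0],"gripper": 0}])

```text
time_s: 14.05
ee_pos: [0.5272, 0.1416, 0.0979]
tcp_rot: [0.936, 0.353, 0.001, 0.0]
force: [-0.2, -2.4, 6.2]
opening: 0.0001
grasp_force: 3.0
```

```bash
python3 - <<'E'
from h import *
st()
im=manip.grab_frame("wrist"); im2=manip.grab_frame("scene")
a=cv2.resize(im[140:460,200:460],None,fx=1.5,fy=1.5); b=cv2.resize(im2[170:330,290:490],None,fx=2,fy=3)[:480]
cv2.imwrite("pics/w5.png",np.hstack([a,b])[:,:,::-1])
E
```

```text
t 14.05 p [0.5272 0.1416 0.0979] zaxis [ 0.003  0.001 -1.   ] yaw_x 41.3 F [-0.2 -2.4  6.2] open 0.0001 gf 3.0 q [ 0.06  0.47 -0.48  1.91  0.29  0.82 -1.42]
```

View pics/w5.png

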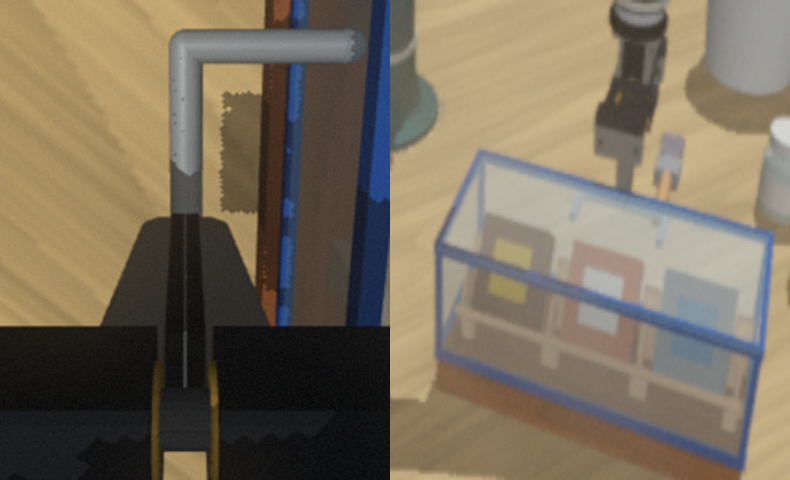

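Call:
arm_command(steps=[{"dp": [0,0,-0.06],"rot": [0,0,0],"gripper": 0.4},{"dp": [0,0,-0.06],"rot": [0,0,0],"gripper": 0.4},{"dp": [0,0,-0.06],"rot": [0,0,0],"gripper": 0.4},{"dp": [0,0,-0.06],"rot": [0,0,0],"gripper": 0.4},{"dp": [0,0,-0.06],"rot": [0,0,0],"gripper": 0.4}])

```text
time_s: 14.57
ee_pos: [0.5259, 0.1419, 0.1058]
tcp_rot: [0.936, 0.353, 0.0, -0.0]
force: [0.3, -0.0, 0.7]
opening: 0.0319
grasp_force: 0.0
```

Call:
arm_command(steps=[{"dp": [0,0,0.06],"rot": [0,0,0],"gripper": 0.4},{"dp": [0,0,0.1],"rot": [0,0,0],"gripper": 0.4},{"dp": [0,0,0.14],"rot": [0,0,0],"gripper": 0.4},{"dp": [0,0,0.17],"rot": [0,0,0],"gripper": 0.4},{"dp": [0,0,0.18],"rot": [0,0,0],"gripper": 0.4}])

```text
time_s: 14.98
ee_pos: [0.5255, 0.1417, 0.0777]
tcp_rot: [0.936, 0.353, -0.0, -0.0]
force: [0.4, 0.1, -0.3]
opening: 0.0368
grasp_force: 0.0
```

Call:
arm_command(steps=[{"dp": [0,0,0],"rot": [0,0,0],"gripper": 0.1},{"dp": [0,0,0],"rot": [0,0,0],"gripper": 0.05},{"dp": [0,0,0],"rot": [0,0,0],"gripper": 0},{"dp": [0,0,0],"rot": [0,0,0],"gripper": 0},{"dp": [0,0,0],"rot": [0,0,0],"gripper": 0}])

```text
time_s: 15.4
ee_pos: [0.5274, 0.1411, 0.0794]
tcp_rot: [0.936, 0.353, 0.001, 0.0]
force: [2.4, -2.0, -0.5]
opening: 0.0089
grasp_force: 30.0
```

```bash
python3 - <<'E'
from h import *
s=st()
ci=cam("wrist"); T=R.from_quat(s["tcp_rot"])
print(proj(0,[s["ee_pos"]+T.apply([.01,0,z]) for z in (0,-.01,-.02,-.03)],ci).round(0))
E
```

```text
t 15.4 p [0.5274 0.1411 0.0794] zaxis [ 0.003  0.    -1.   ] yaw_x 41.3 F [ 2.4 -2.  -0.5] open 0.0089 gf 30.0 q [ 0.05  0.49 -0.47  1.93  0.31  0.79 -1.44]
[[322. 264.]
 [322. 271.]
 [322. 279.]
 [322. 288.]]
```

```bash
python3 - <<'E'
import numpy as np
th0=np.arctan2(.080,-.212)
P=lambda t:np.array([.227*np.cos(th0-t),-.227*np.sin(th0-t)])/.15
for c in range(5):
    b=P(c*.27); print([(P(c*.27+.054*k)-b).round(3).tolist() for k in range(1,6)])
E
```

```text
[[0.031, -0.076], [0.066, -0.15], [0.105, -0.221], [0.147, -0.291], [0.194, -0.358]]
[[0.05, -0.065], [0.103, -0.127], [0.16, -0.185], [0.22, -0.241], [0.282, -0.294]]
[[0.065, -0.049], [0.133, -0.094], [0.204, -0.136], [0.276, -0.174], [0.35, -0.208]]
[[0.076, -0.03], [0.154, -0.055], [0.233, -0.077], [0.312, -0.094], [0.393, -0.107]]
[[0.081, -0.008], [0.163, -0.012], [0.245, -0.012], [0.326, -0.007], [0.407, 0.002]]
```

Call:
arm_command(steps=[{"dp": [0,0.031,-0.076],"rot": [0,0,0],"gripper": 0},{"dp": [0,0.066,-0.15],"rot": [0,0,0],"gripper": 0},{"dp": [0,0.105,-0.221],"rot": [0,0,0],"gripper": 0},{"dp": [0,0.147,-0.291],"rot": [0,0,0],"gripper": 0},{"dp": [0,0.194,-0.358],"rot": [0,0,0],"gripper": 0}])

```text
time_s: 15.82
ee_pos: [0.5463, 0.1195, 0.1338]
tcp_rot: [0.936, 0.353, 0.001, -0.0]
force: [5.3, -1.4, -7.1]
opening: 0.0089
grasp_force: 30.0
```

Call:
arm_command(steps=[{"dp": [0,0.05,-0.065],"rot": [0,0,0],"gripper": 0},{"dp": [0,0.103,-0.127],"rot": [0,0,0],"gripper": 0},{"dp": [0,0.16,-0.185],"rot": [0,0,0],"gripper": 0},{"dp": [0,0.22,-0.241],"rot": [0,0,0],"gripper": 0},{"dp": [0,0.282,-0.294],"rot": [0,0,0],"gripper": 0}])

```text
time_s: 16.23
ee_pos: [0.5733, 0.0889, 0.178]
tcp_rot: [0.935, 0.353, 0.0, -0.001]
force: [3.0, 2.7, -1.9]
opening: 0.0088
grasp_force: 30.0
```

Call:
arm_command(steps=[{"dp": [0,0.065,-0.049],"rot": [0,0,0],"gripper": 0},{"dp": [0,0.133,-0.094],"rot": [0,0,0],"gripper": 0},{"dp": [0,0.204,-0.136],"rot": [0,0,0],"gripper": 0},{"dp": [0,0.276,-0.174],"rot": [0,0,0],"gripper": 0},{"dp": [0,0.35,-0.208],"rot": [0,0,0],"gripper": 0}])

```text
time_s: 16.65
ee_pos: [0.6081, 0.0494, 0.2098]
tcp_rot: [0.935, 0.354, 0.001, -0.001]
force: [-1.8, 3.2, 4.3]
opening: 0.0089
grasp_force: 30.0
```

Call:
arm_command(steps=[{"dp": [0,0.076,-0.03],"rot": [0,0,0],"gripper": 0},{"dp": [0,0.154,-0.055],"rot": [0,0,0],"gripper": 0},{"dp": [0,0.233,-0.077],"rot": [0,0,0],"gripper": 0},{"dp": [0,0.312,-0.094],"rot": [0,0,0],"gripper": 0},{"dp": [0,0.393,-0.107],"rot": [0,0,0],"gripper": 0}])

```text
time_s: 17.07
ee_pos: [0.6483, 0.0038, 0.2252]
tcp_rot: [0.936, 0.353, 0.001, -0.0]
force: [1.3, 3.2, 2.4]
opening: 0.009
grasp_force: 30.0
```

Call:
arm_command(steps=[{"dp": [0,0.081,-0.008],"rot": [0,0,0],"gripper": 0},{"dp": [0,0.163,-0.012],"rot": [0,0,0],"gripper": 0},{"dp": [0,0.245,-0.012],"rot": [0,0,0],"gripper": 0},{"dp": [0,0.326,-0.007],"rot": [0,0,0],"gripper": 0},{"dp": [0,0.407,0.002],"rot": [0,0,0],"gripper": 0}])

```text
time_s: 17.48
ee_pos: [0.6885, -0.042, 0.2235]
tcp_rot: [0.936, 0.353, 0.001, -0.0]
force: [3.8, 2.6, 2.0]
opening: 0.0087
grasp_force: 30.0
```

```bash
python3 - <<'E'
from h import *
st()
E
```

```text
t 17.48 p [ 0.6885 -0.042   0.2235] zaxis [ 0.002  0.002 -1.   ] yaw_x 41.4 F [3.8 2.6 2. ] open 0.0087 gf 30.0 q [ 0.3   0.55 -0.43  1.44  0.24  1.2  -1.01]
```

```bash
cat >> h.py <<'E'
POSE=(.612,.042,np.radians(-48.7))
import os,json
if os.path.exists("pose.json"): POSE=tuple(json.load(open("pose.json")))
def G(flip=False): # grasp orientation
    a=POSE[2]; u=np.array([np.cos(a),np.sin(a),0]); Z=np.array([0,0,1.]); c,s=np.cos(np.radians(50)),np.sin(np.radians(50))
    z=c*u-s*Z; n=s*u+c*Z; y=-n if flip else n
    return R.from_matrix(np.c_[np.cross(y,z),y,z])
def bay(y,s=0,h=0,dx=.012,bx=0.): # TCP for box centre slid s up slope and h along n
    c,q=np.cos(np.radians(50)),np.sin(np.radians(50)); e=dx-s
    return rack2w([[bx+c*e+q*h, y, .087-q*e+c*h]],POSE)[0]
E
python3 - <<'E'
from h import *
s=st(); p=s["ee_pos"]
dn=down(41.3)
print(bay(0,.15,0))
plan([(p+[0,0,.12],dn),(rack2w([[-.10,0,.36]],POSE)[0],dn),(bay(0,.15,.0),G())])
E
```

```text
t 17.48 p [ 0.6885 -0.042   0.2235] zaxis [ 0.002  0.002 -1.   ] yaw_x 41.4 F [3.8 2.6 2. ] open 0.0087 gf 30.0 q [ 0.3   0.55 -0.43  1.44  0.24  1.2  -1.01]
[0.55345476 0.10864065 0.19271413]
0 1 dp [0.002, 0.0, -0.8] rot [0.0, -0.002, 0.001]
1 1 dp [-0.007, -0.712, -0.055] rot [0.0, 0.0, 0.0]
1 2 dp [-0.008, -0.712, -0.055] rot [0.0, 0.0, 0.0]
2 1 dp [0.0, 0.038, 0.558] rot [-0.233, 0.0, 0.0]
2 2 dp [0.001, -0.156, 0.536] rot [-0.232, 0.001, 0.0]
```

Call:
arm_command(steps=[{"dp": [0,0,0],"rot": [0,0,0],"gripper": 0.35},{"dp": [0,0,0],"rot": [0,0,0],"gripper": 0.35},{"dp": [0,0,0],"rot": [0,0,0],"gripper": 0.35},{"dp": [0,0,-0.1],"rot": [0,0,0],"gripper": 0.35},{"dp": [0,0,-0.2],"rot": [0,0,0],"gripper": 0.35}])

```text
time_s: 17.9
ee_pos: [0.6854, -0.0419, 0.2522]
tcp_rot: [0.936, 0.353, -0.002, -0.001]
force: [0.1, 0.2, -0.4]
opening: 0.032
grasp_force: 0.0
```

Call:
arm_command(steps=[{"dp": [0,0,-0.15],"rot": [0,0,0],"gripper": 0.35},{"dp": [0,0,-0.3],"rot": [0,0,0],"gripper": 0.35},{"dp": [0,0,-0.45],"rot": [0,0,0],"gripper": 0.35},{"dp": [0,0,-0.6],"rot": [0,0,0],"gripper": 0.35},{"dp": [0,0,-0.6],"rot": [0,0,0],"gripper": 0.35}])

```text
time_s: 18.32
ee_pos: [0.6882, -0.0412, 0.3487]
tcp_rot: [0.936, 0.353, 0.003, 0.001]
force: [0.2, 0.2, 0.0]
opening: 0.0323
grasp_force: 0.0
```

Call:
arm_command(steps=[{"dp": [0,-0.712,-0.055],"rot": [0,0,0],"gripper": 0.65},{"dp": [0,-0.712,-0.055],"rot": [0,0,0],"gripper": 0.65},{"dp": [0,-0.712,-0.055],"rot": [0,0,0],"gripper": 0.65},{"dp": [0,-0.712,-0.055],"rot": [0,0,0],"gripper": 0.65},{"dp": [0,-0.712,-0.055],"rot": [0,0,0],"gripper": 0.65}])

```text
time_s: 18.73
ee_pos: [0.6154, 0.0397, 0.352]
tcp_rot: [0.935, 0.354, 0.0, 0.0]
force: [-0.5, -1.0, -0.4]
opening: 0.0596
grasp_force: 0.0
```

Call:
arm_command(steps=[{"dp": [0,-0.712,-0.055],"rot": [0,0,0],"gripper": 0.65},{"dp": [0,-0.712,-0.055],"rot": [0,0,0],"gripper": 0.65},{"dp": [0,-0.712,-0.055],"rot": [0,0,0],"gripper": 0.65},{"dp": [0,-0.712,-0.055],"rot": [0,0,0],"gripper": 0.65},{"dp": [0,-0.712,-0.055],"rot": [0,0,0],"gripper": 0.65}])

```text
time_s: 19.15
ee_pos: [0.5461, 0.1183, 0.3601]
tcp_rot: [0.936, 0.353, 0.0, 0.0]
force: [0.5, 0.2, 0.8]
opening: 0.0596
grasp_force: 0.0
```

Call:
arm_command(steps=[{"dp": [0,0.038,0.558],"rot": [-0.233,0,0],"gripper": 0.65},{"dp": [0,0.038,0.558],"rot": [-0.233,0,0],"gripper": 0.65},{"dp": [0,0.038,0.558],"rot": [-0.233,0,0],"gripper": 0.65},{"dp": [0,0.038,0.558],"rot": [-0.233,0,0],"gripper": 0.65},{"dp": [0,0.038,0.558],"rot": [-0.233,0,0],"gripper": 0.65}])

```text
time_s: 19.57
ee_pos: [0.5503, 0.1142, 0.2759]
tcp_rot: [0.921, 0.348, 0.061, 0.162]
force: [-0.5, -0.4, 0.9]
opening: 0.0598
grasp_force: 0.0
```

```bash
python3 - <<'E'
from h import *
st()
plan([(bay(0,.15,.0),G())])
im=manip.grab_frame("wrist"); cv2.imwrite("pics/w6.png",im[:,:,::-1])
print(manip.camera_info("wrist"))
E
```

```text
t 19.57 p [0.5503 0.1142 0.2759] zaxis [ 0.225 -0.256 -0.94 ] yaw_x 41.4 F [-0.5 -0.4  0.9] open 0.0598 gf 0.0 q [-0.01  0.22 -0.53  1.83  0.51  1.1  -1.61]
0 1 dp [-0.008, -0.15, 0.535] rot [-0.234, 0.0, 0.001]
{'fx': 402.363635318042, 'fy': 402.363635318042, 'cx': 322.9349713468467, 'cy': 239.8066334539829, 'xyz': array([0.56859516, 0.21498382, 0.45767352]), 'attitude': array([ 0.87716715, -0.42546322,  0.09787763,  0.199947  ])}
```

View pics/w6.png

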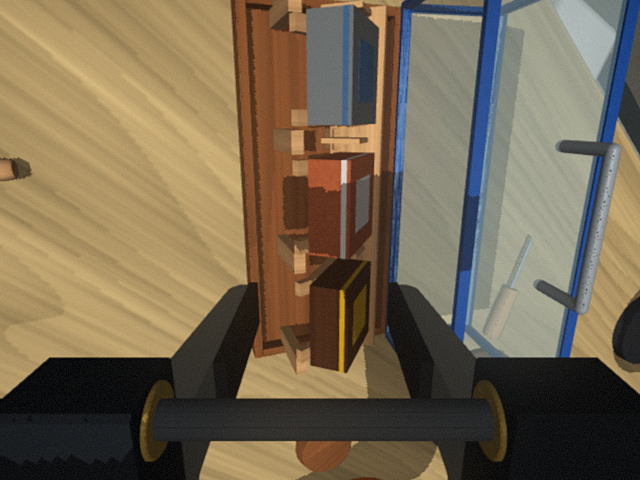

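```bash
python3 - <<'E'
from h import *
ci=cam("wrist")
c,q=np.cos(np.radians(50)),np.sin(np.radians(50))
X=np.array([c,0,-q]);N=np.array([q,0,c]);Y=np.array([0,1,0])
bu=lambda sy:-.045*X-.02*N+sy*.045*Y
ll=lambda sy:.045*X+.02*N+sy*.045*Y
lu=lambda sy:-.045*X+.02*N+sy*.045*Y
obs={"a":[(bu(1),308,161),(bu(-1),313,254),(ll(1),373,153),(ll(-1),373,240),(lu(-1),342,262)],
"b":[(bu(1),307,10),(bu(-1),308,122),(ll(1),377,15),(ll(-1),377,122)],
"c":[(bu(-1),312,362),(lu(-1),342,371),(ll(1),370,262),(ll(-1),365,345)]}
for k,o in obs.items():
    M=np.array([r[0] for r in o]);U=np.array([r[1:] for r in o],float)
    f=lambda v:(proj(0,rack2w(M+[v[0],v[1],.087],POSE),ci)-U).ravel()
    r=least_squares(f,[0,dict(a=0,b=.12,c=-.12)[k]]); print(k,r.x.round(4),r.fun.round(1))
# tray front edge (z=.03, x=-.09): px (235,0)->(259,355)
t=plane(0,[[235,2],[258,352]],.03,ci); print("tray",t.round(3), [ (np.array([p[0]-POSE[0],p[1]-POSE[1]])@[np.cos(POSE[2]),np.sin(POSE[2])]).round(4) for p in t])
for t in t: print((np.array([t[0]-POSE[0],t[1]-POSE[1]])@[-np.sin(POSE[2]),np.cos(POSE[2])]).round(4))
E
```

```text
a [-0.0025  0.0009] [-0.8  0.5 -4.6  2.4  0.8  1.8 -1.9 -4.1  6.3 -0.9]
b [-0.0015  0.1261] [-0.7 -5.3 -0.2 -1.4  2.1  9.4 -1.2 -1.6]
c [-0.0039 -0.1216] [ -3.5   5.3   3.1   4.2  -0.9   1.2   1.8 -12.1]
tray [[ 0.693  0.234  0.03 ]
 [ 0.415 -0.016  0.03 ]] [np.float64(-0.0905), np.float64(-0.0869)]
0.1878
-0.1864
```

Call:
arm_command(steps=[{"dp": [0,-0.15,0.53],"rot": [-0.234,0,0],"gripper": 0.7},{"dp": [0,-0.15,0.53],"rot": [-0.234,0,0],"gripper": 0.7},{"dp": [0,-0.15,0.53],"rot": [-0.234,0,0],"gripper": 0.7},{"dp": [0,-0.15,0.53],"rot": [-0.234,0,0],"gripper": 0.7},{"dp": [0,-0.15,0.53],"rot": [-0.234,0,0],"gripper": 0.7}])

```text
time_s: 20.03
ee_pos: [0.5538, 0.1099, 0.192]
tcp_rot: [0.879, 0.332, 0.12, 0.321]
force: [0.6, -0.7, -0.7]
opening: 0.0644
grasp_force: 0.0
```

```bash
echo "[0.611,0.043,-0.8474]" > pose.json; python3 - <<'E'
from h import *
st()
plan([(bay(0,.07),G()),(bay(0,0),G())])
im=manip.grab_frame("wrist"); cv2.imwrite("pics/w7.png",im[:,:,::-1])
E
```

```text
t 20.03 p [0.5538 0.1099 0.192 ] zaxis [ 0.423 -0.485 -0.765] yaw_x 41.3 F [ 0.6 -0.7 -0.7] open 0.0644 gf 0.0 q [-0.29  0.36 -0.46  2.03  1.02  1.09 -2.22]
0 1 dp [-0.008, -0.001, 0.527] rot [0.001, 0.002, 0.0]
1 1 dp [0.001, 0.0, 0.467] rot [0.0, 0.0, 0.0]
```

View pics/w7.png

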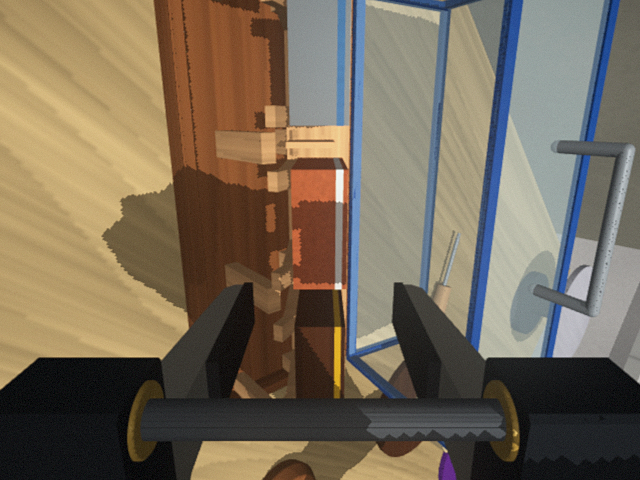

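Call:
arm_command(steps=[{"dp": [0,-0.016,0.1],"rot": [0,0,0],"gripper": 0.7},{"dp": [0,-0.016,0.22],"rot": [0,0,0],"gripper": 0.7},{"dp": [0,-0.016,0.34],"rot": [0,0,0],"gripper": 0.7},{"dp": [0,-0.016,0.46],"rot": [0,0,0],"gripper": 0.7},{"dp": [0,-0.016,0.53],"rot": [0,0,0],"gripper": 0.7}])

```text
time_s: 20.5
ee_pos: [0.5895, 0.0693, 0.1329]
tcp_rot: [0.88, 0.328, 0.122, 0.321]
force: [-0.5, 0.3, 0.2]
opening: 0.0643
grasp_force: 0.0
```

Call:
arm_command(steps=[{"dp": [0,0,0.1],"rot": [0,0,0],"gripper": 0.7},{"dp": [0,0,0.2],"rot": [0,0,0],"gripper": 0.7},{"dp": [0,0,0.3],"rot": [0,0,0],"gripper": 0.7},{"dp": [0,0,0.4],"rot": [0,0,0],"gripper": 0.7},{"dp": [0,0,0.467],"rot": [0,0,0],"gripper": 0.7}])

```text
time_s: 20.92
ee_pos: [0.6188, 0.0366, 0.0791]
tcp_rot: [0.88, 0.329, 0.122, 0.321]
force: [0.3, 0.5, 0.8]
opening: 0.0641
grasp_force: 0.0
```

```bash
python3 - <<'E'
from h import *
st(); print(bay(0))
plan([(bay(0),G())])
im=manip.grab_frame("wrist"); cv2.imwrite("pics/w8.png",im[:,:,::-1])
E
```

```text
t 20.92 p [0.6188 0.0366 0.0791] zaxis [ 0.426 -0.485 -0.764] yaw_x 41.1 F [0.3 0.5 0.8] open 0.0641 gf 0.0 q [-0.22  0.57 -0.32  2.04  1.29  0.9  -2.37]
[0.6161058  0.03721829 0.07780747]
0 1 dp [-0.011, -0.017, -0.003] rot [0.002, 0.001, -0.005]
```

View pics/w8.png

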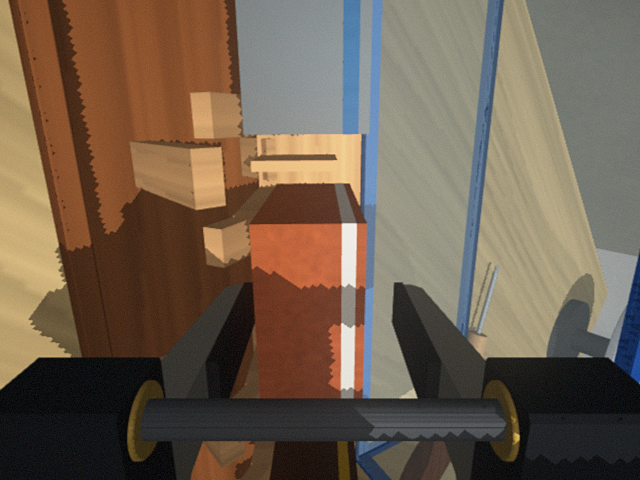

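Call:
arm_command(steps=[{"dp": [0,-0.015,0],"rot": [0,0,0],"gripper": 0.7},{"dp": [0,-0.031,0],"rot": [0,0,0],"gripper": 0.7},{"dp": [0,-0.031,0],"rot": [0,0,0],"gripper": 0.65},{"dp": [0,-0.031,0],"rot": [0,0,0],"gripper": 0.55},{"dp": [0,-0.031,0],"rot": [0,0,0],"gripper": 0.5}])

```text
time_s: 21.38
ee_pos: [0.6145, 0.0427, 0.076]
tcp_rot: [0.879, 0.332, 0.122, 0.321]
force: [-0.3, 0.3, -0.0]
opening: 0.0485
grasp_force: 0.0
```

Call:
arm_command(steps=[{"dp": [0,0,0],"rot": [0,0,0],"gripper": 0.4},{"dp": [0,0,0],"rot": [0,0,0],"gripper": 0.3},{"dp": [0,0,0],"rot": [0,0,0],"gripper": 0.3},{"dp": [0,0,0],"rot": [0,0,0],"gripper": 0.3},{"dp": [0,0,0],"rot": [0,0,0],"gripper": 0.3}])

```text
time_s: 21.8
ee_pos: [0.616, 0.0408, 0.0778]
tcp_rot: [0.878, 0.331, 0.123, 0.323]
force: [1.4, -1.7, 7.0]
opening: 0.0398
grasp_force: 30.0
```

```bash
python3 - <<'E'
from h import *
st(); print(bay(0))
plan([(bay(0),G())])
E
```

```text
t 21.8 p [0.616  0.0408 0.0778] zaxis [ 0.429 -0.486 -0.761] yaw_x 41.3 F [ 1.4 -1.7  7. ] open 0.0398 gf 30.0 q [-0.23  0.57 -0.33  2.05  1.3   0.9  -2.39]
[0.6161058  0.03721829 0.07780747]
0 1 dp [-0.015, 0.015, 0.012] rot [0.005, 0.0, -0.002]
```

Call:
arm_command(steps=[{"dp": [0,0.02,-0.03],"rot": [0,0,0],"gripper": 0.3},{"dp": [0,0.025,-0.12],"rot": [0,0,0],"gripper": 0.3},{"dp": [0,0.03,-0.24],"rot": [0,0,0],"gripper": 0.3},{"dp": [0,0.03,-0.36],"rot": [0,0,0],"gripper": 0.3},{"dp": [0,0.03,-0.5],"rot": [0,0,0],"gripper": 0.3}])

```text
time_s: 22.22
ee_pos: [0.5831, 0.0758, 0.135]
tcp_rot: [0.879, 0.332, 0.12, 0.32]
force: [0.2, 0.6, -4.1]
opening: 0.0397
grasp_force: 30.0
```

Call:
arm_command(steps=[{"dp": [0,0.03,-0.12],"rot": [0,0,0],"gripper": 0.3},{"dp": [0,0.06,-0.24],"rot": [0,0,0],"gripper": 0.3},{"dp": [0,0.1,-0.36],"rot": [0,0,0],"gripper": 0.3},{"dp": [0,0.15,-0.5],"rot": [0,0,0],"gripper": 0.3},{"dp": [0,0.17,-0.5],"rot": [0,0,0],"gripper": 0.3}])

```text
time_s: 22.63
ee_pos: [0.5654, 0.1008, 0.2121]
tcp_rot: [0.879, 0.333, 0.125, 0.319]
force: [0.8, 1.2, -3.3]
opening: 0.0396
grasp_force: 30.0
```

Call:
arm_command(steps=[{"dp": [0,0,0],"rot": [0,0,-0.07],"gripper": 0.3},{"dp": [0,0,0],"rot": [0,0,-0.14],"gripper": 0.3},{"dp": [0,0,0],"rot": [0,0,-0.21],"gripper": 0.3},{"dp": [0,0,0],"rot": [0,0,-0.28],"gripper": 0.3},{"dp": [0,0,0],"rot": [0,0,-0.349],"gripper": 0.3}])

```text
time_s: 23.05
ee_pos: [0.5647, 0.0967, 0.2077]
tcp_rot: [0.762, 0.55, 0.033, 0.341]
force: [0.2, 0.8, -2.1]
opening: 0.0398
grasp_force: 30.0
```

```bash
python3 - <<'E'
from h import *
st()
im=manip.grab_frame("scene"); cv2.imwrite("pics/s9.png",cv2.resize(im[120:360,250:570,::-1],None,fx=2,fy=2))
E
```

```text
t 23.05 p [0.5647 0.0967 0.2077] zaxis [ 0.425 -0.483 -0.766] yaw_x 65.4 F [ 0.2  0.8 -2.1] open 0.0398 gf 30.0 q [-0.22  0.35 -0.5   2.01  1.02  1.09 -1.64]
```

View pics/s9.png

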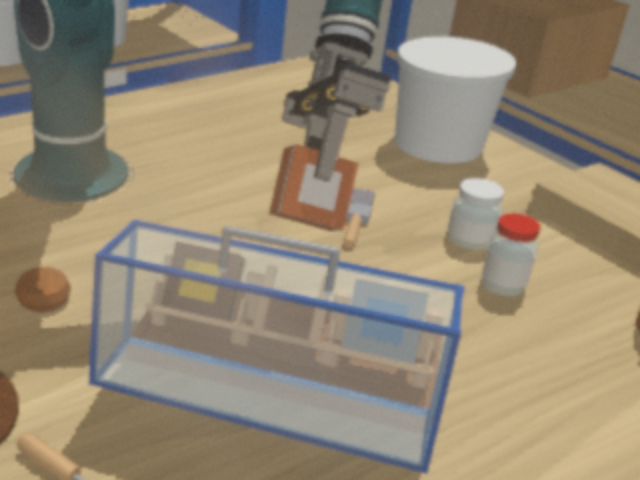

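Call:
arm_command(steps=[{"dp": [0,0,0],"rot": [0,0,-0.07],"gripper": 0.3},{"dp": [0,0,0],"rot": [0,0,-0.14],"gripper": 0.3},{"dp": [0,0,0],"rot": [0,0,-0.21],"gripper": 0.3},{"dp": [0,0,0],"rot": [0,0,-0.28],"gripper": 0.3},{"dp": [0,0,0],"rot": [0,0,-0.349],"gripper": 0.3}])

```text
time_s: 23.52
ee_pos: [0.5649, 0.0968, 0.2079]
tcp_rot: [0.595, 0.727, -0.056, 0.338]
force: [-0.3, -0.6, -3.7]
opening: 0.0396
grasp_force: 30.0
```

Call:
arm_command(steps=[{"dp": [0,0,0],"rot": [0,0,-0.07],"gripper": 0.3},{"dp": [0,0,0],"rot": [0,0,-0.14],"gripper": 0.3},{"dp": [0,0,0],"rot": [0,0,-0.21],"gripper": 0.3},{"dp": [0,0,0],"rot": [0,0,-0.28],"gripper": 0.3},{"dp": [0,0,0],"rot": [0,0,-0.349],"gripper": 0.3}])

```text
time_s: 23.93
ee_pos: [0.5649, 0.0968, 0.2079]
tcp_rot: [0.386, 0.857, -0.141, 0.312]
force: [0.2, -0.4, -3.5]
opening: 0.0399
grasp_force: 30.0
```

Call:
arm_command(steps=[{"dp": [0,0,0],"rot": [0,0,-0.07],"gripper": 0.3},{"dp": [0,0,0],"rot": [0,0,-0.14],"gripper": 0.3},{"dp": [0,0,0],"rot": [0,0,-0.21],"gripper": 0.3},{"dp": [0,0,0],"rot": [0,0,-0.28],"gripper": 0.3},{"dp": [0,0,0],"rot": [0,0,-0.349],"gripper": 0.3}])

```text
time_s: 24.35
ee_pos: [0.5649, 0.0968, 0.2079]
tcp_rot: [0.151, 0.927, -0.217, 0.265]
force: [-0.1, 0.5, -3.2]
opening: 0.0399
grasp_force: 30.0
```

Call:
arm_command(steps=[{"dp": [0,0,0],"rot": [0,0,-0.07],"gripper": 0.3},{"dp": [0,0,0],"rot": [0,0,-0.14],"gripper": 0.3},{"dp": [0,0,0],"rot": [0,0,-0.21],"gripper": 0.3},{"dp": [0,0,0],"rot": [0,0,-0.28],"gripper": 0.3},{"dp": [0,0,0],"rot": [0,0,-0.349],"gripper": 0.3}])

```text
time_s: 24.77
ee_pos: [0.5649, 0.0967, 0.2079]
tcp_rot: [-0.094, 0.935, -0.278, 0.199]
force: [1.3, -0.3, -2.9]
opening: 0.0397
grasp_force: 30.0
```

Call:
arm_command(steps=[{"dp": [0,0,0],"rot": [0,0,-0.07],"gripper": 0.3},{"dp": [0,0,0],"rot": [0,0,-0.14],"gripper": 0.3},{"dp": [0,0,0],"rot": [0,0,-0.21],"gripper": 0.3},{"dp": [0,0,0],"rot": [0,0,-0.28],"gripper": 0.3},{"dp": [0,0,0],"rot": [0,0,-0.349],"gripper": 0.3}])

```text
time_s: 25.18
ee_pos: [0.5649, 0.0968, 0.2079]
tcp_rot: [-0.333, 0.879, -0.32, 0.12]
force: [-0.2, -0.7, -3.4]
opening: 0.0398
grasp_force: 30.0
```

```bash
python3 - <<'E'
from h import *
st(); 
g=np.array([.616,.0408,.0778])  # grasp pose
u=np.array([np.cos(POSE[2]),np.sin(POSE[2]),0]);Z=np.array([0,0,1.]);c,q=np.cos(np.radians(50)),np.sin(np.radians(50))
X=c*u-q*Z;N=q*u+c*Z
plan([(g-.13*X+.004*N,G(True)),(g-.05*X+.004*N,G(True)),(g-.004*X+.003*N,G(True))])
E
```

```text
t 25.18 p [0.5649 0.0968 0.2079] zaxis [ 0.425 -0.483 -0.766] yaw_x -138.6 F [-0.2 -0.7 -3.4] open 0.0398 gf 30.0 q [-0.02  0.41 -0.75  2.    1.1   1.18  0.93]
0 1 dp [-0.009, 0.144, 0.123] rot [0.0, -0.001, 0.0]
1 1 dp [0.001, 0.0, 0.533] rot [0.0, 0.0, 0.0]
2 1 dp [0.0, 0.007, 0.307] rot [0.0, 0.0, 0.0]
```

Call:
arm_command(steps=[{"dp": [0,0.03,0.02],"rot": [0,0,0],"gripper": 0.3},{"dp": [0,0.06,0.05],"rot": [0,0,0],"gripper": 0.3},{"dp": [-0.005,0.1,0.08],"rot": [0,0,0],"gripper": 0.3},{"dp": [-0.009,0.144,0.12],"rot": [0,0,0],"gripper": 0.3},{"dp": [-0.009,0.144,0.12],"rot": [0,0,0],"gripper": 0.3}])

```text
time_s: 25.6
ee_pos: [0.5621, 0.1018, 0.179]
tcp_rot: [-0.331, 0.879, -0.32, 0.12]
force: [0.2, -0.2, -2.9]
opening: 0.0397
grasp_force: 30.0
```

Call:
arm_command(steps=[{"dp": [0,0,0.1],"rot": [0,0,0],"gripper": 0.3},{"dp": [0,0,0.2],"rot": [0,0,0],"gripper": 0.3},{"dp": [0,0,0.3],"rot": [0,0,0],"gripper": 0.3},{"dp": [0,0,0.42],"rot": [0,0,0],"gripper": 0.3},{"dp": [0,0,0.533],"rot": [0,0,0],"gripper": 0.3}])

```text
time_s: 26.02
ee_pos: [0.5977, 0.0631, 0.1197]
tcp_rot: [-0.331, 0.879, -0.321, 0.122]
force: [0.1, -0.5, -3.6]
opening: 0.0399
grasp_force: 30.0
```

Call:
arm_command(steps=[{"dp": [0,0,0.07],"rot": [0,0,0],"gripper": 0.3},{"dp": [0,0,0.14],"rot": [0,0,0],"gripper": 0.3},{"dp": [0,0,0.21],"rot": [0,0,0],"gripper": 0.3},{"dp": [0,0,0.27],"rot": [0,0,0],"gripper": 0.3},{"dp": [0,0.007,0.307],"rot": [0,0,0],"gripper": 0.3}])

```text
time_s: 26.43
ee_pos: [0.6168, 0.0409, 0.084]
tcp_rot: [-0.331, 0.879, -0.321, 0.122]
force: [-1.1, -0.1, -2.5]
opening: 0.0398
grasp_force: 30.0
```

Call:
arm_command(steps=[{"dp": [0,0,0],"rot": [0,0,0],"gripper": 0.3},{"dp": [0,0.005,0],"rot": [0,0,0],"gripper": 0.3},{"dp": [0,0.01,0],"rot": [0,0,0],"gripper": 0.3},{"dp": [0,0.015,0],"rot": [0,0,0],"gripper": 0.3},{"dp": [0,0.015,0],"rot": [0,0,0],"gripper": 0.3}])

```text
time_s: 26.85
ee_pos: [0.6153, 0.0436, 0.0836]
tcp_rot: [-0.331, 0.879, -0.321, 0.122]
force: [0.2, 0.2, -3.5]
opening: 0.04
grasp_force: 30.0
```

```bash
python3 - <<'E'
from h import *
st(); g=np.array([.616,.0408,.0778]);plan([(g,G(True))])
im=manip.grab_frame("wrist"); cv2.imwrite("pics/w10.png",im[:,:,::-1])
E
```

```text
t 26.85 p [0.6153 0.0436 0.0836] zaxis [ 0.427 -0.482 -0.765] yaw_x -138.6 F [ 0.2  0.2 -3.5] open 0.04 gf 30.0 q [-0.01  0.63 -0.61  2.03  1.38  1.05  0.74]
0 1 dp [0.009, 0.012, 0.04] rot [-0.002, 0.001, -0.002]
```

Call:
arm_command(steps=[{"dp": [0,0,0.01],"rot": [0,0,0],"gripper": 0.3},{"dp": [0,0,0.02],"rot": [0,0,0],"gripper": 0.3},{"dp": [0,0.005,0.03],"rot": [0,0,0],"gripper": 0.3},{"dp": [0,0.01,0.033],"rot": [0,0,0],"gripper": 0.3},{"dp": [0,0.01,0.033],"rot": [0,0,0],"gripper": 0.3}])

```text
time_s: 27.32
ee_pos: [0.6166, 0.0413, 0.0782]
tcp_rot: [-0.331, 0.879, -0.321, 0.122]
force: [-0.9, -0.5, -3.6]
opening: 0.0396
grasp_force: 30.0
```

Call:
arm_command(steps=[{"dp": [0,0.003,0],"rot": [0,0,0],"gripper": 0.3},{"dp": [0,0.006,0],"rot": [0,0,0],"gripper": 0.3},{"dp": [0,0.01,0],"rot": [0,0,0],"gripper": 0.3},{"dp": [0,0.01,0],"rot": [0,0,0],"gripper": 0.3},{"dp": [0,0.01,0],"rot": [0,0,0],"gripper": 0.3}])

```text
time_s: 27.73
ee_pos: [0.6163, 0.0417, 0.078]
tcp_rot: [-0.331, 0.879, -0.321, 0.122]
force: [0.3, -1.6, -0.8]
opening: 0.0397
grasp_force: 30.0
```

Call:
arm_command(steps=[{"dp": [0,0,0],"rot": [0,0,0],"gripper": 0.48},{"dp": [0,0,0],"rot": [0,0,0],"gripper": 0.55},{"dp": [0,0,0],"rot": [0,0,0],"gripper": 0.65},{"dp": [0,0,0],"rot": [0,0,0],"gripper": 0.7},{"dp": [0,0,0],"rot": [0,0,0],"gripper": 0.7}])

```text
time_s: 28.15
ee_pos: [0.616, 0.0424, 0.0777]
tcp_rot: [-0.331, 0.879, -0.321, 0.122]
force: [0.1, 0.0, -0.4]
opening: 0.0642
grasp_force: 0.0
```

Call:
arm_command(steps=[{"dp": [0,0,-0.05],"rot": [0,0,0],"gripper": 0.7},{"dp": [0,0,-0.12],"rot": [0,0,0],"gripper": 0.7},{"dp": [0,0,-0.3],"rot": [0,0,0],"gripper": 0.7},{"dp": [0,0,-0.5],"rot": [0,0,0],"gripper": 0.7},{"dp": [0,0,-0.7],"rot": [0,0,0],"gripper": 0.7}])

```text
time_s: 28.57
ee_pos: [0.5699, 0.094, 0.1591]
tcp_rot: [-0.332, 0.879, -0.321, 0.122]
force: [0.8, 2.2, 0.7]
opening: 0.0642
grasp_force: 0.0
```

Call:
arm_command(steps=[{"dp": [0,0,-0.15],"rot": [0,0,0],"gripper": 0.7},{"dp": [0,0,-0.3],"rot": [0,0,0],"gripper": 0.7},{"dp": [0,-0.1,-0.3],"rot": [0,0,0],"gripper": 0.7},{"dp": [0,-0.2,-0.3],"rot": [0,0,0],"gripper": 0.7},{"dp": [0,-0.2,-0.3],"rot": [0,0,0],"gripper": 0.7}])

```text
time_s: 28.98
ee_pos: [0.5682, 0.0971, 0.2146]
tcp_rot: [-0.33, 0.879, -0.321, 0.124]
force: [0.5, -0.1, -0.1]
opening: 0.0643
grasp_force: 0.0
```

```bash
python3 - <<'E'
from h import *
st()
im=manip.grab_frame("wrist"); cv2.imwrite("pics/w11.png",im[:,:,::-1])
t=manip.grab_frame("top"); print([[round(v) for v in d["extent"]] for d in manip.find_in("top","brick_c")[:2]])
sc=manip.grab_frame("scene"); cv2.imwrite("pics/s11.png",sc[:,:,::-1])
y=.12
print(bay(.12,.15,.03),bay(-.12,.15,.03))
plan([(bay(-.12,.15,.0),G(True))])
plan([(bay(.12,.15,.0),G(True))])
E
```

```text
t 28.98 p [0.5682 0.0971 0.2146] zaxis [ 0.429 -0.483 -0.763] yaw_x -138.7 F [ 0.5 -0.1 -0.1] open 0.0643 gf 0.0 q [-0.02  0.4  -0.75  1.99  1.1   1.18  0.94]
[[280, 232, 304, 255]]
[0.65744289 0.17169583 0.21199776] [0.47754803 0.01283162 0.21199776]
0 1 dp [0.819, 0.168, 0.017] rot [-0.001, 0.0, -0.001]
0 1 dp [-0.781, 0.171, 0.017] rot [-0.001, 0.0, -0.001]
```

```bash
echo "[0.609,0.0453,-0.8474]" > pose.json; python3 - <<'E'
from h import *
a=plan([(bay(-.12,.15,.03),G(True)),(bay(-.12,.14),G(True))])
sc=cv2.imread("pics/s11.png"); 
from h import proj
c,q=np.cos(np.radians(50)),np.sin(np.radians(50))
X=np.array([c,0,-q]);N=np.array([q,0,c]);Y=np.array([0,1,0])
for n,yy in (("b",.12),("a",0),("c",-.12)):
    P=np.array([np.array([0,yy,.087])+.02*N+i*X+j*Y for i in (-.03,-.015,0,.015,.03) for j in (-.03,-.015,0,.015,.03)])
    uv=proj("scene",rack2w(P,POSE)).round().astype(int); print(n,uv.mean(0)); print(sc[uv[:,1],uv[:,0]][:, ::-1].reshape(5,5,3)[:,2].tolist())
E
```

```text
0 1 dp [0.819, -0.016, 0.004] rot [-0.001, 0.0, -0.001]
1 1 dp [0.0, 0.2, 0.066] rot [0.0, 0.0, 0.0]
b [440.28 279.68]
[[153, 158, 158], [134, 154, 169], [82, 98, 128], [113, 130, 145], [131, 136, 137]]
a [392.92 269.48]
[[168, 144, 130], [167, 144, 131], [89, 95, 124], [149, 124, 110], [149, 125, 110]]
c [348.56 259.8 ]
[[145, 133, 119], [176, 163, 120], [115, 114, 119], [157, 144, 97], [128, 115, 103]]
```

Call:
arm_command(steps=[{"dp": [0.2,0,0],"rot": [0,0,0],"gripper": 0.7},{"dp": [0.45,0,0],"rot": [0,0,0],"gripper": 0.7},{"dp": [0.7,0,0],"rot": [0,0,0],"gripper": 0.7},{"dp": [0.819,-0.016,0],"rot": [0,0,0],"gripper": 0.7},{"dp": [0.819,-0.016,0],"rot": [0,0,0],"gripper": 0.7}])

```text
time_s: 29.6
ee_pos: [0.4726, 0.0119, 0.2123]
tcp_rot: [-0.331, 0.879, -0.322, 0.12]
force: [-0.4, 0.3, -0.5]
opening: 0.0642
grasp_force: 0.0
```

Call:
arm_command(steps=[{"dp": [0,0.05,0],"rot": [0,0,0],"gripper": 0.7},{"dp": [0,0.1,0.02],"rot": [0,0,0],"gripper": 0.7},{"dp": [0,0.15,0.04],"rot": [0,0,0],"gripper": 0.7},{"dp": [0,0.2,0.066],"rot": [0,0,0],"gripper": 0.7},{"dp": [0,0.2,0.066],"rot": [0,0,0],"gripper": 0.7}])

```text
time_s: 30.02
ee_pos: [0.4646, 0.0289, 0.1842]
tcp_rot: [-0.333, 0.879, -0.32, 0.121]
force: [-0.1, -0.7, -0.1]
opening: 0.064
grasp_force: 0.0
```

```bash
python3 - <<'E'
from h import *
st()
plan([(bay(-.12,.07),G(True)),(bay(-.12,0),G(True))])
im=manip.grab_frame("wrist"); cv2.imwrite("pics/w12.png",im[:,:,::-1])
# expected projection of box c upper face corners
c,q=np.cos(np.radians(50)),np.sin(np.radians(50));X=np.array([c,0,-q]);N=np.array([q,0,c]);Y=np.array([0,1,0])
P=np.array([np.array([0,-.12,.087])-.045*X+i*.02*N+j*.045*Y for i in(-1,1) for j in (-1,1)]); print(proj("wrist",rack2w(P,POSE)).round())
uv=proj("wrist",rack2w([[0,-.12,.087]]-.045*X,POSE))[0].round().astype(int); print(uv)
h=cv2.cvtColor(im,cv2.COLOR_RGB2HSV)
r=uv[1]; 
for r in (uv[1]-40,uv[1],uv[1]+30):
    if r<480: print(r,[tuple(int(t) for t in im[r,k]) for k in range(240,400,8)])
E
```

```text
t 30.02 p [0.4646 0.0289 0.1842] zaxis [ 0.425 -0.482 -0.766] yaw_x -138.5 F [-0.1 -0.7 -0.1] open 0.064 gf 0.0 q [ 0.07  0.23 -0.78  2.28  1.08  1.03  0.85]
0 1 dp [0.006, -0.009, 0.467] rot [0.0, 0.0, 0.0]
1 1 dp [0.0, 0.0, 0.466] rot [0.0, 0.0, 0.0]
[[352. 175.]
 [350. 296.]
 [293. 175.]
 [296. 296.]]
[323 238]
198 [(149, 150, 132), (152, 152, 135), (158, 155, 139), (163, 161, 140), (155, 152, 133), (166, 160, 138), (85, 130, 186), (51, 39, 33), (128, 98, 36), (56, 37, 29), (54, 35, 27), (50, 32, 20), (57, 37, 27), (45, 27, 19), (139, 101, 70), (79, 50, 29), (85, 55, 36), (78, 49, 28), (70, 41, 20), (83, 50, 33)]
238 [(160, 156, 137), (160, 158, 140), (150, 148, 132), (155, 151, 133), (158, 156, 140), (155, 154, 133), (75, 116, 180), (51, 41, 35), (133, 100, 28), (51, 36, 25), (54, 34, 27), (53, 36, 29), (48, 30, 20), (48, 32, 23), (134, 99, 65), (81, 51, 30), (90, 54, 31), (118, 71, 36), (123, 73, 42), (151, 90, 52)]
268 [(158, 154, 137), (156, 154, 137), (157, 153, 135), (157, 153, 136), (154, 152, 135), (157, 154, 136), (79, 120, 182), (51, 38, 32), (142, 111, 40), (59, 37, 32), (58, 39, 27), (52, 32, 21), (56, 36, 26), (61, 33, 22), (100, 76, 53), (126, 94, 63), (146, 87, 48), (79, 51, 35), (75, 46, 26), (89, 52, 33)]
```

Call:
arm_command(steps=[{"dp": [0,-0.009,0.1],"rot": [0,0,0],"gripper": 0.7},{"dp": [0.006,-0.009,0.2],"rot": [0,0,0],"gripper": 0.7},{"dp": [0.006,-0.009,0.3],"rot": [0,0,0],"gripper": 0.7},{"dp": [0.006,-0.009,0.4],"rot": [0,0,0],"gripper": 0.7},{"dp": [0.006,-0.009,0.467],"rot": [0,0,0],"gripper": 0.7}])

```text
time_s: 30.48
ee_pos: [0.4957, -0.0082, 0.1325]
tcp_rot: [-0.331, 0.879, -0.321, 0.122]
force: [-0.0, -0.3, -0.9]
opening: 0.064
grasp_force: 0.0
```

Call:
arm_command(steps=[{"dp": [0,0,0.1],"rot": [0,0,0],"gripper": 0.7},{"dp": [0,0,0.2],"rot": [0,0,0],"gripper": 0.7},{"dp": [0,0,0.3],"rot": [0,0,0],"gripper": 0.7},{"dp": [0,0,0.4],"rot": [0,0,0],"gripper": 0.7},{"dp": [0,0,0.466],"rot": [0,0,0],"gripper": 0.7}])

```text
time_s: 30.9
ee_pos: [0.5257, -0.042, 0.079]
tcp_rot: [-0.331, 0.879, -0.321, 0.122]
force: [-0.8, 0.5, -0.8]
opening: 0.0646
grasp_force: 0.0
```

```bash
python3 - <<'E'
from h import *
st()
plan([(bay(-.12,0),G(True))])
im=manip.grab_frame("wrist"); cv2.imwrite("pics/w13.png",im[:,:,::-1])
for r in (240,260,300): print(r,[(k,)+tuple(int(t) for t in im[r,k]) for k in range(240,410,6)])
E
```

```text
t 30.9 p [ 0.5257 -0.042   0.079 ] zaxis [ 0.426 -0.483 -0.765] yaw_x -138.7 F [-0.8  0.5 -0.8] open 0.0646 gf 0.0 q [ 0.11  0.5  -0.6   2.29  1.49  0.94  0.62]
0 1 dp [-0.002, 0.018, -0.005] rot [-0.001, 0.0, -0.002]
240 [(240, 186, 185, 166), (246, 194, 190, 171), (252, 190, 186, 167), (258, 192, 189, 170), (264, 189, 189, 167), (270, 59, 82, 126), (276, 71, 53, 43), (282, 64, 47, 37), (288, 164, 124, 40), (294, 166, 126, 41), (300, 59, 44, 30), (306, 61, 42, 30), (312, 63, 42, 29), (318, 63, 42, 27), (324, 59, 35, 19), (330, 65, 44, 31), (336, 65, 40, 28), (342, 56, 38, 20), (348, 58, 36, 23), (354, 61, 37, 25), (360, 55, 31, 16), (366, 57, 34, 14), (372, 56, 37, 22), (378, 55, 33, 24), (384, 55, 33, 20), (390, 133, 99, 66), (396, 135, 99, 66), (402, 131, 98, 68), (408, 123, 91, 61)]
260 [(240, 190, 188, 169), (246, 191, 186, 165), (252, 191, 187, 165), (258, 194, 191, 169), (264, 187, 187, 166), (270, 86, 108, 140), (276, 65, 48, 37), (282, 61, 46, 36), (288, 166, 127, 37), (294, 165, 128, 35), (300, 56, 39, 31), (306, 62, 45, 36), (312, 64, 43, 28), (318, 61, 42, 24), (324, 65, 40, 29), (330, 67, 42, 31), (336, 64, 39, 27), (342, 54, 30, 19), (348, 64, 40, 28), (354, 61, 36, 26), (360, 61, 36, 22), (366, 60, 36, 23), (372, 55, 33, 24), (378, 54, 33, 24), (384, 50, 35, 19), (390, 127, 95, 64), (396, 128, 97, 63), (402, 126, 96, 65), (408, 125, 92, 61)]
300 [(240, 43, 42, 36), (246, 46, 43, 42), (252, 38, 35, 32), (258, 185, 182, 165), (264, 181, 178, 160), (270, 194, 189, 163), (276, 62, 68, 101), (282, 58, 44, 34), (288, 163, 121, 32), (294, 163, 125, 33), (300, 59, 38, 28), (306, 51, 34, 25), (312, 63, 40, 26), (318, 62, 35, 27), (324, 61, 39, 25), (330, 57, 33, 19), (336, 60, 27, 17), (342, 62, 37, 26), (348, 55, 35, 22), (354, 60, 38, 20), (360, 61, 36, 25), (366, 59, 37, 22), (372, 53, 32, 21), (378, 54, 31, 24), (384, 54, 35, 24), (390, 99, 56, 31), (396, 28, 19, 16), (402, 32, 24, 19), (408, 31, 24, 21)]
```

Call:
arm_command(steps=[{"dp": [0,0.01,0],"rot": [0,0,0],"gripper": 0.7},{"dp": [0,0.018,0],"rot": [0,0,0],"gripper": 0.65},{"dp": [0,0.018,0],"rot": [0,0,0],"gripper": 0.6},{"dp": [0,0.018,0],"rot": [0,0,0],"gripper": 0.55},{"dp": [0,0.018,0],"rot": [0,0,0],"gripper": 0.5}])

```text
time_s: 31.37
ee_pos: [0.5237, -0.0396, 0.0786]
tcp_rot: [-0.331, 0.879, -0.321, 0.122]
force: [0.1, 0.0, 0.6]
opening: 0.0468
grasp_force: 0.0
```

Call:
arm_command(steps=[{"dp": [0,0,0],"rot": [0,0,0],"gripper": 0.4},{"dp": [0,0,0],"rot": [0,0,0],"gripper": 0.3},{"dp": [0,0,0],"rot": [0,0,0],"gripper": 0.3},{"dp": [0,0,0],"rot": [0,0,0],"gripper": 0.3},{"dp": [0,0,0],"rot": [0,0,0],"gripper": 0.3}])

```text
time_s: 31.78
ee_pos: [0.5236, -0.0397, 0.0784]
tcp_rot: [-0.331, 0.879, -0.321, 0.122]
force: [-3.2, 2.5, 5.2]
opening: 0.0398
grasp_force: 30.0
```

```bash
python3 - <<'E'
from h import *
st();plan([(bay(-.12,0),G(True))])
E
```

```text
t 31.78 p [ 0.5236 -0.0397  0.0784] zaxis [ 0.427 -0.483 -0.764] yaw_x -138.6 F [-3.2  2.5  5.2] open 0.0398 gf 30.0 q [ 0.11  0.5  -0.61  2.3   1.49  0.94  0.61]
0 1 dp [-0.002, 0.0, 0.006] rot [-0.002, 0.0, -0.002]
```

Call:
arm_command(steps=[{"dp": [0,-0.02,-0.03],"rot": [0,0,0],"gripper": 0.3},{"dp": [0,-0.025,-0.12],"rot": [0,0,0],"gripper": 0.3},{"dp": [0,-0.03,-0.24],"rot": [0,0,0],"gripper": 0.3},{"dp": [0,-0.03,-0.36],"rot": [0,0,0],"gripper": 0.3},{"dp": [0,-0.03,-0.5],"rot": [0,0,0],"gripper": 0.3}])

```text
time_s: 32.2
ee_pos: [0.4924, -0.0067, 0.1378]
tcp_rot: [-0.331, 0.879, -0.32, 0.12]
force: [0.3, -0.1, -3.5]
opening: 0.04
grasp_force: 30.0
```

Call:
arm_command(steps=[{"dp": [0,-0.03,-0.12],"rot": [0,0,0],"gripper": 0.3},{"dp": [0,-0.06,-0.24],"rot": [0,0,0],"gripper": 0.3},{"dp": [0,-0.1,-0.36],"rot": [0,0,0],"gripper": 0.3},{"dp": [0,-0.15,-0.5],"rot": [0,0,0],"gripper": 0.3},{"dp": [0,-0.17,-0.5],"rot": [0,0,0],"gripper": 0.3}])

```text
time_s: 32.62
ee_pos: [0.4752, 0.0172, 0.2148]
tcp_rot: [-0.331, 0.879, -0.321, 0.124]
force: [1.2, 1.1, -2.8]
opening: 0.0397
grasp_force: 30.0
```

Call:
arm_command(steps=[{"dp": [0,0,0],"rot": [0,0,0.07],"gripper": 0.3},{"dp": [0,0,0],"rot": [0,0,0.14],"gripper": 0.3},{"dp": [0,0,0],"rot": [0,0,0.21],"gripper": 0.3},{"dp": [0,0,0],"rot": [0,0,0.28],"gripper": 0.3},{"dp": [0,0,0],"rot": [0,0,0.349],"gripper": 0.3}])

```text
time_s: 33.03
ee_pos: [0.474, 0.0142, 0.2106]
tcp_rot: [-0.09, 0.935, -0.278, 0.2]
force: [0.9, -0.0, -3.6]
opening: 0.0398
grasp_force: 30.0
```

Call:
arm_command(steps=[{"dp": [0,0,0],"rot": [0,0,0.07],"gripper": 0.3},{"dp": [0,0,0],"rot": [0,0,0.14],"gripper": 0.3},{"dp": [0,0,0],"rot": [0,0,0.21],"gripper": 0.3},{"dp": [0,0,0],"rot": [0,0,0.28],"gripper": 0.3},{"dp": [0,0,0],"rot": [0,0,0.349],"gripper": 0.3}])

```text
time_s: 33.45
ee_pos: [0.474, 0.0142, 0.2106]
tcp_rot: [0.155, 0.927, -0.216, 0.265]
force: [0.4, 0.1, -3.4]
opening: 0.0397
grasp_force: 30.0
```

Call:
arm_command(steps=[{"dp": [0,0,0],"rot": [0,0,0.07],"gripper": 0.3},{"dp": [0,0,0],"rot": [0,0,0.14],"gripper": 0.3},{"dp": [0,0,0],"rot": [0,0,0.21],"gripper": 0.3},{"dp": [0,0,0],"rot": [0,0,0.28],"gripper": 0.3},{"dp": [0,0,0],"rot": [0,0,0.349],"gripper": 0.3}])

```text
time_s: 33.87
ee_pos: [0.474, 0.0141, 0.2105]
tcp_rot: [0.39, 0.855, -0.141, 0.312]
force: [-0.1, -0.4, -3.6]
opening: 0.0402
grasp_force: 30.0
```

Call:
arm_command(steps=[{"dp": [0,0,0],"rot": [0,0,0.07],"gripper": 0.3},{"dp": [0,0,0],"rot": [0,0,0.14],"gripper": 0.3},{"dp": [0,0,0],"rot": [0,0,0.21],"gripper": 0.3},{"dp": [0,0,0],"rot": [0,0,0.28],"gripper": 0.3},{"dp": [0,0,0],"rot": [0,0,0.349],"gripper": 0.3}])

```text
time_s: 34.28
ee_pos: [0.474, 0.0142, 0.2106]
tcp_rot: [0.598, 0.725, -0.055, 0.338]
force: [0.4, -1.0, -2.9]
opening: 0.0398
grasp_force: 30.0
```

Call:
arm_command(steps=[{"dp": [0,0,0],"rot": [0,0,0.07],"gripper": 0.3},{"dp": [0,0,0],"rot": [0,0,0.14],"gripper": 0.3},{"dp": [0,0,0],"rot": [0,0,0.21],"gripper": 0.3},{"dp": [0,0,0],"rot": [0,0,0.28],"gripper": 0.3},{"dp": [0,0,0],"rot": [0,0,0.349],"gripper": 0.3}])

```text
time_s: 34.7
ee_pos: [0.474, 0.0142, 0.2106]
tcp_rot: [0.765, 0.545, 0.034, 0.341]
force: [0.0, -0.4, -2.2]
opening: 0.0397
grasp_force: 30.0
```

Call:
arm_command(steps=[{"dp": [0,0,0],"rot": [0,0,0.07],"gripper": 0.3},{"dp": [0,0,0],"rot": [0,0,0.14],"gripper": 0.3},{"dp": [0,0,0],"rot": [0,0,0.21],"gripper": 0.3},{"dp": [0,0,0],"rot": [0,0,0.28],"gripper": 0.3},{"dp": [0,0,0],"rot": [0,0,0.349],"gripper": 0.3}])

```text
time_s: 35.12
ee_pos: [0.474, 0.0141, 0.2105]
tcp_rot: [0.88, 0.329, 0.121, 0.32]
force: [-0.1, 0.1, -3.3]
opening: 0.0399
grasp_force: 30.0
```

```bash
python3 - <<'E'
from h import *
st(); 
g=np.array([.5236,-.0397,.0784])
u=np.array([np.cos(POSE[2]),np.sin(POSE[2]),0]);Z=np.array([0,0,1.]);c,q=np.cos(np.radians(50)),np.sin(np.radians(50))
X=c*u-q*Z;N=q*u+c*Z
plan([(g-.13*X+.004*N,G()),(g-.05*X+.004*N,G()),(g-.004*X+.003*N,G())])
E
```

```text
t 35.12 p [0.474  0.0141 0.2105] zaxis [ 0.424 -0.484 -0.766] yaw_x 41.0 F [-0.1  0.1 -3.3] open 0.0399 gf 30.0 q [-0.03  0.14 -0.6   2.26  1.    0.98 -2.16]
0 1 dp [0.009, -0.166, 0.122] rot [0.0, 0.001, -0.005]
1 1 dp [0.001, 0.0, 0.533] rot [0.0, 0.0, 0.0]
2 1 dp [0.0, -0.007, 0.307] rot [0.0, 0.0, 0.0]
```

Call:
arm_command(steps=[{"dp": [0,-0.03,0.02],"rot": [0,0,0],"gripper": 0.3},{"dp": [0,-0.06,0.05],"rot": [0,0,0],"gripper": 0.3},{"dp": [0.005,-0.1,0.08],"rot": [0,0,-0.004],"gripper": 0.3},{"dp": [0.009,-0.164,0.12],"rot": [0,0,-0.004],"gripper": 0.3},{"dp": [0.009,-0.164,0.12],"rot": [0,0,-0.004],"gripper": 0.3}])

```text
time_s: 35.53
ee_pos: [0.4694, 0.0216, 0.1797]
tcp_rot: [0.878, 0.336, 0.119, 0.321]
force: [-0.5, -0.1, -3.3]
opening: 0.0398
grasp_force: 30.0
```

Call:
arm_command(steps=[{"dp": [0,0,0.1],"rot": [0,0,0],"gripper": 0.3},{"dp": [0,0,0.2],"rot": [0,0,0],"gripper": 0.3},{"dp": [0,0,0.3],"rot": [0,0,0],"gripper": 0.3},{"dp": [0,0,0.42],"rot": [0,0,0],"gripper": 0.3},{"dp": [0,0,0.533],"rot": [0,0,0],"gripper": 0.3}])

```text
time_s: 35.95
ee_pos: [0.5054, -0.0174, 0.1205]
tcp_rot: [0.878, 0.335, 0.121, 0.321]
force: [0.3, 1.0, -3.5]
opening: 0.04
grasp_force: 30.0
```

Call:
arm_command(steps=[{"dp": [0,0,0.07],"rot": [0,0,0],"gripper": 0.3},{"dp": [0,0,0.14],"rot": [0,0,0],"gripper": 0.3},{"dp": [0,0,0.21],"rot": [0,0,0],"gripper": 0.3},{"dp": [0,0,0.27],"rot": [0,0,0],"gripper": 0.3},{"dp": [0,-0.007,0.307],"rot": [0,0,0],"gripper": 0.3}])

```text
time_s: 36.37
ee_pos: [0.5242, -0.0394, 0.0845]
tcp_rot: [0.878, 0.335, 0.12, 0.321]
force: [0.0, 0.1, -3.6]
opening: 0.0398
grasp_force: 30.0
```

```bash
python3 - <<'E'
from h import *
st(); plan([(np.array([.5236,-.0397,.0784]),G())])
E
```

```text
t 36.37 p [ 0.5242 -0.0394  0.0845] zaxis [ 0.425 -0.483 -0.765] yaw_x 41.6 F [ 0.   0.1 -3.6] open 0.0398 gf 30.0 q [-0.02  0.45 -0.46  2.3   1.43  0.86 -2.5 ]
0 1 dp [-0.004, -0.027, 0.03] rot [0.001, 0.001, 0.004]
```

Call:
arm_command(steps=[{"dp": [0,-0.005,0.01],"rot": [0,0,0.003],"gripper": 0.3},{"dp": [0,-0.01,0.02],"rot": [0,0,0.003],"gripper": 0.3},{"dp": [0,-0.015,0.03],"rot": [0,0,0.003],"gripper": 0.3},{"dp": [0,-0.02,0.033],"rot": [0,0,0.003],"gripper": 0.3},{"dp": [0,-0.024,0.033],"rot": [0,0,0.003],"gripper": 0.3}])

```text
time_s: 36.78
ee_pos: [0.5245, -0.0387, 0.0796]
tcp_rot: [0.879, 0.332, 0.122, 0.321]
force: [-0.1, -0.6, -3.1]
opening: 0.0397
grasp_force: 30.0
```

Call:
arm_command(steps=[{"dp": [0,-0.003,0],"rot": [0,0,0],"gripper": 0.3},{"dp": [0,-0.005,0],"rot": [0,0,0],"gripper": 0.3},{"dp": [0,-0.005,0],"rot": [0,0,0],"gripper": 0.3},{"dp": [0,-0.005,0],"rot": [0,0,0],"gripper": 0.3},{"dp": [0,-0.005,0],"rot": [0,0,0],"gripper": 0.3}])

```text
time_s: 37.2
ee_pos: [0.5241, -0.0387, 0.079]
tcp_rot: [0.879, 0.332, 0.122, 0.321]
force: [-0.1, -0.3, -2.8]
opening: 0.0401
grasp_force: 30.0
```

Call:
arm_command(steps=[{"dp": [0,-0.003,0],"rot": [0,0,0],"gripper": 0.3},{"dp": [0,-0.006,0.002],"rot": [0,0,0],"gripper": 0.3},{"dp": [0,-0.008,0.004],"rot": [0,0,0],"gripper": 0.3},{"dp": [0,-0.008,0.004],"rot": [0,0,0],"gripper": 0.3},{"dp": [0,-0.008,0.004],"rot": [0,0,0],"gripper": 0.3}])

```text
time_s: 37.62
ee_pos: [0.5244, -0.0389, 0.0785]
tcp_rot: [0.878, 0.332, 0.122, 0.322]
force: [2.3, -2.6, 2.3]
opening: 0.0399
grasp_force: 30.0
```

Call:
arm_command(steps=[{"dp": [0,0,0],"rot": [0,0,0],"gripper": 0.48},{"dp": [0,0,0],"rot": [0,0,0],"gripper": 0.55},{"dp": [0,0,0],"rot": [0,0,0],"gripper": 0.65},{"dp": [0,0,0],"rot": [0,0,0],"gripper": 0.7},{"dp": [0,0,0],"rot": [0,0,0],"gripper": 0.7}])

```text
time_s: 38.03
ee_pos: [0.5235, -0.038, 0.0775]
tcp_rot: [0.879, 0.332, 0.121, 0.321]
force: [0.3, -0.1, 0.8]
opening: 0.0645
grasp_force: 0.0
```

Call:
arm_command(steps=[{"dp": [0,0,-0.05],"rot": [0,0,0],"gripper": 0.7},{"dp": [0,0,-0.12],"rot": [0,0,0],"gripper": 0.7},{"dp": [0,0,-0.3],"rot": [0,0,0],"gripper": 0.7},{"dp": [0,0,-0.5],"rot": [0,0,0],"gripper": 0.7},{"dp": [0,0,-0.7],"rot": [0,0,0],"gripper": 0.7}])

```text
time_s: 38.45
ee_pos: [0.4775, 0.0132, 0.1586]
tcp_rot: [0.879, 0.332, 0.121, 0.321]
force: [0.4, 0.5, 0.2]
opening: 0.0644
grasp_force: 0.0
```

Call:
arm_command(steps=[{"dp": [0,0,-0.15],"rot": [0,0,0],"gripper": 0.7},{"dp": [0,0,-0.3],"rot": [0,0,0],"gripper": 0.7},{"dp": [0,0.1,-0.3],"rot": [0,0,0],"gripper": 0.7},{"dp": [0,0.2,-0.3],"rot": [0,0,0],"gripper": 0.7},{"dp": [0,0.2,-0.3],"rot": [0,0,0],"gripper": 0.7}])

```text
time_s: 38.87
ee_pos: [0.4759, 0.0165, 0.214]
tcp_rot: [0.879, 0.331, 0.123, 0.321]
force: [1.1, -0.5, 0.1]
opening: 0.064
grasp_force: 0.0
```

```bash
cat >> h.py <<'E'
def chk(f):
    sc=manip.grab_frame("scene"); cv2.imwrite(f,sc[:,:,::-1])
    c,q=np.cos(np.radians(50)),np.sin(np.radians(50)); X=np.array([c,0,-q]);N=np.array([q,0,c]);Y=np.array([0,1,0])
    for n,yy in (("b",.12),("a",0),("c",-.12)):
        P=np.array([np.array([0,yy,.087])+.02*N+i*X+j*Y for i in (-.03,-.015,0,.015,.03) for j in (-.03,-.015,0,.015,.03)])
        uv=proj("scene",rack2w(P,POSE)).round().astype(int); print(n,sc[uv[:,1],uv[:,0]].reshape(5,5,3)[[0,2,4]][:,[0,1,3,4]].tolist())
E
python3 - <<'E'
from h import *
st(); chk("pics/s14.png")
plan([(bay(.12,.15,.03),G()),(bay(.12,.14),G())])
E
```

```text
t 38.87 p [0.4759 0.0165 0.214 ] zaxis [ 0.429 -0.483 -0.763] yaw_x 41.3 F [ 1.1 -0.5  0.1] open 0.064 gf 0.0 q [-0.04  0.14 -0.6   2.26  1.    0.99 -2.16]
b [[[154, 158, 157], [153, 157, 156], [152, 158, 156], [152, 158, 157]], [[85, 96, 125], [72, 87, 122], [77, 95, 126], [76, 91, 124]], [[130, 132, 132], [133, 136, 136], [131, 135, 135], [133, 137, 136]]]
a [[[172, 145, 128], [175, 148, 130], [173, 144, 129], [172, 145, 128]], [[109, 107, 122], [98, 103, 120], [101, 100, 119], [99, 97, 118]], [[154, 127, 111], [157, 128, 112], [156, 127, 109], [156, 126, 109]]]
c [[[142, 131, 118], [141, 131, 118], [143, 131, 120], [137, 130, 125]], [[103, 104, 124], [112, 108, 116], [106, 107, 121], [104, 104, 119]], [[120, 106, 95], [121, 110, 99], [125, 112, 101], [126, 114, 102]]]
0 1 dp [0.798, 0.0, 0.006] rot [0.001, 0.0, -0.001]
0 2 dp [0.797, 0.001, 0.006] rot [0.001, 0.0, -0.001]
1 1 dp [0.0, -0.2, 0.067] rot [0.0, 0.0, 0.0]
```

Call:
arm_command(steps=[{"dp": [0.2,0,0],"rot": [0,0,0],"gripper": 0.7},{"dp": [0.45,0,0],"rot": [0,0,0],"gripper": 0.7},{"dp": [0.7,0,0.006],"rot": [0,0,0],"gripper": 0.7},{"dp": [0.798,0,0.006],"rot": [0,0,0],"gripper": 0.7},{"dp": [0.798,0,0.006],"rot": [0,0,0],"gripper": 0.7}])

```text
time_s: 39.33
ee_pos: [0.566, 0.099, 0.2092]
tcp_rot: [0.879, 0.333, 0.121, 0.319]
force: [-0.3, -1.0, 0.3]
opening: 0.0646
grasp_force: 0.0
```

Call:
arm_command(steps=[{"dp": [0.2,0,0],"rot": [0,0,0],"gripper": 0.7},{"dp": [0.45,0,0],"rot": [0,0,0],"gripper": 0.7},{"dp": [0.7,0,0.006],"rot": [0,0,0],"gripper": 0.7},{"dp": [0.798,0,0.006],"rot": [0,0,0],"gripper": 0.7},{"dp": [0.798,0,0.006],"rot": [0,0,0],"gripper": 0.7}])

```text
time_s: 39.75
ee_pos: [0.6553, 0.1767, 0.2085]
tcp_rot: [0.879, 0.333, 0.121, 0.32]
force: [0.0, 0.0, 0.9]
opening: 0.0642
grasp_force: 0.0
```

Call:
arm_command(steps=[{"dp": [0,-0.05,0],"rot": [0,0,0],"gripper": 0.7},{"dp": [0,-0.1,0.02],"rot": [0,0,0],"gripper": 0.7},{"dp": [0,-0.15,0.04],"rot": [0,0,0],"gripper": 0.7},{"dp": [0,-0.2,0.067],"rot": [0,0,0],"gripper": 0.7},{"dp": [0,-0.2,0.067],"rot": [0,0,0],"gripper": 0.7}])

```text
time_s: 40.17
ee_pos: [0.6423, 0.1866, 0.1813]
tcp_rot: [0.878, 0.333, 0.12, 0.321]
force: [-0.1, 0.6, -0.6]
opening: 0.064
grasp_force: 0.0
```

```bash
python3 - <<'E'
from h import *
st()
plan([(bay(.12,.07),G()),(bay(.12,0),G())])
im=manip.grab_frame("wrist"); cv2.imwrite("pics/w15.png",im[:,:,::-1])
c,q=np.cos(np.radians(50)),np.sin(np.radians(50));X=np.array([c,0,-q]);N=np.array([q,0,c]);Y=np.array([0,1,0])
P=np.array([np.array([0,.12,.087])-.045*X+i*.02*N+j*.045*Y for i in(-1,1) for j in (-1,1)]); print(proj("wrist",rack2w(P,POSE)).round())
for r in (210,250): print(r,[(k,)+tuple(int(t) for t in im[r,k]) for k in range(270,380,6)])
print([(r,)+tuple(int(t) for t in im[r,315]) for r in range(130,330,8)])
E
```

```text
t 40.17 p [0.6423 0.1866 0.1813] zaxis [ 0.425 -0.484 -0.765] yaw_x 41.5 F [-0.1  0.6 -0.6] open 0.064 gf 0.0 q [-0.26  0.58 -0.56  1.76  1.1   1.23 -2.19]
0 1 dp [0.01, 0.024, 0.454] rot [0.001, 0.001, 0.002]
1 1 dp [0.0, 0.0, 0.467] rot [0.0, 0.0, 0.0]
[[299. 295.]
 [296. 172.]
 [353. 295.]
 [356. 172.]]
210 [(270, 138, 84, 49), (276, 140, 82, 49), (282, 81, 54, 34), (288, 82, 54, 31), (294, 108, 76, 50), (300, 117, 123, 126), (306, 69, 68, 69), (312, 72, 75, 73), (318, 70, 72, 73), (324, 76, 78, 75), (330, 73, 76, 76), (336, 75, 76, 73), (342, 71, 74, 71), (348, 50, 66, 85), (354, 71, 76, 76), (360, 106, 147, 191), (366, 125, 140, 154), (372, 149, 147, 129), (378, 149, 150, 130)]
250 [(270, 74, 46, 31), (276, 79, 52, 32), (282, 105, 66, 37), (288, 117, 77, 48), (294, 91, 69, 50), (300, 118, 113, 110), (306, 61, 63, 61), (312, 68, 68, 71), (318, 70, 75, 69), (324, 68, 76, 73), (330, 73, 73, 73), (336, 68, 69, 72), (342, 70, 73, 77), (348, 47, 66, 86), (354, 74, 79, 79), (360, 102, 140, 187), (366, 147, 145, 128), (372, 146, 142, 129), (378, 139, 143, 125)]
[(130, 145, 93, 56), (138, 101, 78, 51), (146, 217, 168, 115), (154, 218, 169, 117), (162, 65, 63, 59), (170, 141, 144, 143), (178, 139, 143, 139), (186, 136, 138, 138), (194, 138, 139, 138), (202, 133, 138, 136), (210, 71, 73, 73), (218, 71, 78, 77), (226, 68, 69, 70), (234, 69, 73, 71), (242, 75, 75, 75), (250, 72, 75, 74), (258, 71, 71, 73), (266, 64, 63, 64), (274, 72, 68, 70), (282, 72, 73, 73), (290, 130, 132, 135), (298, 69, 39, 24), (306, 71, 40, 23), (314, 77, 41, 31), (322, 75, 38, 27)]
```

Call:
arm_command(steps=[{"dp": [0.01,0.012,0.1],"rot": [0,0,0],"gripper": 0.7},{"dp": [0.01,0.024,0.2],"rot": [0,0,0],"gripper": 0.7},{"dp": [0.01,0.024,0.3],"rot": [0,0,0],"gripper": 0.7},{"dp": [0.01,0.024,0.4],"rot": [0,0,0],"gripper": 0.7},{"dp": [0.01,0.024,0.454],"rot": [0,0,0],"gripper": 0.7}])

```text
time_s: 40.63
ee_pos: [0.6767, 0.1495, 0.1312]
tcp_rot: [0.879, 0.331, 0.12, 0.322]
force: [-0.1, -0.8, -0.2]
opening: 0.0645
grasp_force: 0.0
```

Call:
arm_command(steps=[{"dp": [0,0,0.1],"rot": [0,0,0],"gripper": 0.7},{"dp": [0,0,0.2],"rot": [0,0,0],"gripper": 0.7},{"dp": [0,0,0.3],"rot": [0,0,0],"gripper": 0.7},{"dp": [0,0,0.4],"rot": [0,0,0],"gripper": 0.7},{"dp": [0,0,0.467],"rot": [0,0,0],"gripper": 0.7}])

```text
time_s: 41.05
ee_pos: [0.7065, 0.1172, 0.0782]
tcp_rot: [0.879, 0.332, 0.121, 0.321]
force: [-0.1, -0.7, -0.1]
opening: 0.0642
grasp_force: 0.0
```

```bash
python3 - <<'E'
from h import *
st()
plan([(bay(.12,0),G())])
im=manip.grab_frame("wrist"); cv2.imwrite("pics/w16.png",im[:,:,::-1])
for r in (240,260,300): print(r,[(k,)+tuple(int(t) for t in im[r,k]) for k in range(240,410,6)])
E
```

```text
t 41.05 p [0.7065 0.1172 0.0782] zaxis [ 0.425 -0.484 -0.765] yaw_x 41.3 F [-0.1 -0.7 -0.1] open 0.0642 gf 0.0 q [-0.19  0.74 -0.46  1.75  1.26  1.07 -2.26]
0 1 dp [-0.004, -0.017, -0.011] rot [0.002, 0.001, 0.0]
240 [(240, 171, 131, 84), (246, 179, 136, 90), (252, 180, 134, 89), (258, 127, 124, 116), (264, 129, 134, 132), (270, 134, 140, 137), (276, 132, 138, 135), (282, 133, 136, 137), (288, 134, 137, 137), (294, 136, 140, 141), (300, 134, 140, 140), (306, 130, 134, 136), (312, 132, 138, 136), (318, 132, 140, 141), (324, 129, 137, 136), (330, 137, 144, 146), (336, 131, 138, 138), (342, 136, 143, 143), (348, 141, 142, 142), (354, 84, 125, 166), (360, 81, 127, 167), (366, 140, 147, 147), (372, 142, 145, 147), (378, 125, 130, 131), (384, 155, 153, 134), (390, 155, 154, 136), (396, 157, 153, 135), (402, 150, 149, 132), (408, 147, 147, 131)]
260 [(240, 83, 53, 37), (246, 88, 56, 35), (252, 82, 52, 34), (258, 89, 60, 47), (264, 130, 135, 135), (270, 127, 132, 131), (276, 129, 134, 133), (282, 128, 134, 132), (288, 125, 129, 131), (294, 131, 137, 136), (300, 129, 135, 136), (306, 129, 135
[... 247 characters left out ...]
 (378, 154, 153, 137), (384, 156, 156, 139), (390, 147, 150, 132), (396, 150, 150, 132), (402, 157, 156, 137), (408, 150, 150, 135)]
300 [(240, 26, 26, 22), (246, 26, 24, 22), (252, 30, 26, 28), (258, 76, 42, 29), (264, 72, 75, 74), (270, 73, 75, 76), (276, 70, 75, 73), (282, 71, 74, 72), (288, 69, 74, 71), (294, 71, 73, 75), (300, 71, 76, 72), (306, 72, 75, 74), (312, 74, 78, 81), (318, 73, 78, 81), (324, 72, 76, 77), (330, 70, 74, 75), (336, 72, 75, 78), (342, 77, 81, 84), (348, 52, 66, 82), (354, 46, 69, 87), (360, 51, 68, 91), (366, 74, 76, 78), (372, 103, 140, 187), (378, 147, 149, 130), (384, 152, 151, 134), (390, 149, 147, 131), (396, 33, 34, 31), (402, 37, 39, 37), (408, 39, 40, 37)]
```

Call:
arm_command(steps=[{"dp": [0,-0.01,0],"rot": [0,0,0],"gripper": 0.7},{"dp": [0,-0.015,0],"rot": [0,0,0],"gripper": 0.65},{"dp": [0,-0.015,0],"rot": [0,0,0],"gripper": 0.6},{"dp": [0,-0.015,0],"rot": [0,0,0],"gripper": 0.55},{"dp": [0,-0.015,0],"rot": [0,0,0],"gripper": 0.5}])

```text
time_s: 41.52
ee_pos: [0.7051, 0.1212, 0.0794]
tcp_rot: [0.879, 0.332, 0.122, 0.321]
force: [1.1, 0.3, 0.5]
opening: 0.0468
grasp_force: 0.0
```

Call:
arm_command(steps=[{"dp": [0,0,0],"rot": [0,0,0],"gripper": 0.4},{"dp": [0,0,0],"rot": [0,0,0],"gripper": 0.3},{"dp": [0,0,0],"rot": [0,0,0],"gripper": 0.3},{"dp": [0,0,0],"rot": [0,0,0],"gripper": 0.3},{"dp": [0,0,0],"rot": [0,0,0],"gripper": 0.3}])

```text
time_s: 41.93
ee_pos: [0.705, 0.1209, 0.079]
tcp_rot: [0.879, 0.332, 0.122, 0.321]
force: [-1.7, 1.7, 3.7]
opening: 0.0396
grasp_force: 30.0
```

```bash
python3 - <<'E'
from h import *
st();plan([(bay(.12,0),G())])
E
```

```text
t 41.93 p [0.705  0.1209 0.079 ] zaxis [ 0.427 -0.483 -0.765] yaw_x 41.5 F [-1.7  1.7  3.7] open 0.0396 gf 30.0 q [-0.2   0.74 -0.47  1.75  1.26  1.07 -2.26]
0 1 dp [-0.013, -0.001, 0.01] rot [0.002, -0.001, 0.0]
```

Gripped; pull out and turn over as for the first box.

Call:
arm_command(steps=[{"dp": [0,0.02,-0.03],"rot": [0,0,0],"gripper": 0.3},{"dp": [0,0.025,-0.12],"rot": [0,0,0],"gripper": 0.3},{"dp": [0,0.03,-0.24],"rot": [0,0,0],"gripper": 0.3},{"dp": [0,0.03,-0.36],"rot": [0,0,0],"gripper": 0.3},{"dp": [0,0.03,-0.5],"rot": [0,0,0],"gripper": 0.3}])

```text
time_s: 42.35
ee_pos: [0.6741, 0.1552, 0.1401]
tcp_rot: [0.879, 0.332, 0.121, 0.32]
force: [0.0, 0.1, -2.9]
opening: 0.0401
grasp_force: 30.0
```

Call:
arm_command(steps=[{"dp": [0,0.03,-0.12],"rot": [0,0,0],"gripper": 0.3},{"dp": [0,0.06,-0.24],"rot": [0,0,0],"gripper": 0.3},{"dp": [0,0.1,-0.36],"rot": [0,0,0],"gripper": 0.3},{"dp": [0,0.15,-0.5],"rot": [0,0,0],"gripper": 0.3},{"dp": [0,0.17,-0.5],"rot": [0,0,0],"gripper": 0.3}])

```text
time_s: 42.77
ee_pos: [0.6566, 0.1795, 0.2181]
tcp_rot: [0.878, 0.332, 0.125, 0.32]
force: [0.8, 1.5, -1.1]
opening: 0.0398
grasp_force: 30.0
```

Call:
arm_command(steps=[{"dp": [0,0,0],"rot": [0,0,-0.07],"gripper": 0.3},{"dp": [0,0,0],"rot": [0,0,-0.14],"gripper": 0.3},{"dp": [0,0,0],"rot": [0,0,-0.21],"gripper": 0.3},{"dp": [0,0,0],"rot": [0,0,-0.28],"gripper": 0.3},{"dp": [0,0,0],"rot": [0,0,-0.349],"gripper": 0.3}])

```text
time_s: 43.18
ee_pos: [0.6563, 0.1746, 0.2124]
tcp_rot: [0.762, 0.55, 0.033, 0.342]
force: [-0.4, 0.9, -4.2]
opening: 0.0401
grasp_force: 30.0
```

Call:
arm_command(steps=[{"dp": [0,0,0],"rot": [0,0,-0.07],"gripper": 0.3},{"dp": [0,0,0],"rot": [0,0,-0.14],"gripper": 0.3},{"dp": [0,0,0],"rot": [0,0,-0.21],"gripper": 0.3},{"dp": [0,0,0],"rot": [0,0,-0.28],"gripper": 0.3},{"dp": [0,0,0],"rot": [0,0,-0.349],"gripper": 0.3}])

```text
time_s: 43.6
ee_pos: [0.6563, 0.1745, 0.2124]
tcp_rot: [0.593, 0.728, -0.057, 0.338]
force: [0.6, 0.3, -3.2]
opening: 0.0397
grasp_force: 30.0
```

Call:
arm_command(steps=[{"dp": [0,0,0],"rot": [0,0,-0.07],"gripper": 0.3},{"dp": [0,0,0],"rot": [0,0,-0.14],"gripper": 0.3},{"dp": [0,0,0],"rot": [0,0,-0.21],"gripper": 0.3},{"dp": [0,0,0],"rot": [0,0,-0.28],"gripper": 0.3},{"dp": [0,0,0],"rot": [0,0,-0.349],"gripper": 0.3}])

```text
time_s: 44.02
ee_pos: [0.6563, 0.1745, 0.2123]
tcp_rot: [0.385, 0.857, -0.142, 0.312]
force: [0.3, -0.6, -4.0]
opening: 0.0399
grasp_force: 30.0
```

Call:
arm_command(steps=[{"dp": [0,0,0],"rot": [0,0,-0.07],"gripper": 0.3},{"dp": [0,0,0],"rot": [0,0,-0.14],"gripper": 0.3},{"dp": [0,0,0],"rot": [0,0,-0.21],"gripper": 0.3},{"dp": [0,0,0],"rot": [0,0,-0.28],"gripper": 0.3},{"dp": [0,0,0],"rot": [0,0,-0.349],"gripper": 0.3}])

```text
time_s: 44.43
ee_pos: [0.6563, 0.1745, 0.2123]
tcp_rot: [0.15, 0.927, -0.218, 0.265]
force: [0.1, -0.3, -3.5]
opening: 0.0397
grasp_force: 30.0
```

Call:
arm_command(steps=[{"dp": [0,0,0],"rot": [0,0,-0.07],"gripper": 0.3},{"dp": [0,0,0],"rot": [0,0,-0.14],"gripper": 0.3},{"dp": [0,0,0],"rot": [0,0,-0.21],"gripper": 0.3},{"dp": [0,0,0],"rot": [0,0,-0.28],"gripper": 0.3},{"dp": [0,0,0],"rot": [0,0,-0.349],"gripper": 0.3}])

```text
time_s: 44.85
ee_pos: [0.6564, 0.1745, 0.2123]
tcp_rot: [-0.095, 0.934, -0.279, 0.199]
force: [0.4, 0.4, -4.6]
opening: 0.0396
grasp_force: 30.0
```

Call:
arm_command(steps=[{"dp": [0,0,0],"rot": [0,0,-0.07],"gripper": 0.3},{"dp": [0,0,0],"rot": [0,0,-0.14],"gripper": 0.3},{"dp": [0,0,0],"rot": [0,0,-0.21],"gripper": 0.3},{"dp": [0,0,0],"rot": [0,0,-0.28],"gripper": 0.3},{"dp": [0,0,0],"rot": [0,0,-0.349],"gripper": 0.3}])

```text
time_s: 45.27
ee_pos: [0.6564, 0.1744, 0.2123]
tcp_rot: [-0.334, 0.878, -0.321, 0.12]
force: [0.8, 0.8, -3.2]
opening: 0.0395
grasp_force: 30.0
```

```bash
python3 - <<'E'
from h import *
st(); 
g=np.array([.705,.1205,.079])
u=np.array([np.cos(POSE[2]),np.sin(POSE[2]),0]);Z=np.array([0,0,1.]);c,q=np.cos(np.radians(50)),np.sin(np.radians(50))
X=c*u-q*Z;N=q*u+c*Z
plan([(g-.13*X+.004*N,G(True)),(g-.05*X+.004*N,G(True)),(g-.004*X+.003*N,G(True))])
E
```

```text
t 45.27 p [0.6564 0.1744 0.2123] zaxis [ 0.426 -0.484 -0.764] yaw_x -138.5 F [ 0.8  0.8 -3.2] open 0.0395 gf 30.0 q [-0.04  0.65 -0.87  1.71  1.22  1.4   0.96]
0 1 dp [-0.006, 0.174, 0.125] rot [-0.002, -0.001, 0.002]
1 1 dp [0.0, 0.0, 0.533] rot [0.0, 0.0, 0.0]
2 1 dp [0.0, 0.006, 0.307] rot [0.0, 0.0, 0.0]
```

Call:
arm_command(steps=[{"dp": [0,0.03,0.02],"rot": [0,0,0],"gripper": 0.3},{"dp": [0,0.07,0.05],"rot": [0,0,0],"gripper": 0.3},{"dp": [0,0.12,0.09],"rot": [0,0,0],"gripper": 0.3},{"dp": [-0.006,0.172,0.12],"rot": [0,0,0],"gripper": 0.3},{"dp": [-0.006,0.172,0.12],"rot": [0,0,0],"gripper": 0.3}])

```text
time_s: 45.68
ee_pos: [0.6501, 0.1824, 0.1792]
tcp_rot: [-0.333, 0.879, -0.32, 0.12]
force: [0.5, 0.4, -4.4]
opening: 0.0399
grasp_force: 30.0
```

Call:
arm_command(steps=[{"dp": [0,0,0.1],"rot": [0,0,0],"gripper": 0.3},{"dp": [0,0,0.2],"rot": [0,0,0],"gripper": 0.3},{"dp": [0,0,0.3],"rot": [0,0,0],"gripper": 0.3},{"dp": [0,0,0.42],"rot": [0,0,0],"gripper": 0.3},{"dp": [0,0,0.533],"rot": [0,0,0],"gripper": 0.3}])

```text
time_s: 46.1
ee_pos: [0.6864, 0.1415, 0.1193]
tcp_rot: [-0.331, 0.879, -0.321, 0.121]
force: [-0.5, -0.6, -3.2]
opening: 0.0398
grasp_force: 30.0
```

Call:
arm_command(steps=[{"dp": [0,0,0.07],"rot": [0,0,0],"gripper": 0.3},{"dp": [0,0,0.14],"rot": [0,0,0],"gripper": 0.3},{"dp": [0,0,0.21],"rot": [0,0,0],"gripper": 0.3},{"dp": [0,0,0.27],"rot": [0,0,0],"gripper": 0.3},{"dp": [0,0.006,0.307],"rot": [0,0,0],"gripper": 0.3}])

```text
time_s: 46.52
ee_pos: [0.7052, 0.121, 0.0845]
tcp_rot: [-0.332, 0.879, -0.321, 0.121]
force: [-0.3, 0.0, -3.8]
opening: 0.0398
grasp_force: 30.0
```

```bash
python3 - <<'E'
from h import *
st(); plan([(np.array([.705,.1205,.079]),G(True))])
E
```

```text
t 46.52 p [0.7052 0.121  0.0845] zaxis [ 0.426 -0.484 -0.764] yaw_x -138.7 F [-0.3  0.  -3.8] open 0.0398 gf 30.0 q [-0.01  0.83 -0.76  1.74  1.41  1.25  0.86]
0 1 dp [0.003, 0.023, 0.029] rot [-0.002, -0.001, -0.001]
```

Call:
arm_command(steps=[{"dp": [0,0.005,0.01],"rot": [0,0,0],"gripper": 0.3},{"dp": [0,0.01,0.02],"rot": [0,0,0],"gripper": 0.3},{"dp": [0,0.015,0.028],"rot": [0,0,0],"gripper": 0.3},{"dp": [0,0.02,0.03],"rot": [0,0,0],"gripper": 0.3},{"dp": [0,0.022,0.03],"rot": [0,0,0],"gripper": 0.3}])

```text
time_s: 46.93
ee_pos: [0.705, 0.1223, 0.0801]
tcp_rot: [-0.332, 0.879, -0.321, 0.122]
force: [0.1, -0.7, -2.4]
opening: 0.0395
grasp_force: 30.0
```

Call:
arm_command(steps=[{"dp": [0,0.003,0],"rot": [0,0,0],"gripper": 0.3},{"dp": [0,0.005,0.002],"rot": [0,0,0],"gripper": 0.3},{"dp": [0,0.005,0.002],"rot": [0,0,0],"gripper": 0.3},{"dp": [0,0.005,0.002],"rot": [0,0,0],"gripper": 0.3},{"dp": [0,0.005,0.002],"rot": [0,0,0],"gripper": 0.3}])

```text
time_s: 47.35
ee_pos: [0.7052, 0.1219, 0.0796]
tcp_rot: [-0.332, 0.879, -0.321, 0.122]
force: [0.9, -0.3, -1.9]
opening: 0.0397
grasp_force: 30.0
```

Call:
arm_command(steps=[{"dp": [0,0,0],"rot": [0,0,0],"gripper": 0.48},{"dp": [0,0,0],"rot": [0,0,0],"gripper": 0.55},{"dp": [0,0,0],"rot": [0,0,0],"gripper": 0.65},{"dp": [0,0,0],"rot": [0,0,0],"gripper": 0.7},{"dp": [0,0,0],"rot": [0,0,0],"gripper": 0.7}])

```text
time_s: 47.77
ee_pos: [0.7048, 0.122, 0.0792]
tcp_rot: [-0.332, 0.879, -0.321, 0.122]
force: [0.0, -0.2, 0.3]
opening: 0.0642
grasp_force: 0.0
```

Call:
arm_command(steps=[{"dp": [0,0,-0.05],"rot": [0,0,0],"gripper": 0.7},{"dp": [0,0,-0.12],"rot": [0,0,0],"gripper": 0.7},{"dp": [0,0,-0.3],"rot": [0,0,0],"gripper": 0.7},{"dp": [0,0,-0.5],"rot": [0,0,0],"gripper": 0.7},{"dp": [0,0,-0.7],"rot": [0,0,0],"gripper": 0.7}])

```text
time_s: 48.18
ee_pos: [0.6589, 0.1737, 0.1607]
tcp_rot: [-0.332, 0.879, -0.321, 0.122]
force: [0.8, 0.1, 0.3]
opening: 0.0644
grasp_force: 0.0
```

```bash
python3 - <<'E'
from h import *
st(); chk("pics/s17.png")
D=down(-138.6)
print(rack2w([[.128,0,.258]],POSE))
plan([(rack2w([[-.07,.06,.34]],POSE)[0],D),(rack2w([[.128,0,.34]],POSE)[0],D)])
E
```

```text
t 48.18 p [0.6589 0.1737 0.1607] zaxis [ 0.427 -0.483 -0.765] yaw_x -138.6 F [0.8 0.1 0.3] open 0.0644 gf 0.0 q [-0.06  0.72 -0.84  1.74  1.28  1.36  0.88]
b [[[150, 154, 155], [149, 153, 153], [149, 151, 153], [154, 159, 159]], [[83, 94, 124], [73, 88, 121], [83, 96, 126], [74, 90, 122]], [[128, 130, 130], [125, 128, 129], [129, 133, 132], [136, 139, 140]]]
a [[[166, 143, 128], [169, 145, 131], [169, 145, 131], [175, 149, 132]], [[109, 103, 121], [102, 104, 124], [102, 101, 120], [96, 94, 118]], [[148, 125, 110], [148, 125, 108], [158, 128, 111], [155, 125, 108]]]
c [[[151, 138, 125], [148, 136, 124], [144, 133, 122], [135, 130, 124]], [[103, 104, 126], [113, 109, 117], [109, 110, 124], [105, 107, 122]], [[125, 113, 101], [123, 111, 102], [122, 112, 101], [121, 110, 99]]]
[[ 0.69372758 -0.05064392  0.258     ]]
0 1 dp [0.216, -0.37, -0.449] rot [-0.233, 0.003, 0.001]
0 2 dp [0.217, -0.195, -0.547] rot [-0.233, 0.004, 0.002]
1 1 dp [0.199, -0.66, 0.0] rot [0.0, 0.0, 0.0]
1 2 dp [0.199, -0.66, 0.0] rot [0.0, 0.0, 0.0]
```

View pics/s17.png

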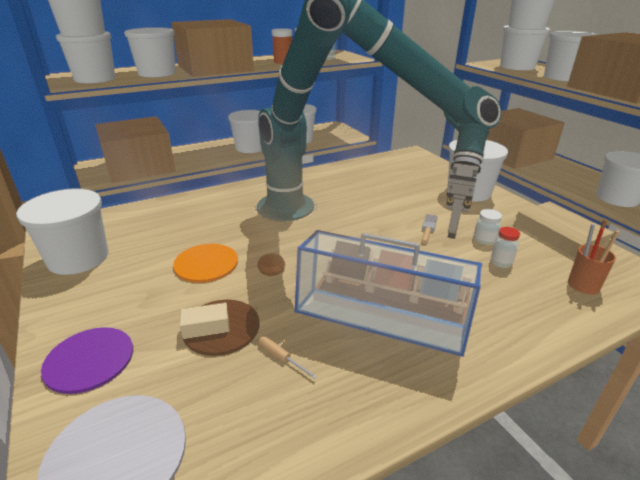

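Call:
arm_command(steps=[{"dp": [0,-0.1,-0.15],"rot": [0,0,0],"gripper": 0.7},{"dp": [0.1,-0.2,-0.3],"rot": [-0.06,0,0],"gripper": 0.7},{"dp": [0.216,-0.37,-0.449],"rot": [-0.15,0.003,0],"gripper": 0.35},{"dp": [0.216,-0.37,-0.449],"rot": [-0.233,0.003,0],"gripper": 0.35},{"dp": [0.216,-0.37,-0.449],"rot": [-0.233,0.003,0],"gripper": 0.35}])

```text
time_s: 48.65
ee_pos: [0.6394, 0.1476, 0.252]
tcp_rot: [-0.342, 0.923, -0.163, 0.063]
force: [1.3, -1.6, -0.7]
opening: 0.0463
grasp_force: 0.0
```

Call:
arm_command(steps=[{"dp": [0.217,-0.195,-0.547],"rot": [-0.233,0.004,0.002],"gripper": 0.35},{"dp": [0.217,-0.195,-0.547],"rot": [-0.233,0.004,0.002],"gripper": 0.35},{"dp": [0.217,-0.195,-0.547],"rot": [-0.233,0.004,0.002],"gripper": 0.35},{"dp": [0.217,-0.195,-0.547],"rot": [-0.233,0.004,0.002],"gripper": 0.35},{"dp": [0.217,-0.195,-0.547],"rot": [-0.233,0.004,0.002],"gripper": 0.35}])

```text
time_s: 49.07
ee_pos: [0.611, 0.1296, 0.3338]
tcp_rot: [-0.349, 0.937, -0.002, -0.004]
force: [-1.0, -0.2, -0.5]
opening: 0.0322
grasp_force: 0.0
```

Call:
arm_command(steps=[{"dp": [0.199,-0.66,0],"rot": [0,0,0],"gripper": 0.35},{"dp": [0.199,-0.66,0],"rot": [0,0,0],"gripper": 0.35},{"dp": [0.199,-0.66,0],"rot": [0,0,0],"gripper": 0.35},{"dp": [0.199,-0.66,0],"rot": [0,0,0],"gripper": 0.35},{"dp": [0.199,-0.66,0],"rot": [0,0,0],"gripper": 0.35}])

```text
time_s: 49.48
ee_pos: [0.6518, 0.0376, 0.3328]
tcp_rot: [-0.351, 0.936, -0.002, -0.005]
force: [0.2, 1.2, -0.0]
opening: 0.0323
grasp_force: 0.0
```

Call:
arm_command(steps=[{"dp": [0.199,-0.66,0],"rot": [0,0,0],"gripper": 0.35},{"dp": [0.199,-0.66,0],"rot": [0,0,0],"gripper": 0.35},{"dp": [0.199,-0.66,0],"rot": [0,0,0],"gripper": 0.35},{"dp": [0.199,-0.66,0],"rot": [0,0,0],"gripper": 0.35},{"dp": [0.199,-0.66,0],"rot": [0,0,0],"gripper": 0.35}])

```text
time_s: 49.9
ee_pos: [0.6945, -0.0551, 0.3339]
tcp_rot: [-0.352, 0.936, -0.002, -0.004]
force: [0.4, 0.9, -0.2]
opening: 0.0322
grasp_force: 0.0
```

```bash
python3 - <<'E'
from h import *
st()
im=manip.grab_frame("wrist"); cv2.imwrite("pics/w18.png",im[:,:,::-1])
hh=rack2w([[.128,-.05,.258],[.128,0,.258],[.128,.05,.258]],POSE); print(proj("wrist",hh).round(0))
g=cv2.cvtColor(im,cv2.COLOR_RGB2GRAY)
for r in proj("wrist",hh).round().astype(int)[:,1]:
    if 0<=r<480: print(r,[(k,)+tuple(int(t) for t in im[r,k]) for k in range(286,362,4)])
plan([(rack2w([[.128,0,.2225]],POSE)[0],down(-138.6))])
E
```

```text
t 49.9 p [ 0.6945 -0.0551  0.3339] zaxis [-0.007 -0.006 -1.   ] yaw_x -138.8 F [ 0.4  0.9 -0.2] open 0.0322 gf 0.0 q [ 0.64  0.72 -1.13  1.24  0.64  1.56  1.9 ]
[[328. 173.]
 [328. 245.]
 [328. 311.]]
173 [(286, 191, 188, 179), (290, 191, 185, 178), (294, 183, 180, 173), (298, 177, 176, 168), (302, 185, 184, 173), (306, 182, 179, 172), (310, 186, 181, 173), (314, 186, 183, 174), (318, 189, 185, 177), (322, 98, 102, 106), (326, 145, 150, 154), (330, 170, 177, 178), (334, 128, 132, 133), (338, 185, 183, 171), (342, 184, 182, 174), (346, 177, 175, 166), (350, 184, 179, 169), (354, 162, 184, 219), (358, 157, 183, 217)]
245 [(286, 179, 177, 171), (290, 179, 180, 171), (294, 180, 184, 174), (298, 185, 186, 175), (302, 186, 184, 175), (306, 187, 187, 177), (310, 188, 186, 175), (314, 184, 186, 173), (318, 184, 187, 177), (322, 93, 98, 100), (326, 140, 146, 148), (330, 144, 150, 152), (334, 126, 130, 127), (338, 183, 183, 171), (342, 181, 180, 172), (346, 186, 182, 173), (350, 183, 183, 174), (354, 130, 159, 203), (358, 136, 168, 206)]
311 [(286, 29, 33, 29), (290, 183, 190, 177), (294, 174, 181, 169), (298, 175, 183, 170), (302, 174, 180, 170), (306, 174, 181, 170), (310, 178, 184, 172), (314, 178, 184, 172), (318, 67, 69, 69), (322, 92, 97, 95), (326, 141, 145, 147), (330, 155, 160, 162), (334, 131, 134, 132), (338, 178, 183, 173), (342, 176, 182, 173), (346, 178, 184, 171), (350, 145, 161, 171), (354, 133, 165, 199), (358, 48, 59, 71)]
0 1 dp [-0.017, 0.018, 0.746] rot [0.0, -0.006, -0.001]
```

Call:
arm_command(steps=[{"dp": [-0.017,0.018,0.15],"rot": [0,-0.006,0],"gripper": 0.35},{"dp": [-0.017,0.018,0.3],"rot": [0,-0.006,0],"gripper": 0.35},{"dp": [-0.017,0.018,0.45],"rot": [0,-0.006,0],"gripper": 0.35},{"dp": [-0.017,0.018,0.6],"rot": [0,-0.006,0],"gripper": 0.35},{"dp": [-0.017,0.018,0.745],"rot": [0,-0.006,0],"gripper": 0.35}])

```text
time_s: 50.37
ee_pos: [0.6936, -0.0504, 0.2225]
tcp_rot: [-0.353, 0.936, -0.001, 0.001]
force: [0.3, -0.3, 0.8]
opening: 0.0321
grasp_force: 0.0
```

Call:
arm_command(steps=[{"dp": [0,0,0],"rot": [0,0,0],"gripper": 0.2},{"dp": [0,0,0],"rot": [0,0,0],"gripper": 0.1},{"dp": [0,0,0],"rot": [0,0,0],"gripper": 0},{"dp": [0,0,0],"rot": [0,0,0],"gripper": 0},{"dp": [0,0,0],"rot": [0,0,0],"gripper": 0}])

```text
time_s: 50.78
ee_pos: [0.6944, -0.0514, 0.2249]
tcp_rot: [-0.352, 0.936, 0.0, 0.001]
force: [-3.8, 3.3, 3.3]
opening: 0.0087
grasp_force: 30.0
```

```bash
python3 - <<'E'
from h import *
st(); p=manip.read_state()["ee_pos"]
print("rack",R.from_euler("z",-POSE[2]).apply(p-[POSE[0],POSE[1],0]).round(4))
th0=np.arctan2(.080,-.212)
P=lambda t:np.array([-.227*np.cos(th0-t),-.227*np.sin(th0-t)])/.15
for c in range(6):
    a=1.4-c*.235; b=P(a); print([(P(max(a-.047*k,0))-b).round(3).tolist() for k in range(1,6)])
E
```

```text
t 50.78 p [ 0.6944 -0.0514  0.2249] zaxis [ 0.002  0.002 -1.   ] yaw_x -138.8 F [-3.8  3.3  3.3] open 0.0087 gf 30.0 q [ 0.66  0.79 -1.1   1.4   0.7   1.37  1.84]
rack [ 0.129  -0.      0.2249]
[[0.07, -0.012], [0.141, -0.02], [0.212, -0.025], [0.283, -0.027], [0.354, -0.026]]
[[0.071, 0.005], [0.142, 0.013], [0.212, 0.025], [0.281, 0.039], [0.35, 0.057]]
[[0.068, 0.021], [0.135, 0.046], [0.2, 0.073], [0.264, 0.104], [0.327, 0.137]]
[[0.061, 0.036], [0.12, 0.076], [0.178, 0.118], [0.233, 0.163], [0.286, 0.21]]
[[0.051, 0.05], [0.099, 0.102], [0.145, 0.156], [0.189, 0.212], [0.229, 0.271]]
[[0.038, 0.06], [0.073, 0.122], [0.105, 0.186], [0.134, 0.25], [0.155, 0.302]]
```

Call:
arm_command(steps=[{"dp": [0,0.07,-0.012],"rot": [0,0,0],"gripper": 0},{"dp": [0,0.141,-0.02],"rot": [0,0,0],"gripper": 0},{"dp": [0,0.212,-0.025],"rot": [0,0,0],"gripper": 0},{"dp": [0,0.283,-0.027],"rot": [0,0,0],"gripper": 0},{"dp": [0,0.354,-0.026],"rot": [0,0,0],"gripper": 0}])

```text
time_s: 51.2
ee_pos: [0.6606, -0.0133, 0.2283]
tcp_rot: [-0.351, 0.937, -0.002, 0.003]
force: [5.7, 2.0, 2.1]
opening: 0.0088
grasp_force: 30.0
```

Call:
arm_command(steps=[{"dp": [0,0.071,0.005],"rot": [0,0,0],"gripper": 0},{"dp": [0,0.142,0.013],"rot": [0,0,0],"gripper": 0},{"dp": [0,0.212,0.025],"rot": [0,0,0],"gripper": 0},{"dp": [0,0.281,0.039],"rot": [0,0,0],"gripper": 0},{"dp": [0,0.35,0.057],"rot": [0,0,0],"gripper": 0}])

```text
time_s: 51.62
ee_pos: [0.6251, 0.0269, 0.2187]
tcp_rot: [-0.351, 0.936, -0.0, 0.001]
force: [3.9, 2.6, 4.4]
opening: 0.0088
grasp_force: 30.0
```

Call:
arm_command(steps=[{"dp": [0,0.068,0.021],"rot": [0,0,0],"gripper": 0},{"dp": [0,0.135,0.046],"rot": [0,0,0],"gripper": 0},{"dp": [0,0.2,0.073],"rot": [0,0,0],"gripper": 0},{"dp": [0,0.264,0.104],"rot": [0,0,0],"gripper": 0},{"dp": [0,0.327,0.137],"rot": [0,0,0],"gripper": 0}])

```text
time_s: 52.03
ee_pos: [0.5925, 0.0637, 0.1972]
tcp_rot: [-0.351, 0.936, -0.0, 0.001]
force: [4.9, 3.2, 1.2]
opening: 0.0092
grasp_force: 30.0
```

Call:
arm_command(steps=[{"dp": [0,0.061,0.036],"rot": [0,0,0],"gripper": 0},{"dp": [0,0.12,0.076],"rot": [0,0,0],"gripper": 0},{"dp": [0,0.178,0.118],"rot": [0,0,0],"gripper": 0},{"dp": [0,0.233,0.163],"rot": [0,0,0],"gripper": 0},{"dp": [0,0.286,0.21],"rot": [0,0,0],"gripper": 0}])

```text
time_s: 52.45
ee_pos: [0.5642, 0.0957, 0.1651]
tcp_rot: [-0.351, 0.936, -0.0, 0.001]
force: [5.5, 3.9, 0.9]
opening: 0.0091
grasp_force: 30.0
```

Call:
arm_command(steps=[{"dp": [0,0.051,0.05],"rot": [0,0,0],"gripper": 0},{"dp": [0,0.099,0.102],"rot": [0,0,0],"gripper": 0},{"dp": [0,0.145,0.156],"rot": [0,0,0],"gripper": 0},{"dp": [0,0.189,0.212],"rot": [0,0,0],"gripper": 0},{"dp": [0,0.229,0.271],"rot": [0,0,0],"gripper": 0}])

```text
time_s: 52.87
ee_pos: [0.5416, 0.1214, 0.1243]
tcp_rot: [-0.351, 0.936, -0.0, 0.0]
force: [3.3, 4.1, 0.4]
opening: 0.009
grasp_force: 30.0
```

```bash
python3 - <<'E'
from h import *
st(); p=manip.read_state()["ee_pos"]
print("rack",R.from_euler("z",-POSE[2]).apply(p-[POSE[0],POSE[1],0]).round(4))
E
```

```text
t 52.87 p [0.5416 0.1214 0.1243] zaxis [ 0.001  0.    -1.   ] yaw_x -138.9 F [3.3 4.1 0.4] open 0.009 gf 30.0 q [ 0.52  0.69 -1.11  1.85  0.71  1.07  1.42]
rack [-0.1016 -0.0002  0.1243]
```

Call:
arm_command(steps=[{"dp": [0,0.038,0.06],"rot": [0,0,0],"gripper": 0},{"dp": [0,0.073,0.122],"rot": [0,0,0],"gripper": 0},{"dp": [0,0.105,0.186],"rot": [0,0,0],"gripper": 0},{"dp": [0,0.134,0.25],"rot": [0,0,0],"gripper": 0},{"dp": [0,0.155,0.302],"rot": [0,0,0],"gripper": 0}])

```text
time_s: 53.28
ee_pos: [0.526, 0.1389, 0.0786]
tcp_rot: [-0.351, 0.936, 0.0, 0.0]
force: [3.5, 4.5, -0.3]
opening: 0.009
grasp_force: 30.0
```

Call:
arm_command(steps=[{"dp": [0,0,0.005],"rot": [0,0,0],"gripper": 0},{"dp": [0,0,0.008],"rot": [0,0,0],"gripper": 0},{"dp": [0,0,0.008],"rot": [0,0,0],"gripper": 0},{"dp": [0,0,0.008],"rot": [0,0,0],"gripper": 0},{"dp": [0,0,0.008],"rot": [0,0,0],"gripper": 0}])

```text
time_s: 53.7
ee_pos: [0.5257, 0.1392, 0.0778]
tcp_rot: [-0.351, 0.936, 0.0, -0.0]
force: [2.2, 5.5, 0.3]
opening: 0.009
grasp_force: 30.0
```

Call:
arm_command(steps=[{"dp": [0,0,0],"rot": [0,0,0],"gripper": 0.2},{"dp": [0,0,0],"rot": [0,0,0],"gripper": 0.35},{"dp": [0,0,0],"rot": [0,0,0],"gripper": 0.35},{"dp": [0,0,0],"rot": [0,0,0],"gripper": 0.35},{"dp": [0,0,0],"rot": [0,0,0],"gripper": 0.35}])

```text
time_s: 54.12
ee_pos: [0.5268, 0.1373, 0.0782]
tcp_rot: [-0.35, 0.937, -0.001, -0.0]
force: [0.0, 0.0, 0.5]
opening: 0.0323
grasp_force: 0.0
```

Call:
arm_command(steps=[{"dp": [0,0,-0.1],"rot": [0,0,0],"gripper": 0.35},{"dp": [0,0,-0.3],"rot": [0,0,0],"gripper": 0.35},{"dp": [0,0,-0.55],"rot": [0,0,0],"gripper": 0.35},{"dp": [0,0,-0.8],"rot": [0,0,0],"gripper": 0.35},{"dp": [0,0,-1],"rot": [0,0,0],"gripper": 0.35}])

```text
time_s: 54.53
ee_pos: [0.5272, 0.1388, 0.2323]
tcp_rot: [-0.351, 0.936, -0.001, 0.001]
force: [0.7, 0.3, 0.1]
opening: 0.0324
grasp_force: 0.0
```

Call:
arm_command(steps=[{"dp": [0,0,-0.2],"rot": [0,0,0.05],"gripper": 0.35},{"dp": [0,0,-0.4],"rot": [0,0,0.13],"gripper": 0.6},{"dp": [0,0,-0.5],"rot": [0,0,0.2],"gripper": 1},{"dp": [0,0,-0.5],"rot": [0,0,0.28],"gripper": 1},{"dp": [0,0,-0.5],"rot": [0,0,0.36],"gripper": 1}])

```text
time_s: 54.95
ee_pos: [0.5272, 0.1387, 0.306]
tcp_rot: [-0.085, 0.996, -0.0, 0.002]
force: [0.0, 0.7, -0.4]
opening: 0.057
grasp_force: 0.0
```

```bash
python3 - <<'E'
from h import *
st()
im=manip.grab_frame("scene"); h=cv2.cvtColor(im,cv2.COLOR_RGB2HSV)
print(manip.find_in("scene","brick_c")[:2]); 
t=manip.grab_frame("top"); print(manip.find_in("top","brick_c")[:2])
# hood shut check: roof corners in scene vs blue
P=rack2w([[-.0845,-.196,.156],[.0845,-.196,.156],[.0845,.196,.156],[-.0845,.196,.156],[.0845,0,.154],[-.0845,0,.154]],POSE)
uv=proj("scene",P).round().astype(int); print(uv.tolist())
for u,v in uv: print([(int(k),im[k,u].tolist()) for k in range(v-4,v+6,2)])
cv2.imwrite("pics/s19.png",im[:,:,::-1]);cv2.imwrite("pics/t19.png",t[:,:,::-1])
# brick top face in scene/top: cream mask near bat
for n,i,roi in (("top",t,(200,290,360,450)),("scene",im,(280,370,150,270))):
    r=i[roi[0]:roi[1],roi[2]:roi[3]].astype(int); m=((r[...,0]>175)&(r[...,0]-r[...,2]<95)&(r[...,0]-r[...,2]>25)).astype(np.uint8)
    k,l,s_,c=cv2.connectedComponentsWithStats(m); o=np.argsort(-s_[1:,4])[:3]+1; print(n,[(s_[j].tolist(),(c[j]+[roi[2],roi[0]]).round(1).tolist()) for j in o])
E
```

```text
t 54.95 p [0.5272 0.1387 0.306 ] zaxis [ 0.004 -0.001 -1.   ] yaw_x -170.2 F [ 0.   0.7 -0.4] open 0.057 gf 0.0 q [ 0.57  0.43 -1.17  1.67  0.41  1.31  1.07]
[{'extent': [175.3, 301.9, 228.3, 337.8], 'confidence': 0.74}]
[{'extent': [391.2, 231.5, 422.4, 255.0], 'confidence': 0.59}]
[[334, 219], [312, 250], [474, 285], [479, 247], [389, 267], [403, 233]]
[(215, [186, 166, 127]), (217, [187, 166, 129]), (219, [173, 157, 140]), (221, [119, 130, 160]), (223, [124, 131, 150])]
[(246, [195, 173, 134]), (248, [189, 168, 133]), (250, [149, 142, 146]), (252, [116, 115, 124]), (254, [135, 127, 125])]
[(281, [144, 149, 158]), (283, [127, 141, 164]), (285, [82, 115, 167]), (287, [79, 96, 127]), (289, [75, 86, 119])]
[(243, [133, 118, 94]), (245, [133, 117, 93]), (247, [98, 116, 151]), (249, [88, 120, 167]), (251, [91, 120, 168])]
[(263, [167, 145, 130]), (265, [160, 140, 128]), (267, [95, 98, 116]), (269, [97, 106, 128]), (271, [115, 108, 115])]
[(229, [198, 175, 132]), (231, [194, 175, 140]), (233, [108, 123, 158]), (235, [124, 141, 163]), (237, [157, 165, 170])]
top [([35, 33, 30, 21, 425], [409.4, 242.8]), ([66, 28, 24, 5, 69], [439.1, 229.1]), ([62, 33, 14, 4, 37], [427.8, 234.2])]
scene [([0, 0, 120, 90, 3845], [188.8, 338.5]), ([72, 0, 48, 33, 1093], [249.9, 292.6]), ([30, 24, 48, 22, 776], [202.8, 314.1])]
```

```bash
python3 - <<'E'
from h import *
b=plane("top",[[409.4,242.8]],.057)[0]; print(b)
plan([([.53,-.13,.30],down(122)),([b[0],b[1],.22],down(75))])
E
```

```text
[ 0.50731591 -0.43747947  0.057     ]
0 1 dp [0.149, -0.882, 0.015] rot [0.0, 0.001, 0.397]
0 2 dp [-0.37, -0.814, 0.015] rot [0.0, 0.001, 0.398]
1 1 dp [-0.553, -0.404, 0.178] rot [0.0, 0.0, 0.182]
1 2 dp [-0.641, -0.241, 0.178] rot [0.0, 0.0, 0.182]
1 3 dp [-0.683, -0.058, 0.178] rot [-0.001, 0.0, 0.183]
```

Call:
arm_command(steps=[{"dp": [0.149,-0.882,0],"rot": [0,0,0.397],"gripper": 1},{"dp": [0.149,-0.882,0],"rot": [0,0,0.397],"gripper": 1},{"dp": [0.149,-0.882,0],"rot": [0,0,0.397],"gripper": 1},{"dp": [0.149,-0.882,0],"rot": [0,0,0.397],"gripper": 1},{"dp": [0.149,-0.882,0.015],"rot": [0,0,0.397],"gripper": 1}])

```text
time_s: 55.57
ee_pos: [0.5285, -0.0009, 0.3011]
tcp_rot: [0.213, 0.977, -0.001, 0.0]
force: [-0.6, 0.5, -0.5]
opening: 0.0918
grasp_force: 0.0
```

Call:
arm_command(steps=[{"dp": [-0.37,-0.814,0.015],"rot": [0,0,0.398],"gripper": 1},{"dp": [-0.37,-0.814,0.015],"rot": [0,0,0.398],"gripper": 1},{"dp": [-0.37,-0.814,0.015],"rot": [0,0,0.398],"gripper": 1},{"dp": [-0.37,-0.814,0.015],"rot": [0,0,0.398],"gripper": 1},{"dp": [-0.37,-0.814,0.015],"rot": [0,0,0.398],"gripper": 1}])

```text
time_s: 55.98
ee_pos: [0.5285, -0.1349, 0.2983]
tcp_rot: [0.491, 0.871, -0.0, -0.0]
force: [0.0, 1.2, -0.2]
opening: 0.0918
grasp_force: 0.0
```

Call:
arm_command(steps=[{"dp": [-0.553,-0.404,0.178],"rot": [0,0,0.182],"gripper": 1},{"dp": [-0.553,-0.404,0.178],"rot": [0,0,0.182],"gripper": 1},{"dp": [-0.553,-0.404,0.178],"rot": [0,0,0.182],"gripper": 1},{"dp": [-0.553,-0.404,0.178],"rot": [0,0,0.182],"gripper": 1},{"dp": [-0.553,-0.404,0.178],"rot": [0,0,0.182],"gripper": 1}])

```text
time_s: 56.4
ee_pos: [0.5209, -0.2332, 0.2717]
tcp_rot: [0.6, 0.8, 0.001, -0.001]
force: [0.3, -0.1, 0.3]
opening: 0.0922
grasp_force: 0.0
```

Call:
arm_command(steps=[{"dp": [-0.641,-0.241,0.178],"rot": [0,0,0.182],"gripper": 1},{"dp": [-0.641,-0.241,0.178],"rot": [0,0,0.182],"gripper": 1},{"dp": [-0.641,-0.241,0.178],"rot": [0,0,0.182],"gripper": 1},{"dp": [-0.641,-0.241,0.178],"rot": [0,0,0.182],"gripper": 1},{"dp": [-0.641,-0.241,0.178],"rot": [0,0,0.182],"gripper": 1}])

```text
time_s: 56.82
ee_pos: [0.5137, -0.3342, 0.2455]
tcp_rot: [0.703, 0.711, 0.001, -0.0]
force: [0.1, 1.3, -0.0]
opening: 0.0922
grasp_force: 0.0
```

Call:
arm_command(steps=[{"dp": [-0.683,-0.058,0.178],"rot": [0,0,0.183],"gripper": 1},{"dp": [-0.683,-0.058,0.178],"rot": [0,0,0.183],"gripper": 1},{"dp": [-0.683,-0.058,0.178],"rot": [0,0,0.183],"gripper": 1},{"dp": [-0.683,-0.058,0.178],"rot": [0,0,0.183],"gripper": 1},{"dp": [-0.683,-0.058,0.178],"rot": [0,0,0.183],"gripper": 1}])

```text
time_s: 57.23
ee_pos: [0.5067, -0.4357, 0.2193]
tcp_rot: [0.793, 0.609, 0.001, 0.0]
force: [0.6, 0.8, 0.2]
opening: 0.092
grasp_force: 0.0
```

```bash
python3 - <<'E'
from h import *
st()
ci=cam("wrist"); im=manip.grab_frame("wrist"); cv2.imwrite("pics/w20.png",im[:,:,::-1])
print(manip.find_in("wrist","brick_c")[:2])
uv=proj(0,[[.507,-.437,.057]],ci)[0].round().astype(int); print(uv, im[uv[1],uv[0]])
m=np.zeros((482,642),np.uint8); g=cv2.GaussianBlur(im,(3,3),0).copy()
cv2.floodFill(g,m,(int(uv[0]),int(uv[1])),(0,0,0),(6,6,6),(6,6,6),cv2.FLOODFILL_MASK_ONLY|(255<<8))
mm=m[1:-1,1:-1]; c=max(cv2.findContours(mm,0,2)[0],key=cv2.contourArea); box=cv2.boxPoints(cv2.minAreaRect(c)); print(cv2.contourArea(c),box)
W=plane(0,box,.057,ci); print(W.round(4),W.mean(0)); print([ (np.linalg.norm(W[i]-W[i-1]).round(4),np.degrees(np.arctan2(*(W[i]-W[i-1])[[1,0]])).round(1)) for i in range(4)])
E
```

```text
t 57.23 p [ 0.5067 -0.4357  0.2193] zaxis [ 0.002  0.002 -1.   ] yaw_x 75.0 F [0.6 0.8 0.2] open 0.092 gf 0.0 q [ 1.04  0.55 -0.56  1.5   0.3   1.18  0.17]
[{'extent': [291.9, 152.2, 359.3, 271.3], 'confidence': 0.98}]
[323 214] [222 200 152]
125202.0 [[-1.08687405e-14  0.00000000e+00]
 [ 6.39000000e+02  0.00000000e+00]
 [ 6.39000000e+02  3.55000000e+02]
 [ 0.00000000e+00  3.55000000e+02]]
[[ 0.3077 -0.2067  0.057 ]
 [ 0.7897 -0.3359  0.057 ]
 [ 0.7761 -0.6601  0.057 ]
 [ 0.1564 -0.4928  0.057 ]] [ 0.50748562 -0.42387758  0.057     ]
[(np.float64(0.3236), np.float64(62.1)), (np.float64(0.499), np.float64(-15.0)), (np.float64(0.3245), np.float64(-92.4)), (np.float64(0.6419), np.float64(164.9))]
```

```bash
python3 - <<'E'
from h import *
ci=cam("wrist"); im=cv2.imread("pics/w20.png")[:,:,::-1].astype(int)
print([im[r,325].tolist() for r in range(140,290,10)]); print([im[214,k].tolist() for k in range(275,375,6)])
r=im[144:280,284:368]; m=((np.abs(r-[222,200,152]).max(2)<26)).astype(np.uint8)
m=cv2.morphologyEx(m,cv2.MORPH_OPEN,np.ones((5,5)))
c=max(cv2.findContours(m,0,2)[0],key=cv2.contourArea); box=cv2.boxPoints(cv2.minAreaRect(c))+[284,144]; print(cv2.contourArea(c),box.round())
W=plane(0,box,.057,ci); print(W.mean(0)); print([ (np.linalg.norm(W[i]-W[i-1]).round(4),np.degrees(np.arctan2(*(W[i]-W[i-1])[[1,0]])).round(1)) for i in range(4)])
p=W.mean(0)
s=plan([([p[0],p[1],.10],down(75)),([p[0],p[1],.012],down(75))])
E
```

```text
[[82, 50, 30], [111, 96, 67], [223, 203, 153], [226, 205, 159], [221, 200, 151], [222, 201, 150], [221, 198, 151], [224, 202, 154], [220, 200, 149], [221, 200, 152], [220, 196, 148], [219, 197, 149], [219, 198, 145], [180, 163, 119], [189, 162, 113]]
[[87, 53, 30], [87, 53, 36], [86, 59, 34], [213, 191, 143], [221, 203, 151], [224, 204, 156], [222, 200, 151], [222, 201, 153], [222, 200, 152], [223, 202, 154], [221, 200, 152], [222, 200, 151], [221, 199, 152], [219, 196, 145], [64, 47, 34], [66, 47, 33], [81, 57, 41]]
6995.5 [[292. 154.]
 [356. 154.]
 [356. 269.]
 [292. 269.]]
[ 0.50876572 -0.43605156  0.057     ]
[(np.float64(0.1063), np.float64(73.8)), (np.float64(0.0555), np.float64(-14.9)), (np.float64(0.1064), np.float64(-103.6)), (np.float64(0.0603), np.float64(165.0))]
0 1 dp [-0.012, 0.007, 0.802] rot [0.002, -0.001, 0.001]
1 1 dp [0.0, 0.0, 0.587] rot [0.0, 0.0, 0.0]
```

Call:
arm_command(steps=[{"dp": [-0.012,0.007,0.25],"rot": [0,0,0],"gripper": 1},{"dp": [-0.012,0.007,0.5],"rot": [0,0,0],"gripper": 1},{"dp": [-0.012,0.007,0.7],"rot": [0,0,0],"gripper": 1},{"dp": [-0.012,0.007,0.8],"rot": [0,0,0],"gripper": 1},{"dp": [-0.012,0.007,0.8],"rot": [0,0,0],"gripper": 1}])

```text
time_s: 57.75
ee_pos: [0.5056, -0.4363, 0.0965]
tcp_rot: [0.794, 0.609, 0.0, -0.002]
force: [-0.5, 0.7, -1.0]
opening: 0.092
grasp_force: 0.0
```

Call:
arm_command(steps=[{"dp": [0,0,0.15],"rot": [0,0,0],"gripper": 1},{"dp": [0,0,0.3],"rot": [0,0,0],"gripper": 1},{"dp": [0,0,0.43],"rot": [0,0,0],"gripper": 1},{"dp": [0,0,0.53],"rot": [0,0,0],"gripper": 1},{"dp": [0,0,0.57],"rot": [0,0,0],"gripper": 1}])

```text
time_s: 58.17
ee_pos: [0.5071, -0.439, 0.0137]
tcp_rot: [0.794, 0.608, 0.001, 0.001]
force: [-0.8, 0.4, -0.4]
opening: 0.0919
grasp_force: 0.0
```

Call:
arm_command(steps=[{"dp": [0,0,0],"rot": [0,0,0],"gripper": 0.7},{"dp": [0,0,0],"rot": [0,0,0],"gripper": 0.5},{"dp": [0,0,0],"rot": [0,0,0],"gripper": 0.3},{"dp": [0,0,0],"rot": [0,0,0],"gripper": 0.3},{"dp": [0,0,0],"rot": [0,0,0],"gripper": 0.3}])

```text
time_s: 58.58
ee_pos: [0.5072, -0.4402, 0.015]
tcp_rot: [0.795, 0.607, 0.001, 0.002]
force: [3.2, 0.2, 0.7]
opening: 0.0607
grasp_force: 3.0
```

Call:
arm_command(steps=[{"dp": [0,0,0],"rot": [0,0,0],"gripper": 0.3},{"dp": [0,0,0],"rot": [0,0,0],"gripper": 0.3},{"dp": [0,0,0],"rot": [0,0,0],"gripper": 0.3},{"dp": [0,0,-0.02],"rot": [0,0,0],"gripper": 0.3},{"dp": [0,0,-0.06],"rot": [0,0,0],"gripper": 0.3}])

```text
time_s: 59.0
ee_pos: [0.5048, -0.4387, 0.0212]
tcp_rot: [0.795, 0.607, -0.0, -0.001]
force: [-0.3, 0.0, -5.5]
opening: 0.0599
grasp_force: 30.0
```

```bash
python3 - <<'E'
from h import *
st()
p=rack2w([[0,0,0]],POSE)[0]; print(p)
# lay brick long axis along rack y: long axis = tool x -> yaw 41.4(+180); keep q7 ~: choose 41.4
plan([([.51,-.43,.14],down(75)),([.55,-.2,.28],down(58)),([p[0],p[1],.28],down(41.4)),([p[0],p[1],.18],down(41.4))])
E
```

```text
t 59.0 p [ 0.5048 -0.4387  0.0212] zaxis [-0.002  0.002 -1.   ] yaw_x 74.8 F [-0.3  0.  -5.5] open 0.0599 gf 30.0 q [ 0.99  0.76 -0.47  1.63  0.43  0.86  0.08]
[0.609  0.0453 0.    ]
0 1 dp [0.066, 0.016, -0.792] rot [-0.002, -0.001, -0.003]
1 1 dp [0.775, -0.069, -0.467] rot [0.0, 0.0, 0.099]
1 2 dp [0.756, -0.183, -0.467] rot [0.001, 0.0, 0.099]
2 1 dp [0.798, -0.266, 0.0] rot [0.0, 0.0, 0.097]
2 2 dp [0.75, -0.38, 0.001] rot [0.0, 0.0, 0.096]
3 1 dp [0.001, 0.001, 0.666] rot [0.0, 0.0, 0.0]
```

Call:
arm_command(steps=[{"dp": [0,0,-0.2],"rot": [0,0,0],"gripper": 0.3},{"dp": [0.02,0,-0.4],"rot": [0,0,0],"gripper": 0.3},{"dp": [0.04,0,-0.6],"rot": [0,0,0],"gripper": 0.3},{"dp": [0.06,0.01,-0.79],"rot": [0,0,0],"gripper": 0.3},{"dp": [0.066,0.016,-0.792],"rot": [0,0,0],"gripper": 0.3}])

```text
time_s: 59.42
ee_pos: [0.5144, -0.4317, 0.1477]
tcp_rot: [0.794, 0.607, 0.002, 0.005]
force: [2.5, 0.2, -3.4]
opening: 0.0597
grasp_force: 30.0
```

Call:
arm_command(steps=[{"dp": [0.15,-0.01,-0.1],"rot": [0,0,0.02],"gripper": 0.3},{"dp": [0.3,-0.03,-0.2],"rot": [0,0,0.04],"gripper": 0.3},{"dp": [0.45,-0.04,-0.3],"rot": [0,0,0.06],"gripper": 0.3},{"dp": [0.62,-0.055,-0.4],"rot": [0,0,0.08],"gripper": 0.3},{"dp": [0.775,-0.069,-0.467],"rot": [0,0,0.099],"gripper": 0.3}])

```text
time_s: 59.83
ee_pos: [0.5312, -0.3142, 0.211]
tcp_rot: [0.838, 0.546, 0.0, -0.0]
force: [0.6, 0.7, -5.0]
opening: 0.0596
grasp_force: 30.0
```

Call:
arm_command(steps=[{"dp": [0.15,-0.04,-0.1],"rot": [0,0,0.02],"gripper": 0.3},{"dp": [0.3,-0.08,-0.2],"rot": [0,0,0.04],"gripper": 0.3},{"dp": [0.45,-0.11,-0.3],"rot": [0,0,0.06],"gripper": 0.3},{"dp": [0.6,-0.15,-0.4],"rot": [0,0,0.08],"gripper": 0.3},{"dp": [0.756,-0.183,-0.467],"rot": [0,0,0.099],"gripper": 0.3}])

```text
time_s: 60.25
ee_pos: [0.5515, -0.1999, 0.2811]
tcp_rot: [0.876, 0.482, -0.0, 0.0]
force: [-0.4, -0.1, -5.0]
opening: 0.06
grasp_force: 30.0
```

Call:
arm_command(steps=[{"dp": [0.16,-0.05,0],"rot": [0,0,0.02],"gripper": 0.3},{"dp": [0.32,-0.1,0],"rot": [0,0,0.04],"gripper": 0.3},{"dp": [0.48,-0.16,0],"rot": [0,0,0.06],"gripper": 0.3},{"dp": [0.64,-0.21,0],"rot": [0,0,0.08],"gripper": 0.3},{"dp": [0.798,-0.266,0],"rot": [0,0,0.097],"gripper": 0.3}])

```text
time_s: 60.67
ee_pos: [0.5814, -0.0774, 0.2795]
tcp_rot: [0.909, 0.417, -0.001, -0.0]
force: [-0.1, -0.8, -4.0]
opening: 0.0598
grasp_force: 30.0
```

Call:
arm_command(steps=[{"dp": [0.18,-0.09,0],"rot": [0,0,0.02],"gripper": 0.3},{"dp": [0.36,-0.18,0],"rot": [0,0,0.04],"gripper": 0.3},{"dp": [0.54,-0.27,0],"rot": [0,0,0.06],"gripper": 0.3},{"dp": [0.7,-0.35,0],"rot": [0,0,0.09],"gripper": 0.3},{"dp": [0.75,-0.38,0],"rot": [0,0,0.096],"gripper": 0.3}])

```text
time_s: 61.08
ee_pos: [0.6113, 0.0498, 0.2796]
tcp_rot: [0.935, 0.353, -0.0, -0.001]
force: [-0.0, -0.1, -4.6]
opening: 0.0601
grasp_force: 30.0
```

```bash
python3 - <<'E'
from h import *
st()
p=rack2w([[0,0,0]],POSE)[0]
plan([([p[0],p[1],.165],down(41.4))])
E
```

```text
t 61.08 p [0.6113 0.0498 0.2796] zaxis [-0.002  0.003 -1.   ] yaw_x 41.4 F [-0.  -0.1 -4.6] open 0.0601 gf 30.0 q [ 0.32  0.41 -0.62  1.56  0.24  1.25 -1.18]
0 1 dp [-0.032, 0.015, 0.764] rot [-0.002, 0.0, 0.0]
```

Call:
arm_command(steps=[{"dp": [-0.032,0.015,0.15],"rot": [-0.002,0,0],"gripper": 0.3},{"dp": [-0.032,0.015,0.32],"rot": [-0.002,0,0],"gripper": 0.3},{"dp": [-0.032,0.015,0.48],"rot": [-0.002,0,0],"gripper": 0.3},{"dp": [-0.032,0.015,0.62],"rot": [-0.002,0,0],"gripper": 0.3},{"dp": [-0.032,0.015,0.74],"rot": [-0.002,0,0],"gripper": 0.3}])

```text
time_s: 61.5
ee_pos: [0.6083, 0.0382, 0.167]
tcp_rot: [0.936, 0.351, -0.001, 0.001]
force: [0.2, 0.4, -5.1]
opening: 0.0595
grasp_force: 30.0
```

Call:
arm_command(steps=[{"dp": [0,0,0.005],"rot": [0,0,0],"gripper": 0.3},{"dp": [0,0,0.01],"rot": [0,0,0],"gripper": 0.3},{"dp": [0,0,0.02],"rot": [0,0,0],"gripper": 0.3},{"dp": [0,0,0.025],"rot": [0,0,0],"gripper": 0.3},{"dp": [0,0,0.03],"rot": [0,0,0],"gripper": 0.3}])

```text
time_s: 61.92
ee_pos: [0.611, 0.0393, 0.1672]
tcp_rot: [0.936, 0.351, 0.002, 0.002]
force: [0.2, 1.2, -5.8]
opening: 0.0596
grasp_force: 30.0
```

Call:
arm_command(steps=[{"dp": [0,0,0],"rot": [0,0,0],"gripper": 0.3},{"dp": [0,0,0.005],"rot": [0,0,0],"gripper": 0.3},{"dp": [0,0,0.01],"rot": [0,0,0],"gripper": 0.3},{"dp": [0,0,0.01],"rot": [0,0,0],"gripper": 0.3},{"dp": [0,0,0.01],"rot": [0,0,0],"gripper": 0.3}])

```text
time_s: 62.33
ee_pos: [0.6103, 0.0392, 0.1646]
tcp_rot: [0.936, 0.351, 0.001, 0.002]
force: [-0.2, 0.8, -4.9]
opening: 0.0595
grasp_force: 30.0
```

Still hanging; about 5 mm to go.

Call:
arm_command(steps=[{"dp": [0,0,0.007],"rot": [0,0,0],"gripper": 0.3},{"dp": [0,0,0.014],"rot": [0,0,0],"gripper": 0.3},{"dp": [0,0,0.022],"rot": [0,0,0],"gripper": 0.3},{"dp": [0,0,0.022],"rot": [0,0,0],"gripper": 0.3},{"dp": [0,0,0.022],"rot": [0,0,0],"gripper": 0.3}])

```text
time_s: 62.75
ee_pos: [0.6102, 0.0392, 0.1611]
tcp_rot: [0.936, 0.351, 0.001, 0.002]
force: [-0.2, 0.5, -3.5]
opening: 0.0602
grasp_force: 30.0
```

Call:
arm_command(steps=[{"dp": [0,0,0.004],"rot": [0,0,0],"gripper": 0.3},{"dp": [0,0,0.008],"rot": [0,0,0],"gripper": 0.3},{"dp": [0,0,0.008],"rot": [0,0,0],"gripper": 0.3},{"dp": [0,0,0.008],"rot": [0,0,0],"gripper": 0.3},{"dp": [0,0,0.008],"rot": [0,0,0],"gripper": 0.3}])

```text
time_s: 63.17
ee_pos: [0.6103, 0.0392, 0.1601]
tcp_rot: [0.936, 0.351, 0.001, 0.002]
force: [-0.4, 0.2, -4.4]
opening: 0.0598
grasp_force: 30.0
```

Call:
arm_command(steps=[{"dp": [0,0,0.005],"rot": [0,0,0],"gripper": 0.3},{"dp": [0,0,0.01],"rot": [0,0,0],"gripper": 0.3},{"dp": [0,0,0.01],"rot": [0,0,0],"gripper": 0.3},{"dp": [0,0,0.01],"rot": [0,0,0],"gripper": 0.3},{"dp": [0,0,0.01],"rot": [0,0,0],"gripper": 0.3}])

```text
time_s: 63.58
ee_pos: [0.6104, 0.0392, 0.159]
tcp_rot: [0.936, 0.351, 0.001, 0.002]
force: [-0.7, -0.7, 0.6]
opening: 0.0597
grasp_force: 30.0
```

Call:
arm_command(steps=[{"dp": [0,0,0],"rot": [0,0,0],"gripper": 0.3},{"dp": [0,0,0.003],"rot": [0,0,0],"gripper": 0.3},{"dp": [0,0,0.006],"rot": [0,0,0],"gripper": 0.3},{"dp": [0,0,0.006],"rot": [0,0,0],"gripper": 0.3},{"dp": [0,0,0.006],"rot": [0,0,0],"gripper": 0.3}])

```text
time_s: 64.0
ee_pos: [0.6105, 0.0392, 0.159]
tcp_rot: [0.936, 0.351, 0.001, 0.002]
force: [-3.4, -0.5, 7.2]
opening: 0.0601
grasp_force: 30.0
```

Contact; release and lift away, then check.

Call:
arm_command(steps=[{"dp": [0,0,0],"rot": [0,0,0],"gripper": 0.7},{"dp": [0,0,0],"rot": [0,0,0],"gripper": 0.85},{"dp": [0,0,0],"rot": [0,0,0],"gripper": 0.95},{"dp": [0,0,0],"rot": [0,0,0],"gripper": 0.95},{"dp": [0,0,0],"rot": [0,0,0],"gripper": 0.95}])

```text
time_s: 64.42
ee_pos: [0.6104, 0.0392, 0.1575]
tcp_rot: [0.936, 0.351, 0.001, 0.002]
force: [-0.4, -0.1, -0.5]
opening: 0.0869
grasp_force: 0.0
```

Call:
arm_command(steps=[{"dp": [0,0,-0.1],"rot": [0,0,0],"gripper": 0.95},{"dp": [0,0,-0.25],"rot": [0,0,0],"gripper": 0.95},{"dp": [0,0,-0.5],"rot": [0,0,0],"gripper": 0.95},{"dp": [0,0,-0.75],"rot": [0,0,0],"gripper": 0.95},{"dp": [0,0,-1],"rot": [0,0,0],"gripper": 0.95}])

```text
time_s: 64.83
ee_pos: [0.6095, 0.0397, 0.3091]
tcp_rot: [0.936, 0.352, 0.001, 0.002]
force: [1.5, 0.6, 0.8]
opening: 0.0873
grasp_force: 0.0
```

Call:
arm_command(steps=[{"dp": [-0.3,-0.3,-0.3],"rot": [0,0,0],"gripper": 0.95},{"dp": [-0.6,-0.6,-0.6],"rot": [0,0,0],"gripper": 0.95},{"dp": [-0.6,-0.8,-0.6],"rot": [0,0,0],"gripper": 0.95},{"dp": [-0.6,-0.8,-0.6],"rot": [0,0,0],"gripper": 0.95},{"dp": [-0.6,-0.8,-0.6],"rot": [0,0,0],"gripper": 0.95}])

```text
time_s: 65.25
ee_pos: [0.4599, 0.0743, 0.4007]
tcp_rot: [0.935, 0.353, 0.003, 0.004]
force: [-0.2, 0.7, -0.3]
opening: 0.0874
grasp_force: 0.0
```

```bash
python3 - <<'E'
from h import *
st(); im=manip.grab_frame("scene"); cv2.imwrite("pics/s21.png",im[:,:,::-1])
E
```

```text
t 65.25 p [0.4599 0.0743 0.4007] zaxis [ 0.009 -0.005 -1.   ] yaw_x 41.4 F [-0.2  0.7 -0.3] open 0.0874 gf 0.0 q [ 0.44  0.03 -0.69  1.7   0.03  1.41 -1.1 ]
```

View pics/s21.png

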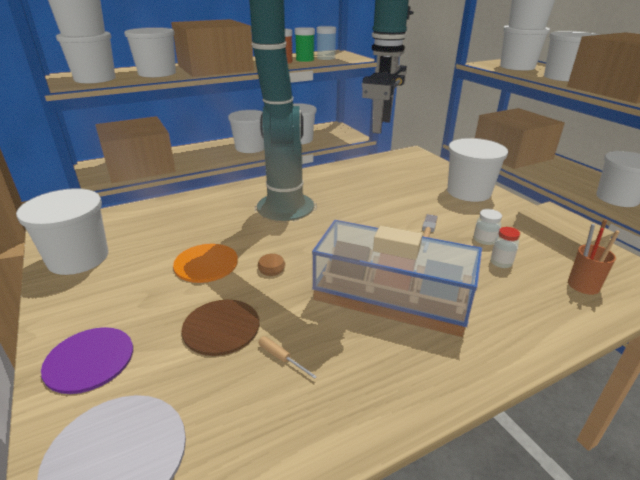

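```bash
python3 -c "
from station import manip
print(manip.finish_job())"
```

```text
the job is handed in; nothing more can be done
None
```

The job is handed in at about 65 s of the 208 s allowed. All three lidded boxes were turned over and leaned back in their own bays with their lids against the rails. The hood is shut and the brick lies flat on its roof. I confirmed this in the last scene picture; no verdict was returned.

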